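# Return the check sources to the shielded store and put the area monitor on it

## Robot

A 6-joint arm with a two-finger parallel gripper is mounted at the origin on a cart in front of the work surface, level with it; the furniture and walls round the work are solid. World frame = base frame: x ahead of the robot, y to its left, z up, the work surface at z = 0. Lengths are in m, angles in degrees, forces in N, time in s.
With the tool pointing down it reaches from about 0.25 to 0.85 m from the base axis. Payload 12.5 kg.
Tool frame: the origin (TCP) lies midway between the tips of the shut fingers; the grasp point (between the pads) lies 19 mm behind it (ctrl.grip_depth is the distance from the TCP to the grasp point, in m); z points along the fingers, y is the direction in which the jaws open and shut (so a half turn about z gives the same grasp; the last joint's range is limited). The gripper opens to 93 mm and grips with 3 to 60 N. Pads are 15 mm wide; open, the fingers measure 128 mm over their backs; the gripper's body (75 mm by 188 mm) begins 65 mm behind the grasp point.
Start: joints at [-69.821, 20.094, 94.641, -0, 65.266, -4.847], TCP at [0.233, -0.498, 0.18] pointing down, gripper open.
Joint ranges: [-157.81, 157.81], [-45, 120.19], [0.68, 151.7], [-89.99, 269.99], [4.06, 180], [-164.3, 164.3]. Speed limits (degrees/s): [127.2, 127.2, 159.86, 180, 180, 180].

## Interface

Orientations are given as a 3x3 rotation matrix whose columns are the frame's x, y, z axes.
In Python, from station import sensors, imaging, ctrl, spotter gives the robot as it stands.
- The arm moves only by the shell command python3 -m creep 'ROWS' [FORCE]. ROWS is text: rows parted by semicolons, each of 7 numbers parted by spaces: the turn, a rotation vector about the tool's x, y, z in degrees, then the shift along the tool's x, y, z in m, then the finger opening in m, from 0 to 0.093. In form: rx ry rz dx dy dz claw; .... A call has 1 to 10 rows; each row is the pose to reach, as a shift and turn from the pose commanded when the call began, along the tool's axes at that moment; what a row does not reach only later rows make up. A row lasts 1/12 s, in which the tool goes at most 41.7 mm and 7.16 degrees, less where a joint would pass 70% of its speed; a pose out of reach is approached as far as the arm can. A call with a gripper value outside its range is refused whole. The fingers move at their own pace and stop on an object; FORCE is the grip in N (left out, the last holds). Time passes only in rows, so rows that repeat a pose let the fingers close. It gives the time, the measured TCP pose, the force and the opening at its end, in the units of the state.
- sensors.observe(): the state, without advancing time (a new reading comes with each control period).
- imaging.camera(name): name is "scene" or "top" or "wrist"; returns a dict with "img" (480x640x3 uint8, red, green, blue), "K" (3x3 intrinsics, pixels), "extrinsics" (4x4, takes a point from world to camera coordinates). Camera axes: x right, y up, looking along -z (the intrinsics and any distortion apply to the point x, -y, -z); pixel columns grow to the right and rows downward; lengths in m; the calibration is good to about 2 mm. The wrist camera is an equidistant fisheye: a pixel r from the principal point sees the ray r / f radians off the axis. A picture is of the moment at which its call begins. There is no depth.
- ctrl.sign_off(): hands the job in, once; it reports no verdict.
Trained networks look in a picture, given as the dict that the camera call returned (one of the last four; its "shot" number tells which), for a name from the list of things; names that differ only in an ending like _2 or _b are one class to them, and where a whole thing is asked for, a point or a joint stands for the part that bears it (a point fixed in the world has none). Each returns a list of dicts, best first, with "p" (0 to 1); they miss things now and then, are a little off and sometimes report something else, mostly with a low value. They report only what shows in the picture. A call takes as long as a camera call.
- spotter.cut_out(picture, query): "mask" (480x640 bool, what is visible of it).
- spotter.landmark_of(picture, query): "point" ([x, y, z] in m, in world coordinates, good to about 4 mm: a listed point, or the origin of a listed thing).
The state is a dict: "time_s": time; "joint_positions": joint angles; "dq": joint speeds; "tau": joint torques, N m; "tcp_pos": TCP position; "tool_rot": TCP orientation; "ft_force": force on the tool from outside, world axes, zero at the start; "wrist_torque": the same for the moment, N m; "gripper_width": finger opening in m.
Only numpy, scipy, OpenCV 4.12 (cv2) and the standard library are available. Lean on these libraries where they do the work, as an engineer would, in place of code of your own. Each camera call takes 0.05 s, during which the arm holds its last target.

## Task

The gain test is over: pull every plug-in check source straight out of the test unit and lay them all flat on the floor of the shielded store, with their steel pins well in under the hood on your side; the mouth is shorter than a source, so each must go in pin down at a slant and be levelled inside. Once all are in, swivel and tilt the detector head of the area monitor until it looks straight at the middle of the store's mouth, and let go. Leave the loose things round about (dosimeter badge, syringe, scissors) where they lie.

Things in the scene. Friction and masses are not known exactly. Their poses are not given: they have to be found in the camera images.
- source1_mid (a point): centre of the grip of check source 1 (absent in some starts). All are alike: white square grip 84 mm long, 20 x 20 mm across, black band at its tail; from its other end sticks a round steel pin 26 mm long, 12 mm thick. Own x axis: along the source to the pin; y, z: square to the grip's flat faces. About 0.07 kg. Starts level in the unit, x axis pointing into the socket.
- source1_tip (a point): end of the ball tip of check source 1's pin: 68 mm from the centre of its grip along its x axis (the tail is 42 mm the other way; 110 mm over all).
- source2_mid (a point): centre of the grip of check source 2 (absent in some starts). All are alike: white square grip 84 mm long, 20 x 20 mm across, black band at its tail; from its other end sticks a round steel pin 26 mm long, 12 mm thick. Own x axis: along the source to the pin; y, z: square to the grip's flat faces. About 0.07 kg. Starts level in the unit, x axis pointing into the socket.
- source2_tip (a point): end of the ball tip of check source 2's pin: 68 mm from the centre of its grip along its x axis (the tail is 42 mm the other way; 110 mm over all).
- source3_mid (a point): centre of the grip of check source 3 (absent in some starts). All are alike: white square grip 84 mm long, 20 x 20 mm across, black band at its tail; from its other end sticks a round steel pin 26 mm long, 12 mm thick. Own x axis: along the source to the pin; y, z: square to the grip's flat faces. About 0.07 kg. Starts level in the unit, x axis pointing into the socket.
- source3_tip (a point): end of the ball tip of check source 3's pin: 68 mm from the centre of its grip along its x axis (the tail is 42 mm the other way; 110 mm over all).
- source4_mid (a point): centre of the grip of check source 4 (absent in some starts). All are alike: white square grip 84 mm long, 20 x 20 mm across, black band at its tail; from its other end sticks a round steel pin 26 mm long, 12 mm thick. Own x axis: along the source to the pin; y, z: square to the grip's flat faces. About 0.07 kg. Starts level in the unit, x axis pointing into the socket.
- source4_tip (a point): end of the ball tip of check source 4's pin: 68 mm from the centre of its grip along its x axis (the tail is 42 mm the other way; 110 mm over all).
- source5_mid (a point): centre of the grip of check source 5 (absent in some starts). All are alike: white square grip 84 mm long, 20 x 20 mm across, black band at its tail; from its other end sticks a round steel pin 26 mm long, 12 mm thick. Own x axis: along the source to the pin; y, z: square to the grip's flat faces. About 0.07 kg. Starts level in the unit, x axis pointing into the socket.
- source5_tip (a point): end of the ball tip of check source 5's pin: 68 mm from the centre of its grip along its x axis (the tail is 42 mm the other way; 110 mm over all).
- unit: test unit, grey bench box 130 mm deep (x), 330 wide (y), 90 high, fixed. Origin: centre of its underside. Its black front face looks along its -x, at x = -65 mm (to the robot's left). Sockets for sources 1 to 5 at y = -112, -56, 0, 56, 112 mm, z = 43.5 mm, bores 30 mm deep; sources stick straight out.
- socket1 (a point): mouth of the test unit's socket 1 (the other four are like it); axes as the unit's. A sprung ball in each bore sits in the waist behind the pin's ball tip: a source comes out by a straight pull along the unit's -x, about 10 N (at most 15 N) over the first 8 mm, then loosely; it is clear after 30 mm.
- store: shielded store, dark grey lead-lined box 170 (x) by 252 (y) by 58 mm high, about 4.5 kg, loose. Origin: centre of its underside; +x points away from the operator (robot). Walls 8 mm thick, 52 high; floor top z = 8; inside x = -77 to 77, y = -118 to 118 mm. A 6 mm hood (underside z = 52) covers the operator's side from x = -85 to -15 mm.
- store_mouth (a point): middle of the store's open mouth: at x = 31, y = 0, z = 52 mm in the store's frame. The mouth reaches from the hood's edge (x = -15) to the far wall (x = 77): 92 mm, shorter than a source. The detector is to be aimed at this point.
- monitor: area monitor's fixed stand: round white foot 110 mm across, with a post. Origin: centre of its underside, on the vertical swivel axis. The tilt axis is horizontal and crosses the swivel axis 200 mm above the origin.
- swivel (a joint): swivel of the detector head, rad, anticlockwise seen from above, -2.0 to 2.0; at 0 the detector looks along the stand's own -x. Stays where it is left (friction about 0.12 N m).
- head (a joint): tilt of the detector head, rad: 0 = looks level, positive = looks down, -0.3 to 1.1. Stays where it is left (friction about 0.16 N m).
- head_pivot (a point): where the tilt and swivel axes cross, inside the white cylindrical detector head (56 mm thick; reaches 59 mm forwards and 45 mm back of this point). Its axes turn with the head: the detector looks along its own -x, the line of sight passing through this point; y is the tilt axis.
- grab_bar (a point): middle of the grab bar on the detector head: round dark steel bar 10 mm thick, 50 mm clear between its posts, along the head's y; in the head's frame 30 mm behind (+x) and 62 mm above the pivot, 29 mm clear of the shell. Gripped across from above it turns and tilts the head; it may rotate between the fingers.
- finger_dosimeter: the blue dosimeter badge, a loose bystander, to be left where it lies. Origin: centre of its underside.
- syringe_1: the capped syringe, a loose bystander, to be left where it lies. Origin: centre of its underside.
- scissors: the red-handled scissors, a loose bystander, to be left where it lies. Origin: centre of its underside.

How it is judged:
By the outcome, as a careful person would: the job done as asked, in the order asked, and still so for the second after the job is handed in, with the robot touching nothing.
Of source1, source2, source3, source4, source5 only 3 to 4 are there at a start; the rules pass over those that are not, and their reading is None.
At some moment in a run one of store may be knocked a few centimetres aside while the robot is not near it.
Once in a run the grip may slacken for a moment while it holds something.
It also fails if it takes over 210 s, if anything falls off the work surface, if the arm or the gripper's body presses on something with over 40 N, if the wrist force passes 120 N, or if a joint passes its speed limit or range.

## Working session

There is one attempt and no reset: what is moved stays moved. The work goes in short steps, Python scripts to look and compute and a shell command to move; the robot and the scene stay as the last step left them, time stands still between calls to the robot, and variables do not carry over. Pictures are saved under pics/ and viewed, and the job is handed in when it is done.

```bash
ls; mkdir -p pics; python3 - <<'E'
from station import sensors, imaging, ctrl, spotter
import cv2
print(sensors.observe()); print(ctrl.grip_depth)
for n in("scene","top","wrist"):
    p=imaging.camera(n); cv2.imwrite(f"pics/a_{n}.png",p["img"][...,::-1]); print(n,p["K"],p["extrinsics"],[k for k in p])
    if n!="wrist":
        for q in ["source1_mid","source1_tip","unit","socket1","store","store_mouth","monitor","head_pivot","grab_bar","finger_dosimeter","syringe_1","scissors"]:
            print(q,[(d["point"],round(d["p"],2)) for d in spotter.landmark_of(p,q)])
E
```

```text
pics
{'time_s': 0.0, 'joint_positions': array([-6.98227565e+01,  2.01232836e+01,  9.46771040e+01, -1.00892384e-03,
        6.52654381e+01, -4.84573181e+00]), 'dq': array([-0.08677966,  0.0259079 ,  0.06400064,  0.06021917, -0.05048773,
       -0.00054124]), 'tau': array([-5.52957590e-04, -4.97317386e+01, -2.85253698e+01,  6.98600267e-02,
        2.56638875e-02, -1.23202899e-04]), 'tcp_pos': array([ 0.23253627, -0.49799345,  0.17901051]), 'tool_rot': array([[ 9.06135143e-01,  4.22988102e-01, -4.11288233e-04],
       [ 4.22988294e-01, -9.06134511e-01,  1.07285218e-03],
       [ 8.11212451e-05, -1.14611917e-03, -9.99999340e-01]]), 'ft_force': array([-0.42299066, -0.61536915, -0.58086779]), 'wrist_torque': array([-0.03803901, -0.03434634,  0.02222867]), 'gripper_width': 0.09260330517554297}
0.0188
scene [[520.05354759   0.         319.51713079]
 [  0.         520.05354759 239.99811632]
 [  0.           0.           1.        ]] [[-0.88925245 -0.45734895  0.00787567  0.50686122]
 [ 0.25834145 -0.48795197  0.8337641  -0.28697569]
 [-0.37747819  0.74346138  0.55206467 -1.55294396]
 [ 0.    
[... 1378 characters left out ...]
], 0.66), ([0.6127, -0.2802, 0.0404], 0.31)]
grab_bar [([0.5473, 0.3152, 0.268], 0.67)]
finger_dosimeter [([0.436, 0.4412, -0.0013], 0.78), ([0.3975, -0.3829, 0.0472], 0.33)]
syringe_1 [([0.6821, -0.112, 0.0012], 0.53)]
scissors [([0.7258, 0.0865, 0.0003], 0.91)]
wrist [[371.64829954   0.         320.46771257]
 [  0.         371.64829954 239.9360696 ]
 [  0.           0.           1.        ]] [[ 4.22274870e-01 -9.06467819e-01  1.67054128e-04 -5.49078020e-01]
 [ 8.75300741e-01  4.07707871e-01 -2.60044042e-01  3.08356772e-02]
 [ 2.35653447e-01  1.09956287e-01  9.65596742e-01 -3.90508070e-01]
 [ 0.00000000e+00  0.00000000e+00  0.00000000e+00  1.00000000e+00]] ['img', 'K', 'extrinsics', 'shot']
```

View pics/a_scene.png

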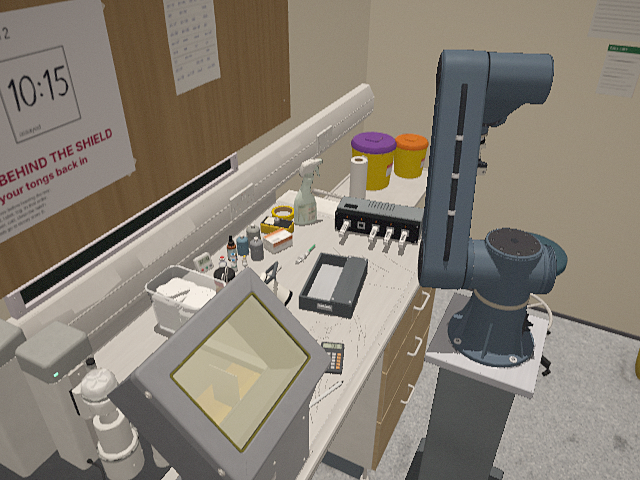

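View pics/a_top.png

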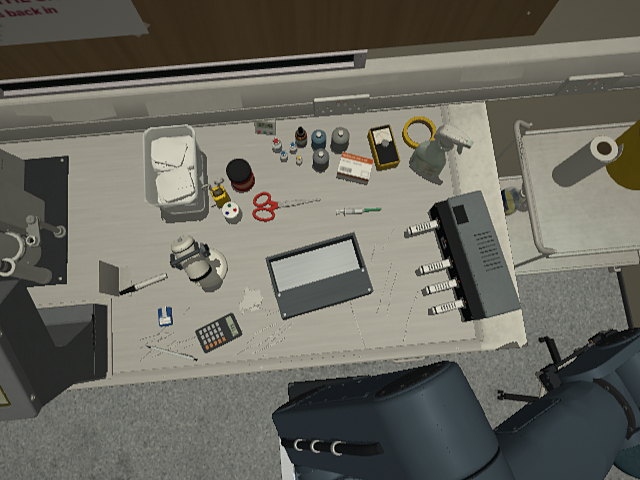

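View pics/a_wrist.png

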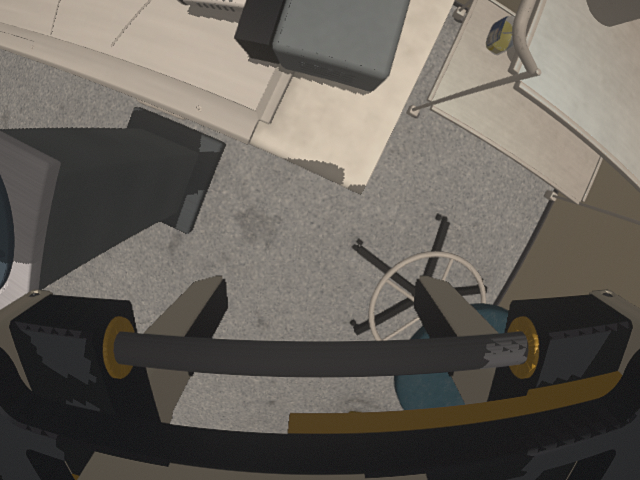

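```bash
cat > h.py <<'E'
import numpy as np, cv2
from scipy.spatial.transform import Rotation as R
from station import sensors, imaging, ctrl, spotter
def ray(cam,uv):
    K=cam["K"];E=np.array(cam["extrinsics"]);u=np.atleast_2d(np.array(uv,float))
    a=(u-[K[0,2],K[1,2]])/K[0,0]
    if cam.get("fish"):
        r=np.linalg.norm(a,axis=1,keepdims=True)+1e-12
        d=np.c_[np.sin(r)*a/r,np.cos(r)]
    else: d=np.c_[a,np.ones(len(a))]
    d=d*[1,-1,-1]
    return -E[:3,:3].T@E[:3,3], d@E[:3,:3]
def plane(cam,uv,z):
    o,d=ray(cam,uv); t=(z-o[2])/d[:,2]; return o+d*t[:,None]
def proj(cam,P):
    E=np.array(cam["extrinsics"]);K=cam["K"];P=np.atleast_2d(P)
    c=(P@E[:3,:3].T+E[:3,3])*[1,-1,-1]
    if cam.get("fish"):
        rr=np.linalg.norm(c[:,:2],axis=1,keepdims=True);th=np.arctan2(rr,c[:,2:3]);a=c[:,:2]/(rr+1e-12)*th
    else: a=c[:,:2]/c[:,2:3]
    return a*K[0,0]+[K[0,2],K[1,2]]
def cam(n):
    p=imaging.camera(n)
    if n=="wrist": p["fish"]=True
    return p
def save(p,name,crop=None,s=1,pts=None):
    im=p["img"][...,::-1].copy()
    x0=y0=0
    if crop: x0,y0,x1,y1=crop; im=im[y0:y1,x0:x1]
    im=cv2.resize(im,None,fx=s,fy=s,interpolation=cv2.INTER_CUBIC)
    if pts is not None:
        for q in np.atleast_2d(pts): cv2.circle(im,(int((q[0]-x0+.5)*s),int((q[1]-y0+.5)*s)),3,(0,0,255),1)
    cv2.imwrite("pics/"+name,im)
def go(pos,rot=None):
    """print delta from measured pose to TCP target"""
    s=sensors.observe();M=s["tool_rot"];rot=M if rot is None else rot
    rv=R.from_matrix(M.T@rot).as_rotvec(degrees=True); d=M.T@(np.array(pos)-s["tcp_pos"])
    print("row: %.2f %.2f %.2f %.4f %.4f %.4f"%(*rv,*d),"| rows>= %.1f"%max(np.linalg.norm(rv)/7.16,np.linalg.norm(d)/.0417))
def st():
    s=sensors.observe();print("t",round(s["time_s"],2),"tcp",s["tcp_pos"].round(4),"z",s["tool_rot"][:,2].round(3),"y",s["tool_rot"][:,1].round(3),"F",s["ft_force"].round(1),"w",round(s["gripper_width"],4),"q",s["joint_positions"].round(0));return s
E
python3 - <<'E'
from h import *
p=cam("top")
save(p,"b_unit.png",(390,180,530,330),4); save(p,"b_store.png",(255,220,385,330),5); save(p,"b_mon.png",(140,220,260,350),4)
for q in ["source1_mid","store","unit"]:
    for d in spotter.cut_out(p,q):
        m=d["mask"];n,l,s,c=cv2.connectedComponentsWithStats(m.astype(np.uint8));print(q,d["p"],s[1:].tolist())
E
```

```text
source1_mid 0.77 [[432, 300, 31, 13, 214]]
source1_mid 0.56 [[169, 234, 59, 53, 2042]]
source1_mid 0.28 [[408, 220, 30, 14, 218]]
store 0.86 [[266, 232, 107, 87, 6058]]
store 0.36 [[429, 190, 92, 130, 6966]]
unit 0.9 [[430, 191, 90, 129, 6738]]
unit 0.57 [[426, 279, 31, 14, 229]]
```

View pics/b_unit.png

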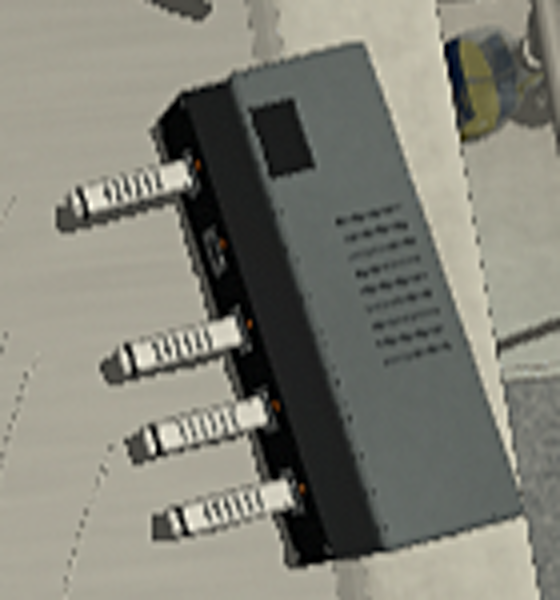

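View pics/b_store.png

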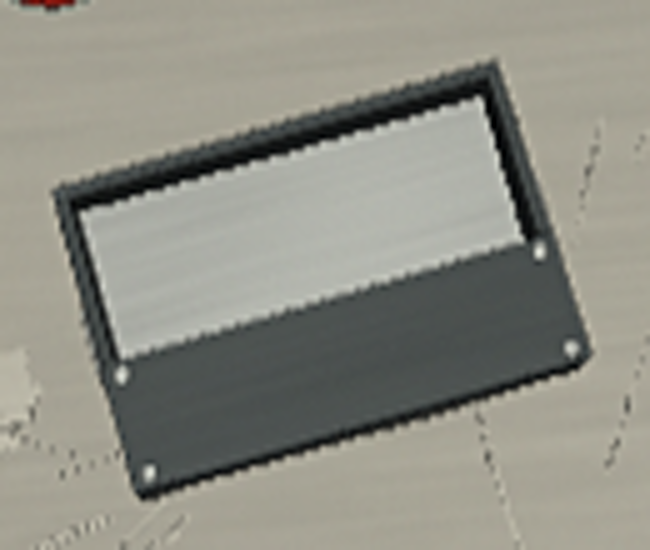

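View pics/b_mon.png

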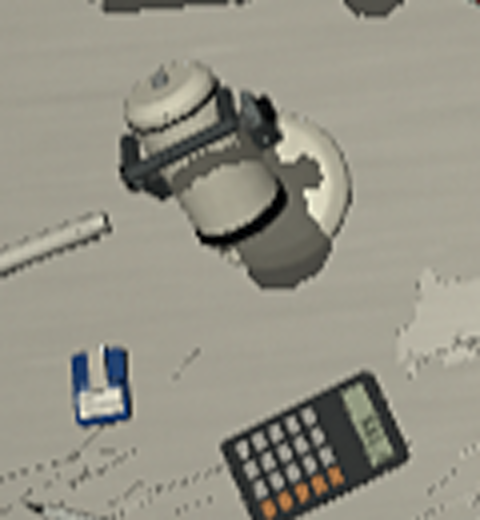

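```bash
python3 - <<'E'
from h import *
p=cam("top")
e=np.array([(194,172),(245,330),(270,412),(297,493)])/4+[390,180]-.4
t=np.array([(78,206),(122,361),(147,445),(172,524)])/4+[390,180]-.4
A=plane(p,e,.0525);B=plane(p,t,.0525)
print(A.round(4),B.round(4)); d=A-B;print(np.linalg.norm(d,axis=1),np.degrees(np.arctan2(d[:,1],d[:,0])))
print(np.diff(A,axis=0),np.linalg.norm(np.diff(A,axis=0),axis=1)); dd=A[0]-A[3];print(np.degrees(np.arctan2(dd[1],dd[0])))
c=np.array([(233,75),(362,43),(522,513),(385,552)])/4+[390,180]-.4
U=plane(p,c,.09);print(U.round(4),U.mean(0))
s=np.array([(54,190),(494,62),(590,355),(140,497)])/5+[255,220]-.4
S=plane(p,s,.055);print(S.round(4),S.mean(0))
for i in range(4): v=S[(i+1)%4]-S[i];print(np.linalg.norm(v),np.degrees(np.arctan2(v[1],v[0])))
E
```

```text
[[ 0.6177 -0.323   0.0525]
 [ 0.5065 -0.3417  0.0525]
 [ 0.4503 -0.3502  0.0525]
 [ 0.3955 -0.3599  0.0525]] [[ 0.6013 -0.2411  0.0525]
 [ 0.4932 -0.2567  0.0525]
 [ 0.4359 -0.2657  0.0525]
 [ 0.3829 -0.275   0.0525]]
[0.08350013 0.08601474 0.08567144 0.08585473] [-78.68336904 -81.10549232 -80.37318765 -81.55013428]
[[-0.111219   -0.01871216  0.        ]
 [-0.05619231 -0.00849649  0.        ]
 [-0.05471256 -0.00976577  0.        ]] [0.11278214 0.05683103 0.05557729]
9.45072069706051
[[ 0.6733 -0.3481  0.09  ]
 [ 0.6876 -0.4376  0.09  ]
 [ 0.3681 -0.4899  0.09  ]
 [ 0.3517 -0.3987  0.09  ]] [ 0.5201612  -0.41855973  0.09      ]
[[ 0.5635  0.1531  0.055 ]
 [ 0.6121 -0.0897  0.055 ]
 [ 0.4493 -0.1235  0.055 ]
 [ 0.3969  0.1196  0.055 ]] [0.50544989 0.01489684 0.055     ]
0.2476375886300157 -78.70170784070744
0.1662004111482122 -168.26988113468317
0.24871459440468086 102.17331739669301
0.16999405333447093 11.367253536437966
```

```bash
cat >> h.py <<'E'
from scipy.optimize import least_squares
def yawR(a): return R.from_euler("z",a,degrees=True).as_matrix()
def fit(cam,X,uv,x0):
    """fit planar pose x,y,yaw(deg) of points X (own frame) to pixels"""
    X=np.array(X,float);f=lambda q:(proj(cam,X@yawR(q[2]).T+[q[0],q[1],0])-uv).ravel()
    r=least_squares(f,x0,x_scale=[.01,.01,1],loss="soft_l1",f_scale=1); return r.x,np.abs(r.fun).reshape(-1,2)
STC=[(85,126,52),(85,-126,52),(-85,-126,58),(-85,126,58),(-15,-118,52),(-15,118,52)]
def down(yang,tilt=0):
    """tool z down, y at angle yang; tilt>0 leans tool z toward tool +x (about y)"""
    a=np.radians(yang);y=np.array([np.cos(a),np.sin(a),0]);z=np.array([0,0,-1.]);x=np.cross(y,z)
    M=np.c_[x,y,z]; return M@R.from_rotvec([0,tilt,0],degrees=True).as_matrix()
E
python3 - <<'E'
from h import *
p=cam("top")
e=np.array([(194,172),(245,330),(270,412),(297,493)])/4+[390,180]-.4
t=np.array([(78,206),(122,361),(147,445),(172,524)])/4+[390,180]-.4
ys=[112,0,-56,-112]
X=np.array([(-65,y,53.5) for y in ys]+[(-149,y,53.5) for y in ys])/1000
q,r=fit(p,X,np.r_[e,t],[.52,-.41,-80]);print(q,r.round(1).tolist())
s=np.array([(54,190),(494,62),(590,355),(140,497)])/5+[255,220]-.4
X=np.array(STC[:4])/1000
qs,r=fit(p,X,s,[.505,.015,11.6]);print(qs,r.round(1).tolist())
g=np.array([-.065-.057,-.112,0])@yawR(q[2]).T+[q[0],q[1],.0365]
print(g); print(sensors.observe()["tool_rot"].T@(-p["extrinsics"][:3,:3].T@p["extrinsics"][:3,3])*0)
w=cam("wrist");E=w["extrinsics"];s=sensors.observe();print("cam in tool",s["tool_rot"].T@(-E[:3,:3].T@E[:3,3]-s["tcp_pos"]))
go(g+[0,0,.12],down(q[2]+90))
E
```

```text
[  0.51617769  -0.40479549 -80.84663926] [[0.1, 0.4], [0.3, 0.2], [0.1, 0.1], [0.4, 0.1], [0.5, 0.7], [0.5, 0.2], [0.4, 0.5], [0.3, 0.4]]
[ 0.50575953  0.01482528 11.69467869] [[0.7, 0.3], [0.4, 0.7], [1.0, 0.3], [0.6, 0.0]]
[ 0.38619642 -0.30216572  0.0365    ]
[ 0.  0. -0.]
cam in tool [ 0.07129081 -0.00092833 -0.20565633]
row: 0.00 0.00 -74.13 0.2221 -0.1128 0.0230 | rows>= 10.4
```

```bash
R="0 0 -74 0.222 -0.113 0.023 0.04"; python3 -m creep '0 0 -7 0.022 -0.011 0.0 0.04; 0 0 -14 0.044 -0.022 0.0 0.04; 0 0 -21 0.066 -0.033 0 0.04; 0 0 -28 0.088 -0.045 0 0.04; 0 0 -35 0.11 -0.056 0 0.04; 0 0 -42 0.132 -0.067 0 0.04; 0 0 -49 0.154 -0.079 0 0.04; 0 0 -56 0.176 -0.09 0.005 0.04; 0 0 -63 0.198 -0.101 0.015 0.04; 0 0 -70 0.215 -0.108 0.02 0.04'; python3 -m creep '0 0 -4.1 0.007 -0.005 0.003 0.04; 0 0 -4.1 0.007 -0.005 0.003 0.04;0 0 -4.1 0.007 -0.005 0.003 0.04'
python3 - <<'E'
from h import *
st(); p=cam("wrist"); q=[.51618,-.4048,-80.85]
P=np.array([(-.065,-.112,.0535),(-.149,-.112,.0535),(-.065,-.056,.0535),(-.149,-.056,.0535)])@yawR(q[2]).T+[q[0],q[1],0]
save(p,"c_w.png",pts=proj(p,P)); g=np.array([-.122,-.112,0])@yawR(q[2]).T+[q[0],q[1],.0365];go(g+[0,0,.07],down(q[2]+90))
E
```

```text
time_s: 2.53
tcp_pos: [0.3824, -0.3078, 0.1589]
tool_rot: [[-0.094, 0.996, -0.0], [0.996, 0.094, 0.0], [0.0, -0.0, -1.0]]
ft_force: [0.1, -0.8, -0.6]
gripper_width: 0.0403
time_s: 2.78
tcp_pos: [0.3762, -0.303, 0.1567]
tool_rot: [[-0.156, 0.988, 0.0], [0.988, 0.156, -0.0], [-0.0, 0.0, -1.0]]
ft_force: [0.2, -0.7, -0.1]
gripper_width: 0.0399
t 2.78 tcp [ 0.3762 -0.303   0.1567] z [ 0. -0. -1.] y [0.988 0.156 0.   ] F [ 0.2 -0.7 -0.1] w 0.0399 q [-44.  15. 106.  -0.  60. -53.]
row: 0.02 0.03 -0.20 -0.0002 0.0100 0.0504 | rows>= 1.2
```

View pics/c_w.png

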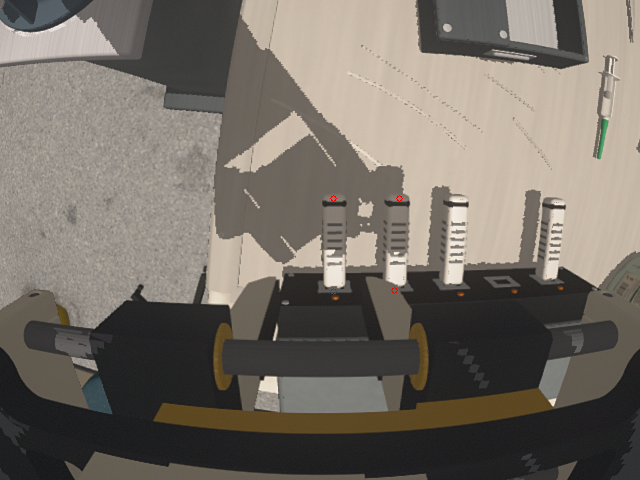

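```bash
python3 -m creep '0 0 -0.2 0.001 0.005 0.02 0.04; 0 0 -0.2 0.002 0.010 0.045 0.04; 0 0 -0.2 0.002 0.01 0.075 0.04; 0 0 -0.2 0.002 0.01 0.1 0.04; 0 0 -0.2 0.002 0.01 0.115 0.04; 0 0 -0.2 0.002 0.01 0.120 0.04; 0 0 -0.2 0.002 0.01 0.1205 0.04; 0 0 -0.2 0.002 0.01 0.1205 0.04'
python3 - <<'E'
from h import *
st(); p=cam("wrist");save(p,"d_w.png")
E
```

```text
time_s: 3.5
tcp_pos: [0.3861, -0.3002, 0.0367]
tool_rot: [[-0.161, 0.987, 0.001], [0.987, 0.161, -0.001], [-0.001, 0.001, -1.0]]
ft_force: [-0.9, -0.2, 0.2]
gripper_width: 0.0396
t 3.5 tcp [ 0.3861 -0.3002  0.0367] z [ 0.001 -0.001 -1.   ] y [0.987 0.161 0.001] F [-0.9 -0.2  0.2] w 0.0396 q [-43.  26. 110.  -0.  44. -53.]
```

View pics/d_w.png

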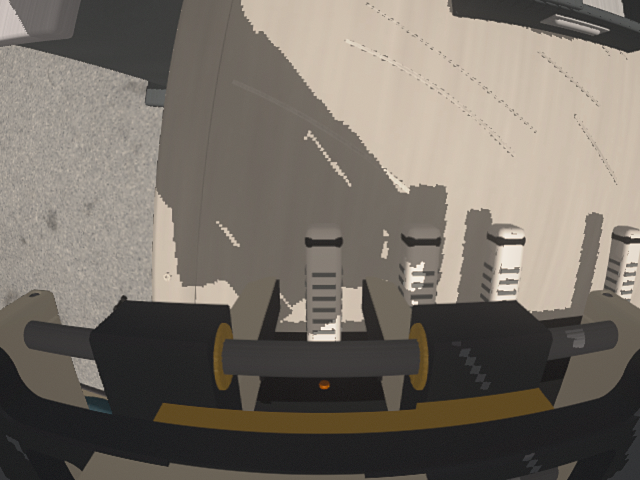

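```bash
python3 -m creep '0 0 0 0 0 0 0.0; 0 0 0 0 0 0 0.0; 0 0 0 0 0 0 0.0; 0 0 0 0 0 0 0.0;0 0 0 0 0 0 0.0;0 0 0 0 0 0 0.0' 50; python3 -m creep '0 0 0 0.002 0 0 0; 0 0 0 0.006 0 0 0; 0 0 0 0.012 0 0 0; 0 0 0 0.020 0 0 0; 0 0 0 0.035 0 0 0; 0 0 0 0.050 0 0 0; 0 0 0 0.055 0 0 0; 0 0 0 0.055 0 0 0;0 0 0 0.055 0 0 0'
python3 - <<'E'
from h import *
st(); p=cam("wrist");save(p,"e_w.png")
E
```

```text
time_s: 4.05
tcp_pos: [0.3858, -0.2995, 0.0362]
tool_rot: [[-0.162, 0.987, 0.0], [0.987, 0.162, -0.0], [-0.0, 0.0, -1.0]]
ft_force: [-0.5, -0.7, 0.2]
gripper_width: 0.0048
time_s: 4.8
tcp_pos: [0.3772, -0.2452, 0.0362]
tool_rot: [[-0.163, 0.987, 0.0], [0.987, 0.163, -0.0], [-0.0, 0.0, -1.0]]
ft_force: [0.3, 0.0, 0.5]
gripper_width: 0.0006
t 4.8 tcp [ 0.3772 -0.2452  0.0362] z [ 0. -0. -1.] y [0.987 0.163 0.   ] F [0.3 0.  0.5] w 0.0006 q [-39.  23. 116.  -0.  41. -48.]
```

View pics/e_w.png

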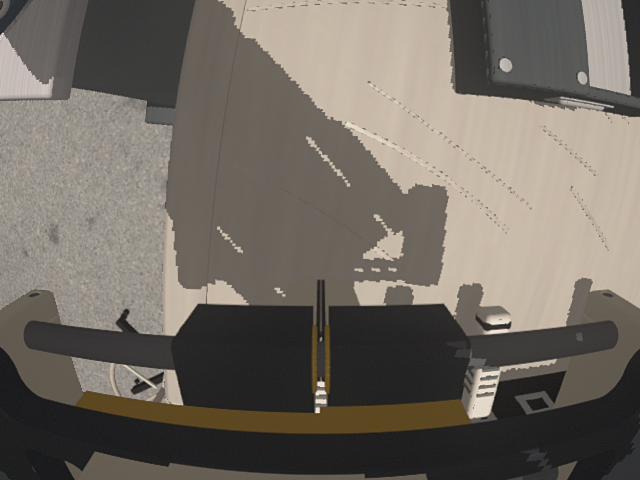

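```bash
python3 - <<'E'
from h import *
p=cam("top");save(p,"f_t.png",(390,180,530,330),4); s=cam("scene");save(s,"f_s.png",(310,170,450,275),5)
w=cam("wrist"); o=sensors.observe()
for dz in(0,-.02,-.04): print(proj(w,o["tcp_pos"]+o["tool_rot"]@[0,0,dz]))
E
```

```text
[[321.87830936 268.12029859]]
[[321.99104885 280.51069712]]
[[322.12587182 295.45346181]]
```

View pics/f_t.png

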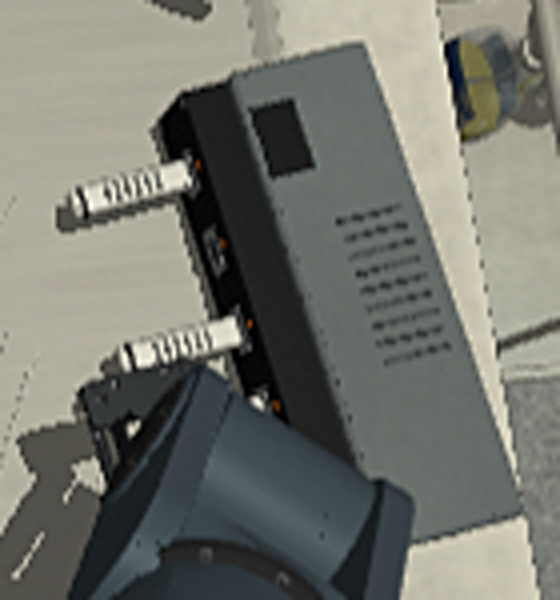

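View pics/f_s.png

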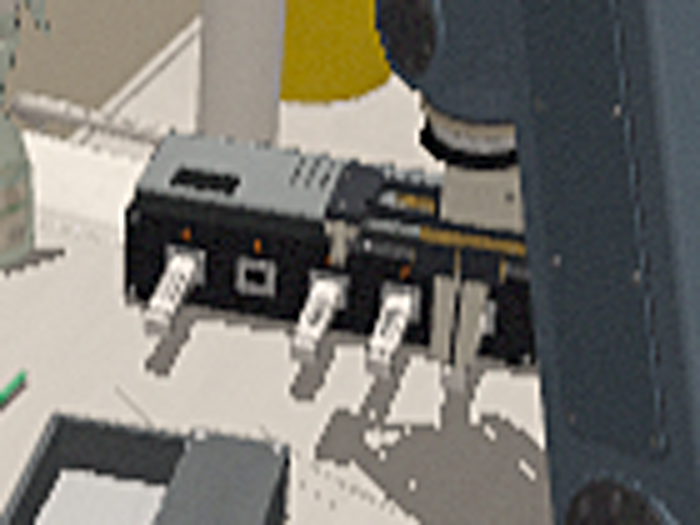

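```bash
python3 - <<'E'
from h import *
s=cam("scene");o=st()
pts=[]
for dz in(0,-.02):
    q=proj(s,o["tcp_pos"]+o["tool_rot"]@[0,0,dz]);pts.append(q[0]);print(q)
save(s,"g_s.png",(370,200,430,260),10,pts)
w=cam("wrist");save(w,"g_w.png",(240,230,400,330),5,[proj(w,o["tcp_pos"]+o["tool_rot"]@[x,0,d])[0] for x,d in((0,0),(.0075,0),(-.0075,0),(.0075,-.02),(.0075,-.04))])
E
```

```text
t 5.05 tcp [ 0.3769 -0.2456  0.036 ] z [ 0. -0. -1.] y [0.987 0.162 0.   ] F [ 0.7 -0.1  0.1] w 0.0004 q [-39.  23. 116.  -0.  41. -48.]
[[399.09134751 251.11500749]]
[[399.61185682 246.48657031]]
```

View pics/g_s.png

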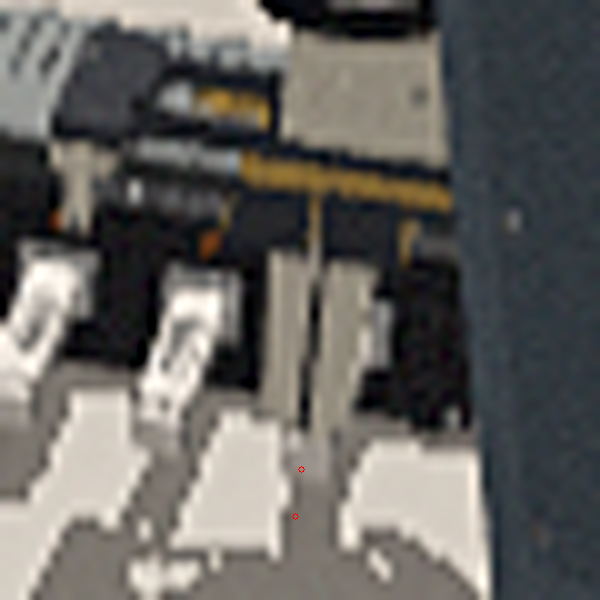

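View pics/g_w.png

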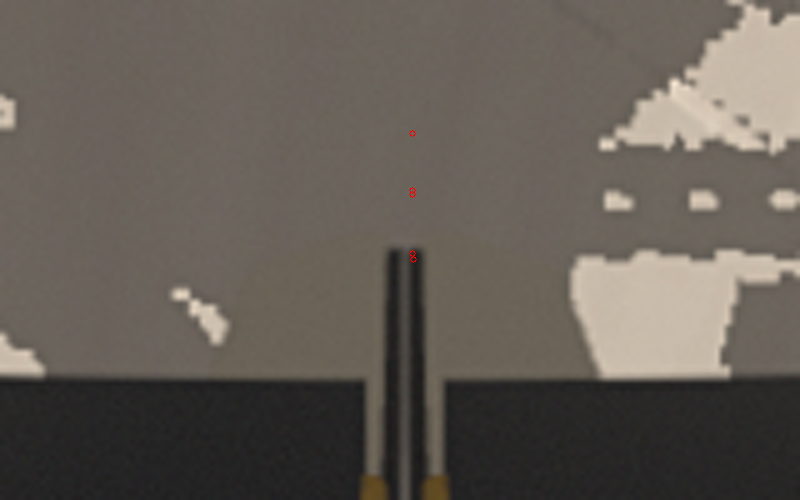

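```bash
python3 -m creep '0 0 0 0 0 0.008 0; 0 0 0 0 0 0.016 0;0 0 0 0 0 0.022 0;0 0 0 0 0 0.026 0;0 0 0 0 0 0.026 0;0 0 0 0 0 0.026 0'
python3 - <<'E'
from h import *
s=cam("scene");o=st()
pts=[]
for dz in(0,-.02):
    q=proj(s,o["tcp_pos"]+o["tool_rot"]@[0,0,dz]);pts.append(q[0])
save(s,"h_s.png",(370,200,430,260),10,pts)
w=cam("wrist");save(w,"h_w.png",(240,180,400,330),5,[proj(w,o["tcp_pos"]+o["tool_rot"]@[x,0,d])[0] for x,d in((0,0),(.0075,-.0),(.0075,-.02),(.0075,-.04))])
E
```

```text
time_s: 5.6
tcp_pos: [0.3767, -0.245, 0.0097]
tool_rot: [[-0.162, 0.987, -0.001], [0.987, 0.162, 0.0], [0.001, -0.001, -1.0]]
ft_force: [-0.9, 0.1, -0.7]
gripper_width: 0.0007
t 5.65 tcp [ 0.3769 -0.2452  0.01  ] z [-0.  0. -1.] y [ 0.987  0.162 -0.   ] F [ 0.7 -0.5  0.5] w 0.0003 q [-39.  26. 117.  -0.  38. -48.]
```

View pics/h_s.png

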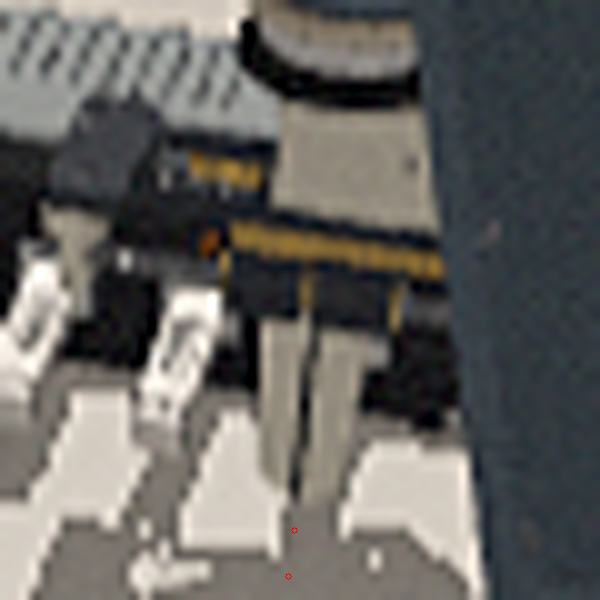

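View pics/h_w.png

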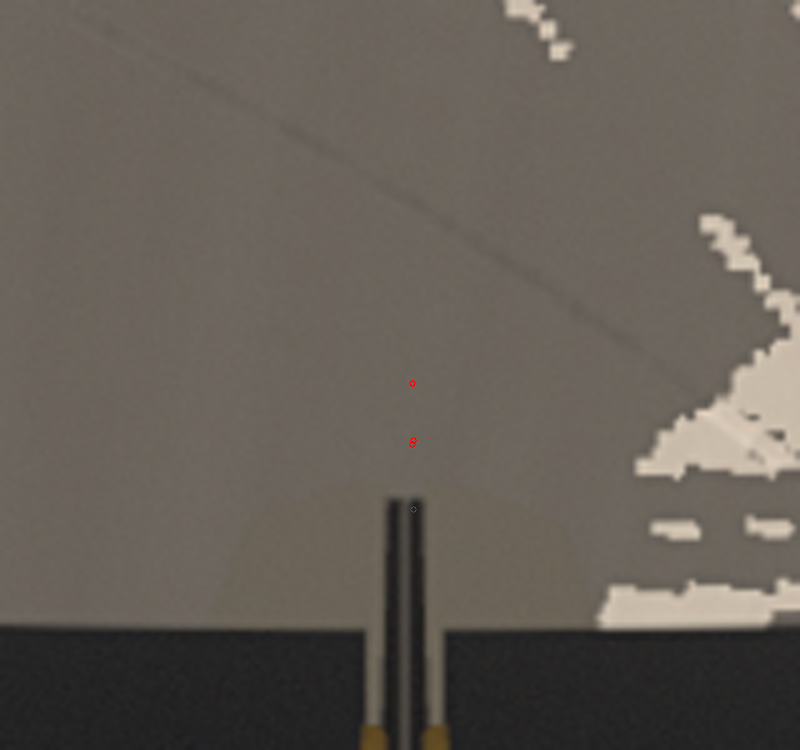

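```bash
python3 -m creep '0 0 0 0 0 0.012 0; 0 0 0 0 0 0.024 0;0 0 0 0 0 0.034 0;0 0 0 0 0 0.036 0;0 0 0 0 0 0.036 0'; python3 -m creep '0 0 0 0 0 0.001 0; 0 0 0 0 0 0.002 0; 0 0 0 0 0 0.003 0;0 0 0 0 0 0.004 0;0 0 0 0 0 0.004 0'
python3 - <<'E'
from h import *
st()
s=cam("scene");save(s,"i_s.png",(370,200,430,260),10)
w=cam("wrist");save(w,"i_w.png",(240,180,400,330),5)
E
```

```text
time_s: 6.12
tcp_pos: [0.3766, -0.2449, -0.0263]
tool_rot: [[-0.162, 0.987, -0.001], [0.987, 0.162, 0.001], [0.001, -0.001, -1.0]]
ft_force: [-0.9, -0.3, 0.6]
gripper_width: 0.0004
time_s: 6.53
tcp_pos: [0.3769, -0.2452, -0.0299]
tool_rot: [[-0.162, 0.987, 0.0], [0.987, 0.162, -0.0], [-0.0, 0.0, -1.0]]
ft_force: [-0.1, 0.5, 0.0]
gripper_width: 0.0003
t 6.53 tcp [ 0.3769 -0.2452 -0.0299] z [ 0. -0. -1.] y [0.987 0.162 0.   ] F [-0.1  0.5  0. ] w 0.0003 q [-39.  31. 117.  -0.  32. -48.]
```

View pics/i_s.png

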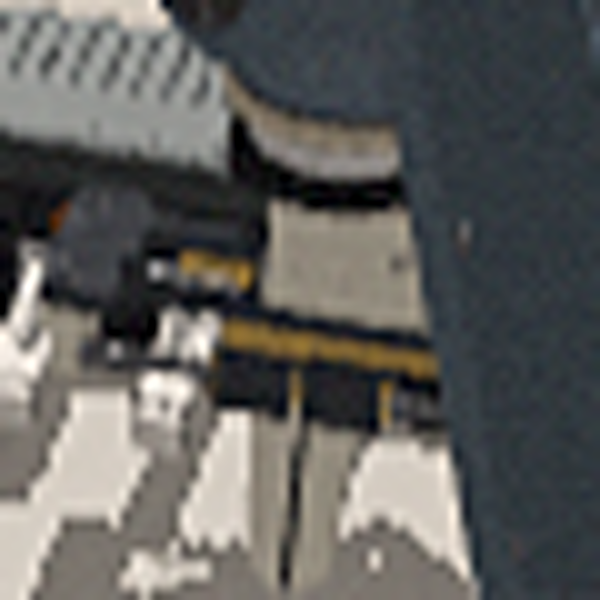

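View pics/i_w.png

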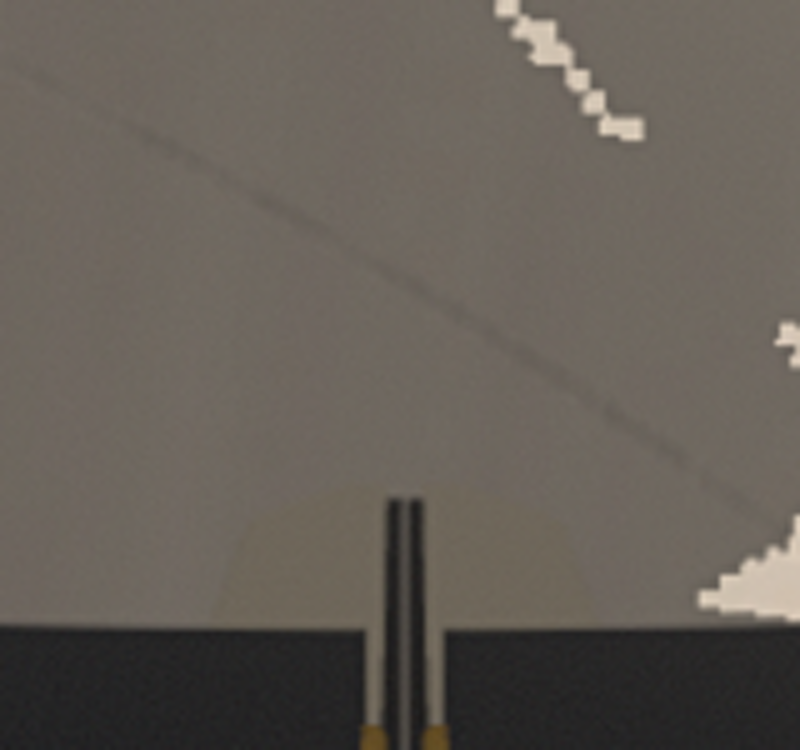

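```bash
python3 -m creep '0 0 0 0 0 0.001 0; 0 0 0 0 0 0.002 0; 0 0 0 0 0 0.002 0'; python3 -m creep '0 0 0 0 0 0.001 0; 0 0 0 0 0 0.002 0; 0 0 0 0 0 0.002 0'; python3 -m creep '0 0 0 0 0 0.001 0; 0 0 0 0 0 0.002 0; 0 0 0 0 0 0.002 0'
```

```text
time_s: 6.88
tcp_pos: [0.3768, -0.2451, -0.0321]
tool_rot: [[-0.162, 0.987, -0.0], [0.987, 0.162, 0.0], [0.0, -0.0, -1.0]]
ft_force: [0.5, 0.2, 0.3]
gripper_width: 0.0005
time_s: 7.13
tcp_pos: [0.3768, -0.2451, -0.0342]
tool_rot: [[-0.162, 0.987, -0.0], [0.987, 0.162, 0.0], [0.0, -0.0, -1.0]]
ft_force: [0.2, 0.0, -0.8]
gripper_width: 0.0008
time_s: 7.38
tcp_pos: [0.3768, -0.2451, -0.0361]
tool_rot: [[-0.162, 0.987, -0.0], [0.987, 0.162, 0.0], [0.0, -0.0, -1.0]]
ft_force: [0.2, -0.1, 0.2]
gripper_width: 0.0005
```

```bash
for i in 1; do python3 -m creep '0 0 0 0 0 0.001 0; 0 0 0 0 0 0.001 0' | sed -n '2p;4p'; done;  python3 -m creep '0 0 0 0 0 0.001 0; 0 0 0 0 0 0.001 0' | sed -n '2p;4p'; python3 -m creep '0 0 0 0 0 0.001 0; 0 0 0 0 0 0.001 0' | sed -n '2p;4p'
```

```text
tcp_pos: [0.3768, -0.2451, -0.0371]
ft_force: [0.2, 0.4, 0.9]
tcp_pos: [0.3768, -0.2451, -0.0381]
ft_force: [1.1, -0.9, -0.7]
tcp_pos: [0.3769, -0.2452, -0.0388]
ft_force: [-0.5, 0.1, 2.9]
```

```bash
python3 -m creep '0 0 0 0 0 -0.03 0.0; 0 0 0 0 0 -0.07 0.02;0 0 0 0 0 -0.1 0.04;0 0 0 -0.03 0 -0.1 0.04;0 0 0 -0.055 0 -0.1 0.04; 0 0 0 -0.0558 0 -0.1 0.04; 0 0 0 -0.0558 0 -0.075 0.04; 0 0 0 -0.0558 0 -0.05 0.04;0 0 0 -0.0558 0 -0.037 0.04;0 0 0 -0.0558 0 -0.037 0.04'; python3 -m creep '0 0 0 0 0 0 0.0; 0 0 0 0 0 0 0.0; 0 0 0 0 0 0 0.0; 0 0 0 0 0 0 0.0;0 0 0 0 0 0 0.0;0 0 0 0 0 0 0.0' 50;
```

```text
time_s: 8.72
tcp_pos: [0.3843, -0.2985, -0.0045]
tool_rot: [[-0.162, 0.987, -0.004], [0.987, 0.162, 0.004], [0.004, -0.003, -1.0]]
ft_force: [-0.9, 0.9, 1.1]
gripper_width: 0.0403
time_s: 9.22
tcp_pos: [0.3862, -0.3005, -0.0014]
tool_rot: [[-0.162, 0.987, 0.001], [0.987, 0.162, -0.001], [-0.001, 0.001, -1.0]]
ft_force: [0.3, -0.8, 0.6]
gripper_width: 0.0195
```

```bash
python3 -m creep '0 0 0 0.002 0 0 0; 0 0 0 0.005 0 0 0; 0 0 0 0.010 0 0 0; 0 0 0 0.018 0 0 0; 0 0 0 0.03 0 0 0; 0 0 0 0.045 0 0 0; 0 0 0 0.055 0 0 0; 0 0 0 0.055 0 -0.02 0;0 0 0 0.055 0 -0.05 0;0 0 0 0.055 0 -0.08 0'; python3 -m creep '0 0 0 0 0 -0.02 0; 0 0 0 0 0 -0.03 0;0 0 0 0 0 -0.03 0'
python3 - <<'E'
from h import *
st(); w=cam("wrist");save(w,"j_w.png"); p=cam("top");save(p,"j_t.png")
E
```

```text
time_s: 10.05
tcp_pos: [0.3762, -0.2445, 0.0785]
tool_rot: [[-0.163, 0.987, -0.002], [0.987, 0.163, 0.002], [0.002, -0.002, -1.0]]
ft_force: [0.4, -0.5, -1.4]
gripper_width: 0.0194
time_s: 10.3
tcp_pos: [0.3777, -0.246, 0.1095]
tool_rot: [[-0.162, 0.987, 0.002], [0.987, 0.162, -0.002], [-0.002, 0.002, -1.0]]
ft_force: [0.6, 0.4, 0.1]
gripper_width: 0.0195
t 10.3 tcp [ 0.3777 -0.246   0.1095] z [ 0.002 -0.002 -1.   ] y [0.987 0.162 0.002] F [0.6 0.4 0.1] w 0.0195 q [-39.  15. 113.   0.  52. -48.]
```

View pics/j_w.png

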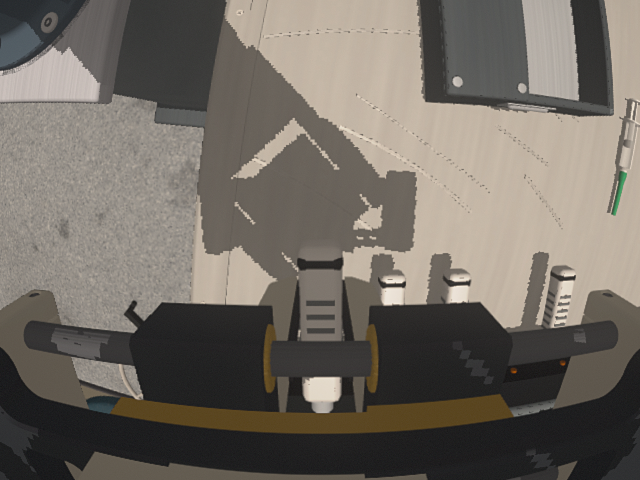

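View pics/j_t.png

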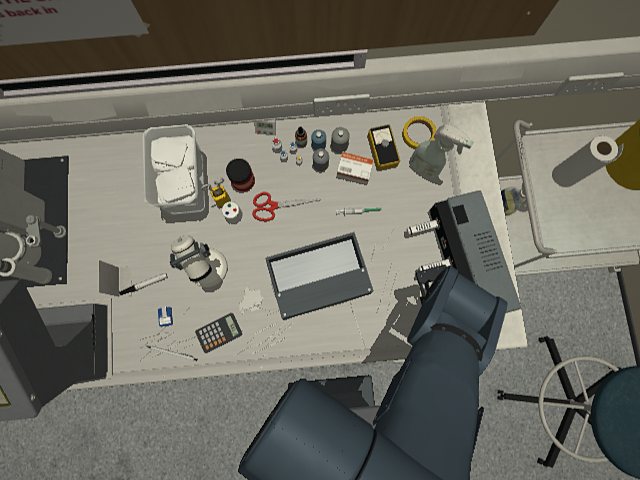

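```bash
cat >> h.py <<'E'
L=0.045
def pose(S,tx,y,tz,tilt,m):
    """TCP pose so that source tip is at store (tx,y,tz) mm (store frame), tilt deg; m = tool x of source mid"""
    M=down(S[2]-90,tilt); tip=yawR(S[2])@np.array([tx,y,0])/1000+[S[0],S[1],tz/1000]
    return tip-M@np.array([m-.068,0,-L]),M
def rel(poses,base=None):
    s=sensors.observe();p0,M0=(s["tcp_pos"],s["tool_rot"]) if base is None else base
    for p,M in poses:
        print("%.2f %.2f %.2f  %.4f %.4f %.4f"%(*R.from_matrix(M0.T@M).as_rotvec(degrees=True),*(M0.T@(p-p0))))
E
python3 - <<'E'
from h import *
o=st(); w=cam("wrist"); save(w,"k_w.png",(270,220,380,420),4)
for r in(246,250,256): 
    P=plane(w,[320,r],o["tcp_pos"][2]+.055)[0]; print(r,o["tool_rot"].T@(P-o["tcp_pos"]))
S=[.50576,.01483,11.7]
p=cam("wrist")
save(p,"k_w2.png",(400,0,640,160),3,proj(p,np.array(STC)/1000@yawR(S[2]).T+[S[0],S[1],0]))
rel([pose(S,40,-78,100,28,-.015)])
E
```

```text
t 10.4 tcp [ 0.3766 -0.2454  0.1072] z [-0.001  0.001 -1.   ] y [ 0.987  0.162 -0.001] F [-0.8 -0.  -0.6] w 0.0192 q [-39.  15. 113.   0.  52. -48.]
246 [ 0.0293318  -0.00103282 -0.05497714]
250 [ 0.02757189 -0.00103486 -0.05497847]
256 [ 0.02491068 -0.00103797 -0.05498049]
-21.52 22.27 85.70  0.1633 0.3074 0.0072
```

View pics/k_w.png

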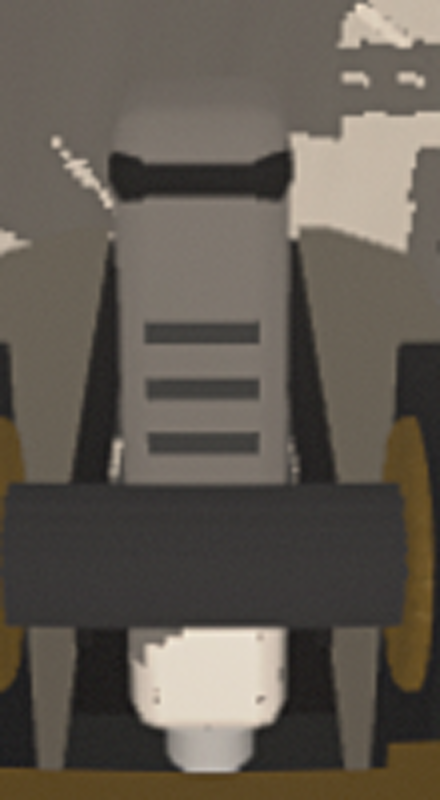

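View pics/k_w2.png

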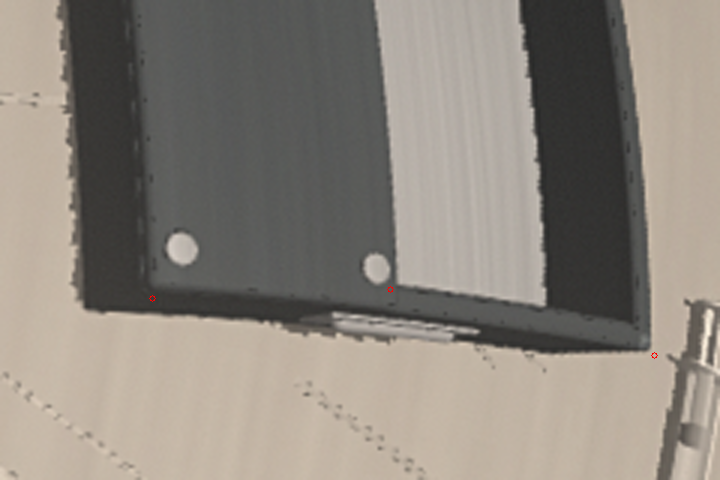

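```bash
python3 -m creep '-2 2 8 0.015 0.03 0 0; -4 4 15 0.03 0.055 0 0; -6 6 22 0.045 0.08 0 0; -8 8 29 0.06 0.105 0 0; -10 10 36 0.075 0.13 0 0; -11 12 43 0.09 0.155 0 0; -13 14 50 0.105 0.18 0 0; -15 16 57 0.12 0.21 0 0; -16 17 64 0.13 0.24 0 0; -18 19 71 0.14 0.26 0 0'
python3 - <<'E'
from h import *
st();S=[.5057,.0160,11.7]; rel([pose(S,40,-78,100,28,-.015)])
E
```

```text
time_s: 11.33
tcp_pos: [0.6123, -0.0646, 0.1066]
tool_rot: [[0.783, 0.501, 0.368], [0.482, -0.863, 0.148], [0.392, 0.062, -0.918]]
ft_force: [0.6, -1.0, -1.9]
gripper_width: 0.0197
t 11.33 tcp [ 0.6123 -0.0646  0.1066] z [ 0.368  0.148 -0.918] y [ 0.501 -0.863  0.062] F [ 0.6 -1.  -1.9] w 0.0197 q [-18.  23. 106.  26.  35.  22.]
-4.78 4.25 18.11  0.0443 -0.0072 0.0265
```

```bash
python3 -m creep '-1.6 1.4 6 0.015 -0.002 0.008 0; -3.2 2.8 12 0.03 -0.005 0.017 0; -4.8 4.25 18.1 0.0443 -0.0072 0.0265 0;-4.8 4.25 18.1 0.0443 -0.0072 0.0265 0;-4.8 4.25 18.1 0.0443 -0.0072 0.0265 0'
python3 - <<'E'
from h import *
o=st();S=[.5057,.0160,11.7]; rel([pose(S,40,-78,100,28,-.015)])
p=cam("top");save(p,"l_t.png",(230,200,420,340),4,proj(p,np.array(STC)/1000@yawR(S[2]).T+[S[0],S[1],0]))
s=cam("scene");save(s,"l_s.png",(280,200,400,320),5, [proj(s,o["tcp_pos"]+o["tool_rot"]@np.array([x,0,-.045]))[0] for x in(-.083,-.015,.027)])
w=cam("wrist");save(w,"l_w.png")
E
```

```text
time_s: 11.75
tcp_pos: [0.6505, -0.0332, 0.0988]
tool_rot: [[0.864, 0.213, 0.457], [0.189, -0.977, 0.097], [0.467, 0.003, -0.884]]
ft_force: [0.6, -0.1, -0.6]
gripper_width: 0.0196
t 11.75 tcp [ 0.6505 -0.0332  0.0988] z [ 0.457  0.097 -0.884] y [ 0.213 -0.977  0.003] F [ 0.6 -0.1 -0.6] w 0.0196 q [-12.  25. 106.  27.  25.  43.]
-0.12 0.18 0.58  0.0025 0.0005 0.0008
```

View pics/l_t.png

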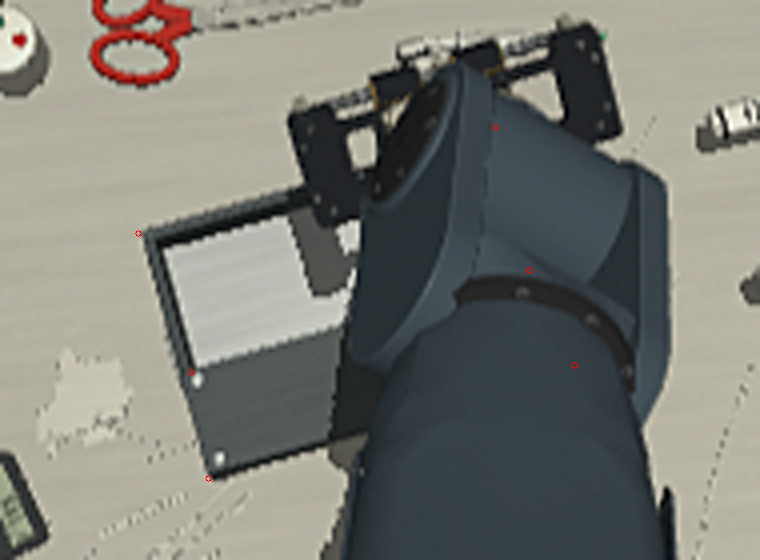

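View pics/l_s.png

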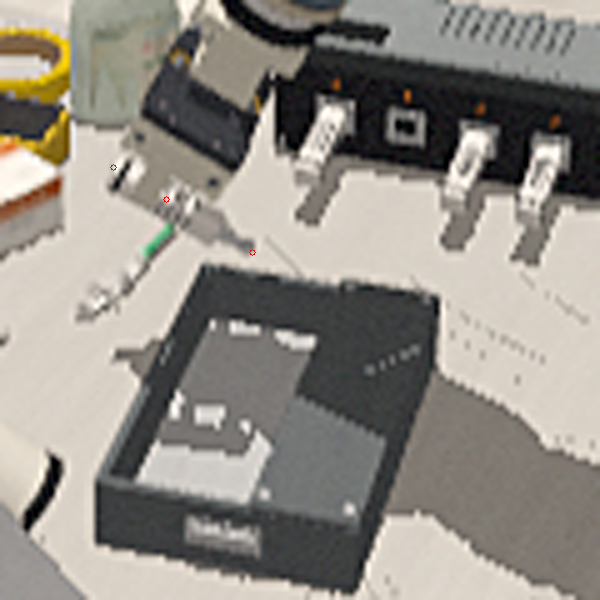

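View pics/l_w.png

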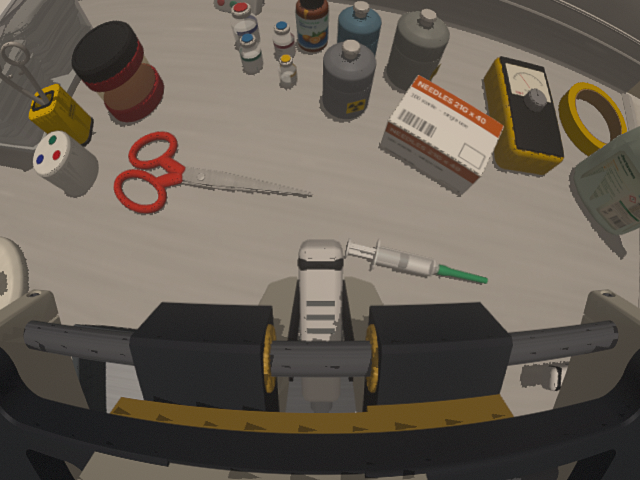

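```bash
cat >> h.py <<'E'
def insert(S,y,m=-.015,a=28):
    t=np.tan(np.radians(a)); P=[(40,17+82*t,a),(20,17+62*t,a),(0,17+42*t,a),(-22,17+20*t,a),(-42,17,a),(-48,17.5,a*.76),(-54,18,a*.5),(-61,18.5,a*.25),(-68,19,0),(-68,19,0)]
    rel([pose(S,x,y,z,aa,m) for x,z,aa in P])
E
python3 - <<'E'
from h import *
S=[.5057,.0155,11.7]; insert(S,-78)
E
```

```text
-0.02 0.05 0.49  -0.0170 -0.0007 0.0367
-0.02 0.05 0.49  -0.0396 -0.0009 0.0367
-0.02 0.05 0.49  -0.0623 -0.0011 0.0368
-0.02 0.05 0.49  -0.0872 -0.0013 0.0368
-0.02 0.05 0.49  -0.1099 -0.0015 0.0368
0.00 -6.67 0.49  -0.1208 -0.0016 0.0430
0.03 -13.95 0.49  -0.1333 -0.0017 0.0490
0.06 -20.95 0.49  -0.1476 -0.0018 0.0533
0.09 -27.95 0.48  -0.1627 -0.0019 0.0566
0.09 -27.95 0.48  -0.1627 -0.0019 0.0566
```

```bash
python3 -m creep '0 0 0.5 -0.017 -0.001 0.0367 0; 0 0 0.5 -0.04 -0.001 0.0367 0; 0 0 0.5 -0.062 -0.001 0.0367 0; 0 0 0.5 -0.087 -0.001 0.0367 0; 0 0 0.5 -0.1 -0.0015 0.0367 0; 0 0 0.5 -0.11 -0.0015 0.0367 0; 0 0 0.5 -0.11 -0.0015 0.0367 0'
python3 - <<'E'
from h import *
S=[.5057,.0155,11.7]; o=st();
rel([pose(S,x,-78,z,a,-.015) for x,z,a in [(-42,17,28),(-48,17.5,21),(-54,18,14),(-61,18.5,7),(-68,19,0)]])
s=cam("scene");save(s,"m_s.png",(290,220,400,320),6, [proj(s,o["tcp_pos"]+o["tool_rot"]@np.array([x,0,-.045]))[0] for x in(-.083,-.015,.027)])
E
```

```text
time_s: 12.48
tcp_pos: [0.5713, -0.0501, 0.0156]
tool_rot: [[0.866, 0.201, 0.458], [0.177, -0.98, 0.096], [0.468, -0.002, -0.884]]
ft_force: [0.9, -0.3, -2.1]
gripper_width: 0.0193
t 12.48 tcp [ 0.5713 -0.0501  0.0156] z [ 0.458  0.096 -0.884] y [ 0.201 -0.98  -0.002] F [ 0.9 -0.3 -2.1] w 0.0193 q [-17.  28. 119.  61.  15.   4.]
-0.04 0.10 -0.14  0.0016 0.0004 0.0002
-0.04 -6.90 -0.14  -0.0095 0.0005 0.0067
-0.05 -13.90 -0.13  -0.0218 0.0005 0.0124
-0.06 -20.90 -0.13  -0.0360 0.0005 0.0167
-0.07 -27.90 -0.13  -0.0512 0.0006 0.0200
```

View pics/m_s.png

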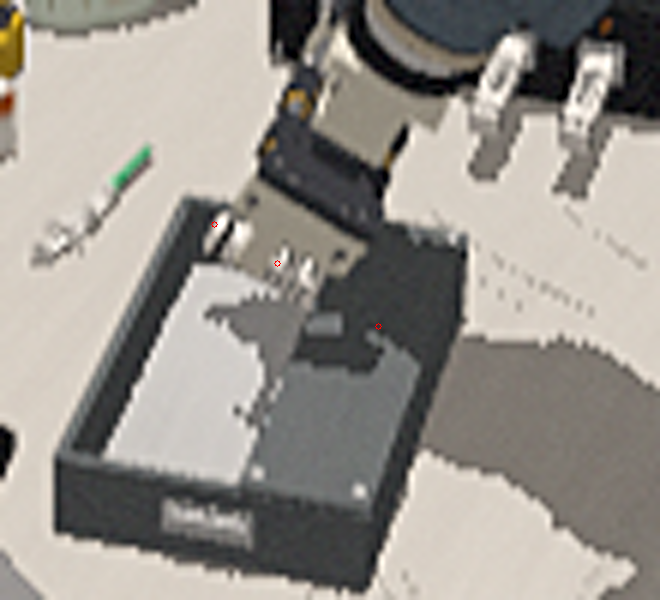

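```bash
python3 -m creep '0 -4 -0.1 -0.004 0.0005 0.004 0; 0 -8 -0.1 -0.011 0.0005 0.0075 0; 0 -12 -0.1 -0.0185 0.0005 0.011 0; 0 -16 -0.1 -0.026 0.0005 0.0138 0; 0 -20.9 -0.1 -0.036 0.0005 0.0167 0; 0 -24.5 -0.1 -0.0435 0.0005 0.0185 0; 0 -27.9 -0.1 -0.0512 0.0005 0.02 0; 0 -27.9 -0.1 -0.0512 0.0005 0.02 0; 0 -27.9 -0.1 -0.0512 0.0005 0.02 0'
python3 - <<'E'
from h import *
S=[.5057,.0155,11.7]; o=st();
rel([pose(S,-68,-78,19,0,-.015)])
s=cam("scene");save(s,"n_s.png",(290,220,400,320),6, [proj(s,o["tcp_pos"]+o["tool_rot"]@np.array([x,0,-.045]))[0] for x in(-.083,-.015,.027)])
w=cam("wrist");save(w,"n_w.png")
E
```

```text
time_s: 13.28
tcp_pos: [0.5407, -0.0581, -0.0241]
tool_rot: [[0.979, 0.203, 0.005], [0.203, -0.979, -0.002], [0.004, 0.003, -1.0]]
ft_force: [1.1, -0.0, 3.6]
gripper_width: 0.0194
t 13.28 tcp [ 0.5407 -0.0581 -0.0241] z [ 0.005 -0.002 -1.   ] y [ 0.203 -0.979  0.003] F [ 1.1 -0.   3.6] w 0.0194 q [-11.  36. 103.  -0.  40.  67.]
0.17 -0.26 0.03  -0.0044 -0.0012 0.0019
```

View pics/n_s.png

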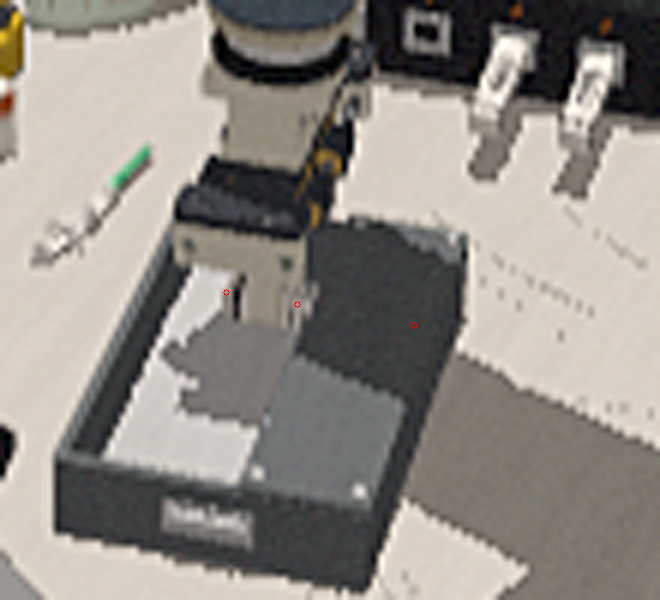

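View pics/n_w.png

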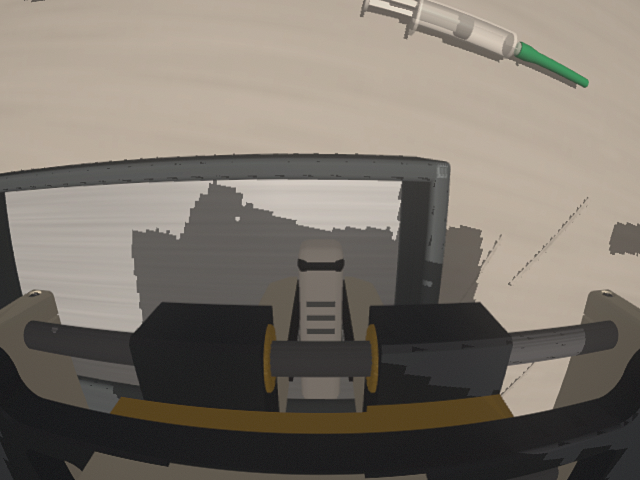

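```bash
python3 -m creep '0 0 0 -0.002 -0.001 0.0005 0; 0 -0.2 0 -0.004 -0.001 0.001 0;0 -0.2 0 -0.004 -0.001 0.001 0'
```

```text
time_s: 13.63
tcp_pos: [0.5375, -0.0577, -0.0241]
tool_rot: [[0.979, 0.202, 0.006], [0.202, -0.979, -0.002], [0.005, 0.003, -1.0]]
ft_force: [7.2, 0.7, 10.1]
gripper_width: 0.0193
```

```bash
python3 -m creep '0 0 0 0 0 -0.001 0; 0 0 0 0 0 -0.001 0.032; 0 0 0 0 0 -0.001 0.032; 0 0 0 0 0 -0.001 0.032; 0 0 0 0 0 -0.001 0.032'
python3 -m creep '0 0 0 0 0 -0.02 0.032; 0 0 0 0 0 -0.05 0.032; 0 0 0 0 0 -0.09 0.032; 0 0 0 0 0 -0.13 0.032;0 0 0 0 0 -0.16 0.032;0 0 0 0 0 -0.16 0.032'
python3 - <<'E'
from h import *
o=st();s=cam("scene");save(s,"o_s.png",(290,220,400,320),6)
w=cam("wrist");save(w,"o_w.png")
E
```

```text
time_s: 14.05
tcp_pos: [0.5335, -0.0569, -0.0255]
tool_rot: [[0.979, 0.203, -0.003], [0.203, -0.979, 0.0], [-0.003, -0.001, -1.0]]
ft_force: [0.1, -0.9, 1.2]
gripper_width: 0.0318
time_s: 14.55
tcp_pos: [0.5371, -0.0575, 0.1406]
tool_rot: [[0.979, 0.203, 0.007], [0.203, -0.979, -0.001], [0.006, 0.003, -1.0]]
ft_force: [1.3, 0.1, 0.1]
gripper_width: 0.032
t 14.55 tcp [ 0.5371 -0.0575  0.1406] z [ 0.007 -0.001 -1.   ] y [ 0.203 -0.979  0.003] F [1.3 0.1 0.1] w 0.032 q [-11.  21.  99.  -0.  59.  67.]
```

View pics/o_s.png

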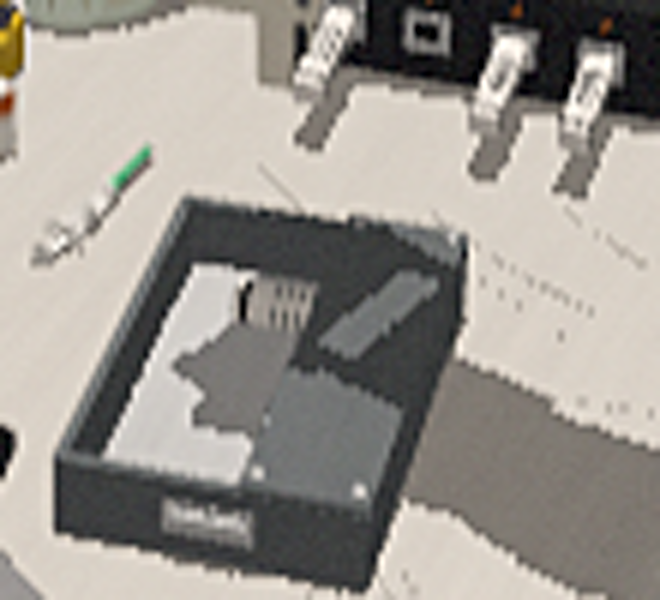

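View pics/o_w.png

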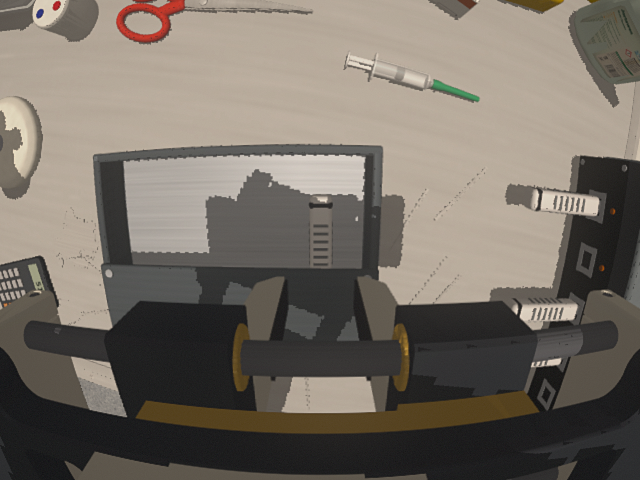

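```bash
cat >> h.py <<'E'
U=[.51588,-.4028,-80.85]
def ug(i,z=-.0015,x=-.122):
    y={1:-.112,2:-.056,3:0,4:.056,5:.112}[i]
    return np.array([x,y,0])@yawR(U[2]).T+[U[0],U[1],z],down(U[2]+90)
E
python3 - <<'E'
from h import *
rel([ug(2,.09)])
w=cam("wrist");S=[.5057,.0155,11.7]
P=plane(w,[[320,196],[320,202],[320,266]],.028);print((P-[S[0],S[1],0])@yawR(S[2]))
E
```

```text
-0.01 0.01 -87.45  -0.1389 0.2105 0.0454
[[ 0.03892819 -0.07573467  0.028     ]
 [ 0.03375425 -0.07572925  0.028     ]
 [-0.02375448 -0.07566444  0.028     ]]
```

```bash
python3 -m creep '0 0 -7 -0.011 0.017 0 0.04; 0 0 -14 -0.022 0.034 0 0.04; 0 0 -21 -0.033 0.05 0 0.04; 0 0 -28 -0.044 0.067 0.01 0.04; 0 0 -35 -0.055 0.084 0.01 0.04; 0 0 -42 -0.067 0.1 0.02 0.04; 0 0 -49 -0.078 0.117 0.02 0.04; 0 0 -56 -0.09 0.134 0.03 0.04; 0 0 -63 -0.1 0.151 0.03 0.04; 0 0 -70 -0.111 0.168 0.04 0.04'; python3 -m creep '0 0 -6 -0.035 0.037 0.004 0.04; 0 0 -12 -0.04 0.036 0.005 0.04; 0 0 -17.4 -0.042 0.033 0.005 0.04; 0 0 -17.4 -0.042 0.033 0.005 0.04; 0 0 -17.4 -0.042 0.033 0.005 0.04'
python3 - <<'E'
from h import *
st();rel([ug(2,.09),ug(2)])
w=cam("wrist");save(w,"p_w.png",None,1,proj(w,np.array([(-.065,-.056,.0535),(-.149,-.056,.0535),(-.149,0,.0535)])@yawR(U[2]).T+[U[0],U[1],0]))
p=cam("top");save(p,"p_t.png",(255,220,385,330),5)
E
```

```text
time_s: 15.53
tcp_pos: [0.4588, -0.2446, 0.0938]
tool_rot: [[0.138, 0.99, -0.003], [0.99, -0.138, 0.001], [0.001, -0.003, -1.0]]
ft_force: [0.1, -0.1, 0.9]
gripper_width: 0.0401
time_s: 15.95
tcp_pos: [0.4853, -0.2896, 0.0882]
tool_rot: [[-0.155, 0.988, -0.004], [0.988, 0.155, 0.002], [0.003, -0.004, -1.0]]
ft_force: [-0.2, -0.2, 0.4]
gripper_width: 0.0399
t 15.95 tcp [ 0.4853 -0.2896  0.0882] z [-0.004  0.002 -1.   ] y [ 0.988  0.155 -0.004] F [-0.2 -0.2  0.4] w 0.0399 q [-36.  28.  97.  -0.  55. -44.]
-0.22 -0.16 -0.24  0.0052 -0.0438 -0.0016
-0.22 -0.16 -0.24  0.0049 -0.0435 0.0899
```

View pics/p_w.png

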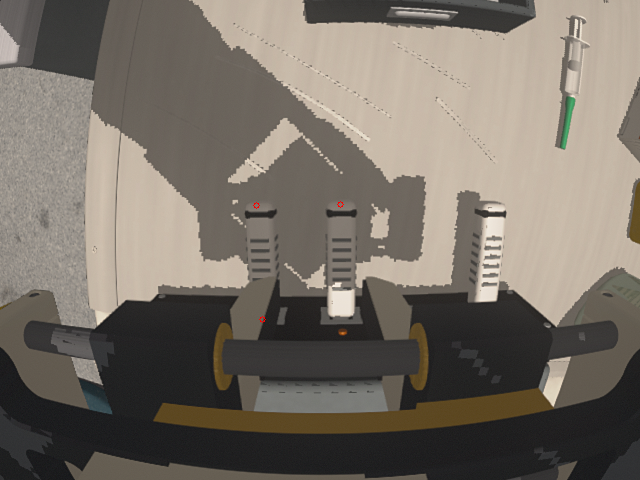

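View pics/p_t.png

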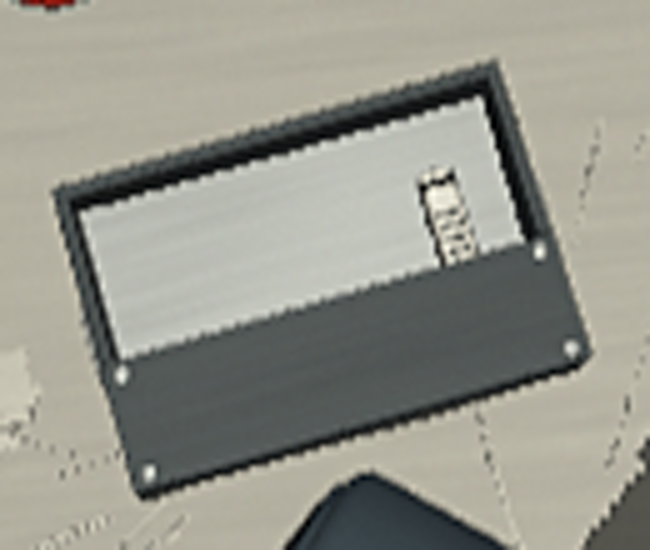

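```bash
python3 -m creep '-0.1 -0.1 -0.2 0.005 0.0125 0 0.038; -0.2 -0.15 -0.2 0.005 0.0125 0.01 0.038; -0.2 -0.15 -0.2 0.005 0.0125 0.035 0.038; -0.2 -0.15 -0.2 0.005 0.0125 0.065 0.038; -0.2 -0.15 -0.2 0.005 0.0125 0.082 0.038; -0.2 -0.15 -0.2 0.005 0.0125 0.0895 0.038; -0.2 -0.15 -0.2 0.005 0.0125 0.0895 0.038; -0.2 -0.15 -0.2 0.005 0.0125 0.0895 0.038'
python3 - <<'E'
from h import *
st();rel([ug(3)])
w=cam("wrist");save(w,"q_w.png")
E
```

```text
time_s: 16.72
tcp_pos: [0.498, -0.2832, 0.0006]
tool_rot: [[-0.162, 0.987, 0.002], [0.987, 0.162, -0.002], [-0.002, 0.002, -1.0]]
ft_force: [-0.9, -0.1, 0.6]
gripper_width: 0.0383
t 16.72 tcp [ 0.498  -0.2832  0.0006] z [ 0.002 -0.002 -1.   ] y [0.987 0.162 0.002] F [-0.9 -0.1  0.6] w 0.0383 q [-34.  36.  99.  -0.  45. -44.]
0.12 0.13 0.16  0.0011 -0.0014 0.0021
```

View pics/q_w.png

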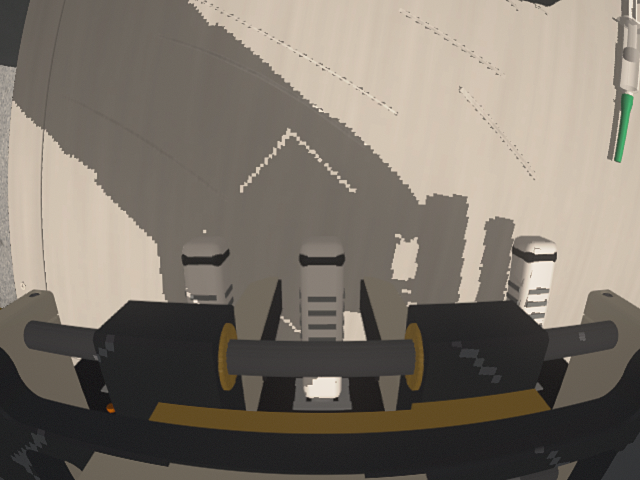

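Centred on source 3 at column 322. Close and pull.

```bash
python3 -m creep '0 0 0 0.001 -0.0005 0.002 0.03; 0 0 0 0.001 -0.0005 0.002 0.0; 0 0 0 0.001 -0.0005 0.002 0.0; 0 0 0 0.001 -0.0005 0.002 0.0;0 0 0 0.001 -0.0005 0.002 0.0;0 0 0 0.001 -0.0005 0.002 0.0' 50; python3 -m creep '0 0 0 0.002 0 0 0; 0 0 0 0.005 0 0 0; 0 0 0 0.010 0 0 0; 0 0 0 0.018 0 0 0; 0 0 0 0.03 0 0 0; 0 0 0 0.045 0 0 0; 0 0 0 0.055 0 0 0; 0 0 0 0.055 0 -0.02 0;0 0 0 0.055 0 -0.05 0;0 0 0 0.055 0 -0.08 0'; python3 -m creep '0 0 0 0 0 -0.02 0; 0 0 0 0 0 -0.03 0;0 0 0 0 0 -0.03 0'
python3 - <<'E'
from h import *
o=st(); w=cam("wrist");save(w,"r_w.png",(270,220,380,420),3); p=cam("top");save(p,"r_t.png",(230,180,530,340),2.6)
S=[.5057,.0155,11.7];rel([pose(S,40,-26,90,28,-.015)])
print(o["tool_rot"].T@(plane(w,[320,250],o["tcp_pos"][2]+.055)[0]-o["tcp_pos"]))
E
```

```text
time_s: 17.27
tcp_pos: [0.4971, -0.2826, -0.0014]
tool_rot: [[-0.162, 0.987, 0.003], [0.987, 0.162, -0.002], [-0.002, 0.002, -1.0]]
ft_force: [-1.3, -1.0, 1.5]
gripper_width: 0.0197
time_s: 18.1
tcp_pos: [0.4871, -0.2263, 0.0786]
tool_rot: [[-0.163, 0.987, 0.0], [0.987, 0.163, -0.0], [-0.0, 0.0, -1.0]]
ft_force: [-0.3, -0.4, -1.1]
gripper_width: 0.0198
time_s: 18.35
tcp_pos: [0.4887, -0.2277, 0.11]
tool_rot: [[-0.162, 0.987, 0.005], [0.987, 0.162, -0.003], [-0.004, 0.004, -1.0]]
ft_force: [0.1, -0.1, -1.4]
gripper_width: 0.0191
t 18.35 tcp [ 0.4887 -0.2277  0.11  ] z [ 0.005 -0.003 -1.   ] y [0.987 0.162 0.004] F [ 0.1 -0.1 -1.4] w 0.0191 q [-30.  24. 100.  -0.  56. -39.]
-21.27 22.29 85.75  0.2162 0.1927 0.0179
[ 0.02762721 -0.00102062 -0.05511615]
```

View pics/r_w.png

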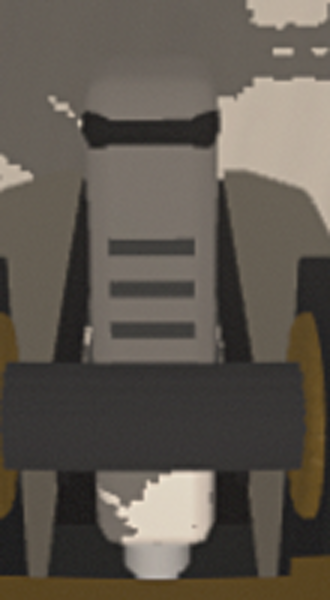

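View pics/r_t.png

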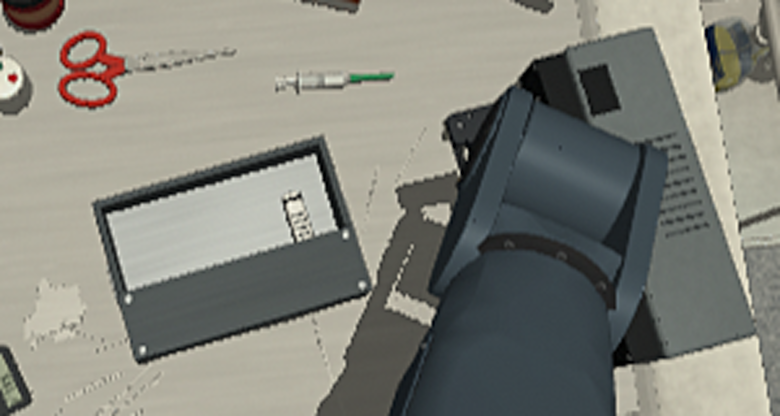

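```bash
python3 -m creep '-1.6 1.7 6.5 0.016 0.015 0.001 0; -3.2 3.4 13 0.033 0.029 0.002 0; -4.8 5 19.5 0.05 0.044 0.003 0; -6.5 6.8 26 0.066 0.058 0.005 0; -8.1 8.5 32.6 0.082 0.073 0.006 0; -9.7 10.2 39 0.099 0.088 0.008 0; -11.3 11.9 45.6 0.115 0.102 0.009 0; -13 13.5 52 0.131 0.117 0.011 0; -14.5 15.2 58.5 0.148 0.131 0.012 0; -16.1 16.9 65 0.164 0.146 0.014 0'
python3 - <<'E'
from h import *
st();S=[.5057,.0155,11.7]; rel([pose(S,40,-26,90,28,-.015)])
E
```

```text
time_s: 19.28
tcp_pos: [0.6047, -0.0416, 0.0921]
tool_rot: [[0.771, 0.533, 0.348], [0.518, -0.843, 0.144], [0.37, 0.069, -0.926]]
ft_force: [1.4, -0.2, -1.0]
gripper_width: 0.0194
t 19.28 tcp [ 0.6047 -0.0416  0.0921] z [ 0.348  0.144 -0.926] y [ 0.533 -0.843  0.069] F [ 1.4 -0.2 -1. ] w 0.0194 q [-15.  24. 107.  25.  34.  23.]
-5.13 5.44 20.35  0.0587 -0.0296 0.0243
```

```bash
python3 -m creep '-1.7 1.8 6.8 0.02 -0.01 0.008 0; -3.4 3.6 13.6 0.04 -0.02 0.016 0; -5.1 5.4 20.35 0.0587 -0.0296 0.0243 0;-5.1 5.4 20.35 0.0587 -0.0296 0.0243 0;-5.1 5.4 20.35 0.0587 -0.0296 0.0243 0'
python3 - <<'E'
from h import *
o=st();S=[.5057,.0155,11.7]; 
t=np.tan(np.radians(28));rel([pose(S,x,-26,18+(x+42)*t,28,-.015) for x in (40,20,0,-22,-42)])
p=cam("top");save(p,"s_t.png",(230,200,420,340),4,proj(p,np.array(STC)/1000@yawR(S[2]).T+[S[0],S[1],0]))
s=cam("scene");save(s,"s_s.png",(280,200,400,320),5, [proj(s,o["tcp_pos"]+o["tool_rot"]@np.array([x,0,-.045]))[0] for x in(-.083,-.015,.027)])
E
```

```text
time_s: 19.7
tcp_pos: [0.6416, 0.0177, 0.089]
tool_rot: [[0.864, 0.213, 0.457], [0.189, -0.977, 0.097], [0.467, 0.003, -0.884]]
ft_force: [-0.9, -0.1, -1.2]
gripper_width: 0.0194
t 19.7 tcp [0.6416 0.0177 0.089 ] z [ 0.457  0.097 -0.884] y [ 0.213 -0.977  0.003] F [-0.9 -0.1 -1.2] w 0.0194 q [ -7.  25. 109.  24.  22.  50.]
-0.14 0.18 0.59  -0.0124 0.0006 0.0253
-0.14 0.18 0.59  -0.0350 0.0003 0.0254
-0.14 0.18 0.59  -0.0577 0.0001 0.0255
-0.14 0.18 0.59  -0.0826 -0.0001 0.0256
-0.14 0.18 0.59  -0.1052 -0.0004 0.0256
```

View pics/s_s.png

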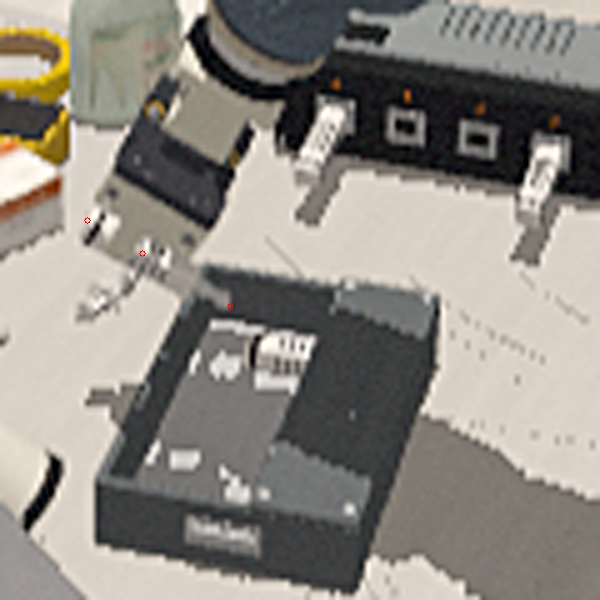

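View pics/s_t.png

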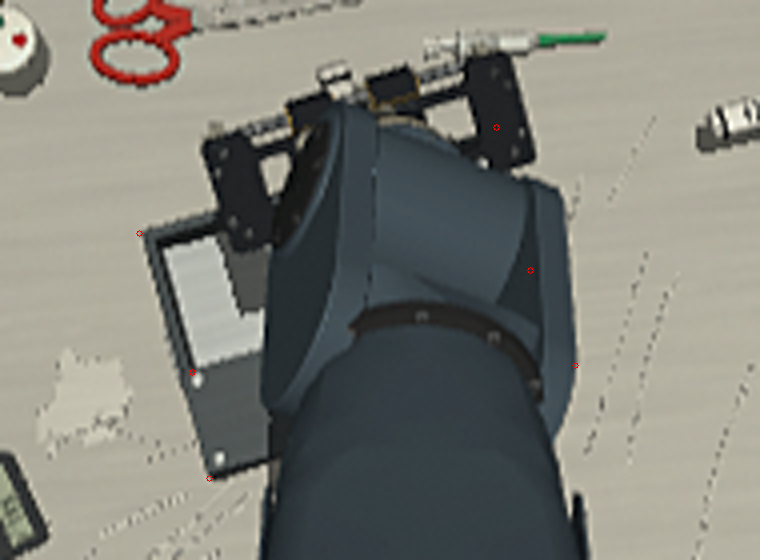

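```bash
python3 -m creep '0 0.1 0.5 -0.012 0.0003 0.0254 0; 0 0.1 0.5 -0.035 0.0003 0.0254 0; 0 0.1 0.5 -0.058 0 0.0254 0; 0 0.1 0.5 -0.082 0 0.0254 0; 0 0.1 0.5 -0.096 0 0.0254 0; 0 0.1 0.5 -0.105 0 0.0254 0; 0 0.1 0.5 -0.105 0 0.0254 0'
python3 - <<'E'
from h import *
S=[.5057,.0155,11.7]; o=st();
rel([pose(S,x,-26,z,a,-.015) for x,z,a in [(-42,18,28),(-48,19,21),(-53,20,14),(-59,20.5,7),(-65,20.5,0)]])
E
```

```text
time_s: 20.38
tcp_pos: [0.5621, -0.0016, 0.0182]
tool_rot: [[0.865, 0.202, 0.459], [0.177, -0.979, 0.096], [0.469, -0.002, -0.883]]
ft_force: [-0.2, 0.4, -1.5]
gripper_width: 0.0197
t 20.38 tcp [ 0.5621 -0.0016  0.0182] z [ 0.459  0.096 -0.883] y [ 0.202 -0.979 -0.002] F [-0.2  0.4 -1.5] w 0.0197 q [-11.  27. 122.  63.  12.   7.]
-0.05 0.01 -0.11  0.0001 -0.0022 0.0012
-0.05 -6.99 -0.10  -0.0108 -0.0022 0.0073
-0.06 -13.99 -0.10  -0.0220 -0.0021 0.0130
-0.07 -20.99 -0.10  -0.0354 -0.0021 0.0177
-0.07 -27.99 -0.09  -0.0499 -0.0021 0.0219
```

```bash
python3 -m creep '0 -4 -0.1 -0.005 -0.002 0.004 0; 0 -8 -0.1 -0.012 -0.002 0.008 0; 0 -12 -0.1 -0.0185 -0.002 0.0115 0; 0 -16 -0.1 -0.026 -0.002 0.0145 0; 0 -21 -0.1 -0.0354 -0.002 0.0177 0; 0 -24.5 -0.1 -0.0425 -0.002 0.02 0; 0 -28 -0.1 -0.05 -0.002 0.0215 0; 0 -28 -0.1 -0.05 -0.002 0.0215 0; 0 -28 -0.1 -0.05 -0.002 0.0215 0; 0 -28 -0.1 -0.05 -0.002 0.0215 0'
python3 - <<'E'
from h import *
S=[.5057,.0155,11.7]; o=st();rel([pose(S,-65,-26,20.5,0,-.015)])
E
```

```text
time_s: 21.22
tcp_pos: [0.5313, -0.0059, -0.0227]
tool_rot: [[0.979, 0.203, 0.005], [0.203, -0.979, 0.001], [0.005, 0.0, -1.0]]
ft_force: [0.8, 0.1, 2.2]
gripper_width: 0.0198
t 21.22 tcp [ 0.5313 -0.0059 -0.0227] z [ 0.005  0.001 -1.   ] y [ 0.203 -0.979  0.   ] F [0.8 0.1 2.2] w 0.0198 q [ -6.  35. 105.   0.  39.  72.]
0.00 -0.29 0.02  -0.0027 -0.0002 0.0018
```

```bash
python3 -m creep '0 -0.3 0 -0.001 0 0.001 0; 0 -0.3 0 -0.002 0 0.002 0; 0 -0.3 0 -0.002 0 0.002 0'; python3 -m creep '0 0 0 0 0 0 0.032; 0 0 0 0 0 0 0.032; 0 0 0 0 0 0 0.032; 0 0 0 0 0 0 0.032'
python3 -m creep '0 0 0 0 0 -0.02 0.032; 0 0 0 0 0 -0.05 0.032; 0 0 0 0 0 -0.09 0.032; 0 0 0 0 0 -0.13 0.032;0 0 0 0 0 -0.16 0.032;0 0 0 0 0 -0.16 0.032'
python3 - <<'E'
from h import *
o=st();w=cam("wrist");save(w,"t_w.png");rel([ug(2,.09)])
E
```

```text
time_s: 21.47
tcp_pos: [0.5305, -0.0061, -0.0236]
tool_rot: [[0.979, 0.203, 0.003], [0.203, -0.979, 0.0], [0.003, 0.0, -1.0]]
ft_force: [3.5, 2.9, 10.3]
gripper_width: 0.0196
time_s: 21.8
tcp_pos: [0.5279, -0.0058, -0.0253]
tool_rot: [[0.979, 0.203, -0.004], [0.203, -0.979, 0.0], [-0.003, -0.001, -1.0]]
ft_force: [0.3, -0.5, -1.1]
gripper_width: 0.0316
time_s: 22.3
tcp_pos: [0.5317, -0.0061, 0.1406]
tool_rot: [[0.979, 0.203, 0.006], [0.203, -0.979, -0.001], [0.006, 0.002, -1.0]]
ft_force: [-0.0, 0.8, 0.2]
gripper_width: 0.0322
t 22.3 tcp [ 0.5317 -0.0061  0.1406] z [ 0.006 -0.001 -1.   ] y [ 0.203 -0.979  0.002] F [-0.   0.8  0.2] w 0.0322 q [ -6.  21. 100.   0.  59.  73.]
0.13 -0.08 -87.43  -0.1454 0.2612 0.0474
```

View pics/t_w.png

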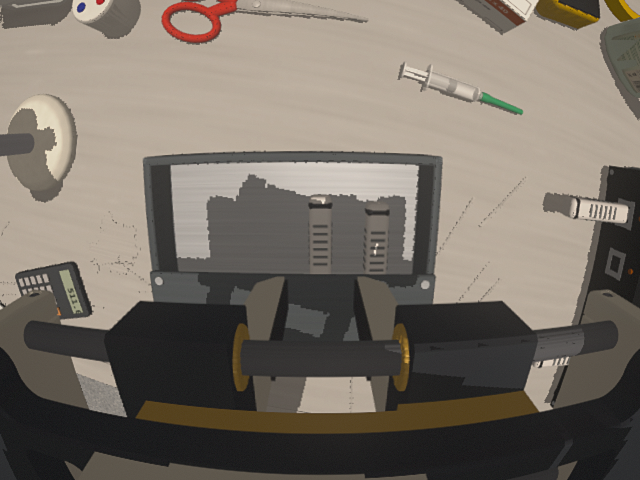

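```bash
python3 -m creep '0 0 -7 -0.012 0.021 0 0.04; 0 0 -14 -0.023 0.042 0 0.04; 0 0 -21 -0.035 0.063 0 0.04; 0 0 -28 -0.046 0.084 0.01 0.04; 0 0 -35 -0.058 0.104 0.01 0.04; 0 0 -42 -0.07 0.125 0.02 0.04; 0 0 -49 -0.081 0.146 0.02 0.04; 0 0 -56 -0.093 0.167 0.03 0.04; 0 0 -63 -0.105 0.188 0.03 0.04; 0 0 -70 -0.116 0.209 0.04 0.04'
python3 - <<'E'
from h import *
st();rel([ug(2,.07)])
E
```

```text
time_s: 23.18
tcp_pos: [0.4568, -0.2349, 0.0943]
tool_rot: [[0.138, 0.99, -0.004], [0.99, -0.138, 0.001], [0.0, -0.004, -1.0]]
ft_force: [0.5, -0.5, 0.5]
gripper_width: 0.0397
t 23.18 tcp [ 0.4568 -0.2349  0.0943] z [-0.004  0.001 -1.   ] y [ 0.99  -0.138 -0.004] F [ 0.5 -0.5  0.5] w 0.0397 q [-32.  23. 104.  -0.  53. -24.]
-0.21 -0.05 -17.08  -0.0580 -0.0076 0.0243
```

```bash
python3 -m creep '0 0 -6 -0.02 -0.003 0.005 0.038; 0 0 -12 -0.04 -0.006 0.008 0.038; -0.2 0 -17.1 -0.058 -0.0076 0.01 0.038; -0.2 0 -17.1 -0.058 -0.0076 0.024 0.038; -0.2 0 -17.1 -0.058 -0.0076 0.024 0.038'
python3 - <<'E'
from h import *
st();rel([ug(2)])
w=cam("wrist");save(w,"u_w.png",None,1,proj(w,np.array([(-.149,-.056,.0535)])@yawR(U[2]).T+[U[0],U[1],0]))
p=cam("top");save(p,"u_t.png",(255,220,385,330),5)
E
```

```text
time_s: 23.6
tcp_pos: [0.4397, -0.2898, 0.0679]
tool_rot: [[-0.152, 0.988, -0.003], [0.988, 0.152, 0.004], [0.004, -0.003, -1.0]]
ft_force: [-0.1, 0.5, -0.2]
gripper_width: 0.038
t 23.6 tcp [ 0.4397 -0.2898  0.0679] z [-0.003  0.004 -1.   ] y [ 0.988  0.152 -0.003] F [-0.1  0.5 -0.2] w 0.038 q [-38.  26. 104.   0.  51. -47.]
-0.16 -0.23 -0.41  -0.0020 0.0014 0.0694
```

View pics/u_w.png

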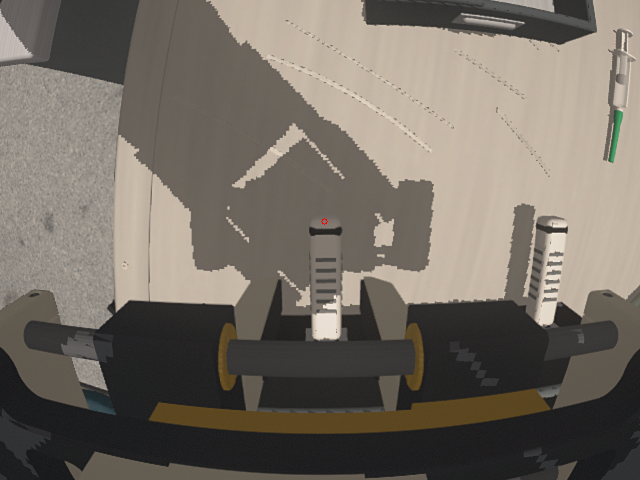

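View pics/u_t.png

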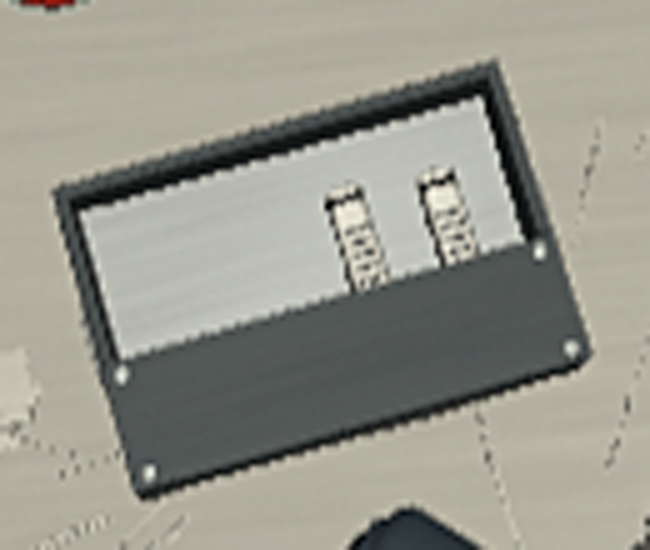

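```bash
python3 -m creep '-0.15 -0.2 -0.4 -0.002 0.0012 0.02 0.038; -0.15 -0.2 -0.4 -0.002 0.0012 0.045 0.038; -0.15 -0.2 -0.4 -0.002 0.0012 0.063 0.038; -0.15 -0.2 -0.4 -0.002 0.0012 0.0692 0.038; -0.15 -0.2 -0.4 -0.002 0.0012 0.0692 0.038; -0.15 -0.2 -0.4 -0.002 0.0012 0.0692 0.038'
python3 -m creep '0 0 0 0 0 0.0 0.03; 0 0 0 0 0 0.0 0.0; 0 0 0 0 0 0 0.0; 0 0 0 0 0 0 0.0;0 0 0 0 0 0 0.0;0 0 0 0 0 0 0.0' 50
```

```text
time_s: 24.2
tcp_pos: [0.4437, -0.2919, 0.0025]
tool_rot: [[-0.161, 0.987, 0.004], [0.987, 0.161, -0.003], [-0.003, 0.003, -1.0]]
ft_force: [-0.2, -0.6, 0.1]
gripper_width: 0.0378
time_s: 24.7
tcp_pos: [0.4436, -0.2922, 0.0022]
tool_rot: [[-0.16, 0.987, 0.004], [0.987, 0.16, -0.003], [-0.004, 0.004, -1.0]]
ft_force: [0.5, -0.5, 2.0]
gripper_width: 0.0194
```

```bash
python3 - <<'E'
from h import *
rel([ug(2)])
E
python3 -m creep '0 0 0 0 0 0.0 0.032; 0 0 0 0 0 0.0 0.032; 0 0.2 0 -0.001 -0.001 0.002 0.032; 0 0.2 0 -0.001 -0.0015 0.0037 0.032;0 0.2 0 -0.001 -0.0015 0.0037 0.032; 0 0.2 0 -0.001 -0.0015 0.0037 0;0 0.2 0 -0.001 -0.0015 0.0037 0;0 0.2 0 -0.001 -0.0015 0.0037 0;0 0.2 0 -0.001 -0.0015 0.0037 0;0 0.2 0 -0.001 -0.0015 0.0037 0' 50
```

```text
0.21 0.22 0.08  0.0014 -0.0022 0.0037
time_s: 25.53
tcp_pos: [0.442, -0.2933, -0.0018]
tool_rot: [[-0.16, 0.987, 0.003], [0.987, 0.16, 0.001], [0.0, 0.003, -1.0]]
ft_force: [-1.0, -0.9, -0.0]
gripper_width: 0.0195
```

```bash
python3 -m creep '0 0 0 0.002 0 0 0; 0 0 0 0.005 0 0 0; 0 0 0 0.010 0 0 0; 0 0 0 0.018 0 0 0; 0 0 0 0.03 0 0 0; 0 0 0 0.045 0 0 0; 0 0 0 0.055 0 0 0; 0 0 0 0.055 0 -0.02 0;0 0 0 0.055 0 -0.05 0;0 0 0 0.055 0 -0.08 0'; python3 -m creep '0 0 0 0 0 -0.02 0; 0 0 0 0 0 -0.03 0;0 0 0 0 0 -0.03 0'
python3 - <<'E'
from h import *
o=st(); w=cam("wrist");save(w,"v_w.png",(270,220,380,420),3)
p=cam("top");save(p,"v_t.png",(230,180,530,340),2.6)
S=[.5057,.0155,11.7];rel([pose(S,40,26,90,28,-.015)])
E
```

```text
time_s: 26.37
tcp_pos: [0.4322, -0.2374, 0.0786]
tool_rot: [[-0.161, 0.987, 0.001], [0.987, 0.161, 0.002], [0.002, 0.002, -1.0]]
ft_force: [0.4, -0.2, -0.1]
gripper_width: 0.0196
time_s: 26.62
tcp_pos: [0.4337, -0.2389, 0.1098]
tool_rot: [[-0.161, 0.987, 0.006], [0.987, 0.161, -0.001], [-0.002, 0.006, -1.0]]
ft_force: [-0.4, 0.2, -1.1]
gripper_width: 0.0198
t 26.62 tcp [ 0.4337 -0.2389  0.1098] z [ 0.006 -0.001 -1.   ] y [0.987 0.161 0.006] F [-0.4  0.2 -1.1] w 0.0198 q [-34.  19. 107.   0.  53. -44.]
-21.28 22.14 85.66  0.2706 0.2462 0.0189
```

View pics/v_w.png

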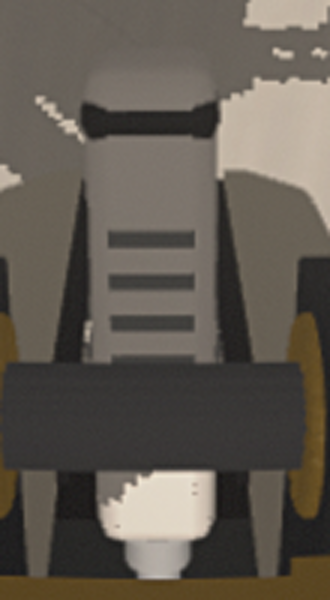

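View pics/v_t.png

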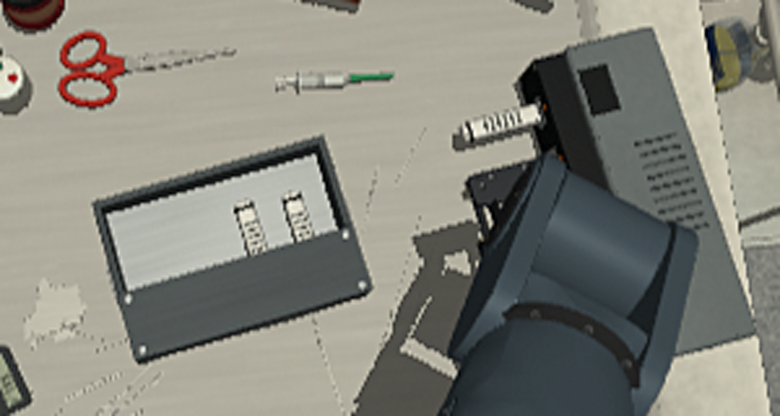

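```bash
python3 -m creep '-1.6 1.7 6.5 0.02 0.019 0.001 0; -3.2 3.4 13 0.041 0.037 0.002 0; -4.8 5 19.5 0.062 0.056 0.003 0; -6.5 6.8 26 0.082 0.075 0.005 0; -8.1 8.5 32.6 0.103 0.094 0.006 0; -9.7 10.2 39 0.123 0.112 0.008 0; -11.3 11.9 45.6 0.144 0.131 0.009 0; -13 13.5 52 0.164 0.15 0.011 0; -14.5 15.2 58.5 0.185 0.168 0.012 0; -16.1 16.9 65 0.205 0.187 0.014 0'
python3 - <<'E'
from h import *
st();S=[.5057,.0155,11.7]; rel([pose(S,40,26,90,28,-.014)])
E
```

```text
time_s: 27.55
tcp_pos: [0.584, -0.0055, 0.0928]
tool_rot: [[0.771, 0.532, 0.349], [0.516, -0.844, 0.146], [0.372, 0.067, -0.926]]
ft_force: [-0.1, -0.2, 0.1]
gripper_width: 0.0196
t 27.55 tcp [ 0.584  -0.0055  0.0928] z [ 0.349  0.146 -0.926] y [ 0.532 -0.844  0.067] F [-0.1 -0.2  0.1] w 0.0196 q [-12.  22. 111.  24.  31.  26.]
-5.19 5.34 20.23  0.0729 -0.0372 0.0310
```

```bash
python3 -m creep '-1.7 1.8 6.8 0.024 -0.012 0.01 0; -3.4 3.6 13.6 0.048 -0.025 0.02 0; -5.1 5.3 20.2 0.073 -0.037 0.031 0;-5.1 5.3 20.2 0.073 -0.037 0.031 0;-5.1 5.3 20.2 0.073 -0.037 0.031 0'
python3 - <<'E'
from h import *
o=st();S=[.5057,.0155,11.7]; 
t=np.tan(np.radians(28));rel([pose(S,x,26,18+(x+42)*t,28,-.014) for x in (40,20,0,-22,-42)])
p=cam("top");save(p,"x_t.png",(230,200,420,340),4,proj(p,np.array(STC)/1000@yawR(S[2]).T+[S[0],S[1],0]))
s=cam("scene");save(s,"x_s.png",(280,200,400,320),5, [proj(s,o["tcp_pos"]+o["tool_rot"]@np.array([x,0,-.045]))[0] for x in(-.082,-.014,.028)])
E
```

```text
time_s: 27.97
tcp_pos: [0.6304, 0.069, 0.0881]
tool_rot: [[0.864, 0.211, 0.457], [0.187, -0.978, 0.098], [0.467, 0.001, -0.884]]
ft_force: [1.0, 0.9, -0.7]
gripper_width: 0.0195
t 27.97 tcp [0.6304 0.069  0.0881] z [ 0.457  0.098 -0.884] y [ 0.211 -0.978  0.001] F [ 1.   0.9 -0.7] w 0.0195 q [ -1.  24. 110.  19.  19.  61.]
-0.18 0.15 0.42  -0.0125 0.0011 0.0248
-0.18 0.15 0.42  -0.0351 0.0009 0.0249
-0.18 0.15 0.42  -0.0578 0.0008 0.0249
-0.18 0.15 0.42  -0.0827 0.0006 0.0250
-0.18 0.15 0.42  -0.1053 0.0004 0.0251
```

View pics/x_s.png

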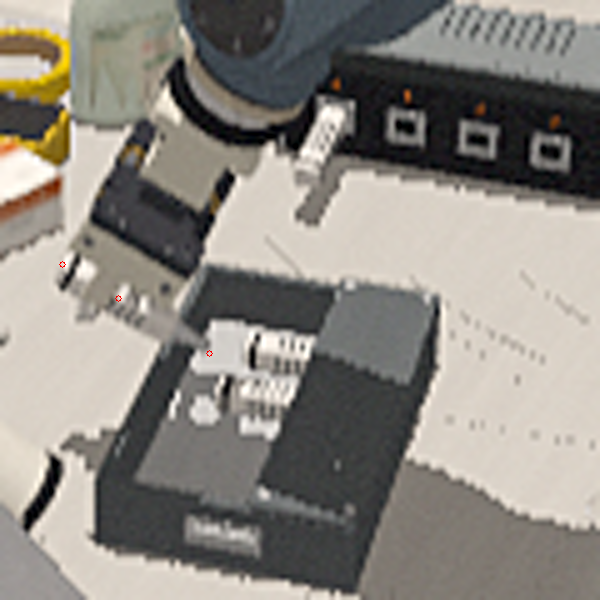

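View pics/x_t.png

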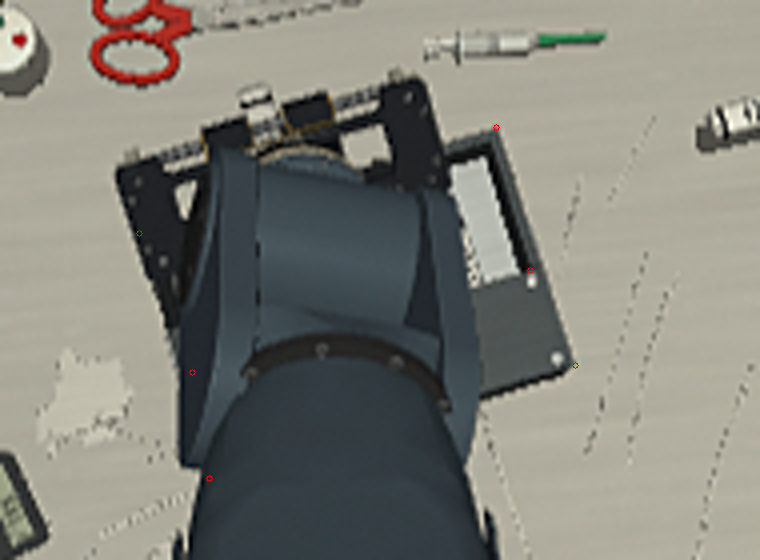

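```bash
python3 -m creep '0 0.1 0.4 -0.012 0.0007 0.025 0; 0 0.1 0.4 -0.035 0.0007 0.025 0; 0 0.1 0.4 -0.058 0.0007 0.025 0; 0 0.1 0.4 -0.082 0.0005 0.025 0; 0 0.1 0.4 -0.096 0.0004 0.025 0; 0 0.1 0.4 -0.105 0.0004 0.025 0; 0 0.1 0.4 -0.105 0.0004 0.025 0'
python3 - <<'E'
from h import *
S=[.5057,.0155,11.7]; o=st();
rel([pose(S,x,26,z,a,-.014) for x,z,a in [(-42,18,28),(-48,19,21),(-53,20,14),(-59,20.5,7),(-65,20.5,0)]])
E
```

```text
time_s: 28.65
tcp_pos: [0.5499, 0.0482, 0.0177]
tool_rot: [[0.865, 0.204, 0.458], [0.179, -0.979, 0.097], [0.468, -0.002, -0.884]]
ft_force: [-0.9, 0.3, -0.5]
gripper_width: 0.0195
t 28.65 tcp [0.5499 0.0482 0.0177] z [ 0.458  0.097 -0.884] y [ 0.204 -0.979 -0.002] F [-0.9  0.3 -0.5] w 0.0195 q [ -4.  26. 123.  65.   8.  11.]
-0.11 0.07 -0.01  0.0010 -0.0029 0.0015
-0.11 -6.93 -0.00  -0.0099 -0.0029 0.0075
-0.11 -13.93 0.00  -0.0211 -0.0029 0.0131
-0.11 -20.93 0.01  -0.0344 -0.0029 0.0178
-0.11 -27.93 0.02  -0.0488 -0.0029 0.0218
```

```bash
python3 -m creep '0 -4 0 -0.004 -0.001 0.004 0; 0 -8 0 -0.011 -0.002 0.008 0; 0 -12 0 -0.0175 -0.003 0.0115 0; 0 -16 0 -0.025 -0.003 0.0145 0; 0 -21 0 -0.0344 -0.003 0.0177 0; 0 -24.5 0 -0.0415 -0.003 0.02 0; 0 -28 0 -0.049 -0.003 0.0215 0; 0 -28 0 -0.049 -0.003 0.0215 0; 0 -28 0 -0.049 -0.003 0.0215 0; 0 -28 0 -0.049 -0.003 0.0215 0'
python3 - <<'E'
from h import *
S=[.5057,.0155,11.7]; o=st();rel([pose(S,-65,26,20.5,0,-.014)])
E
```

```text
time_s: 29.48
tcp_pos: [0.5195, 0.0452, -0.0229]
tool_rot: [[0.979, 0.204, 0.005], [0.204, -0.979, 0.002], [0.005, -0.001, -1.0]]
ft_force: [0.1, 0.1, -0.8]
gripper_width: 0.0196
t 29.48 tcp [ 0.5195  0.0452 -0.0229] z [ 0.005  0.002 -1.   ] y [ 0.204 -0.979 -0.001] F [ 0.1  0.1 -0.8] w 0.0196 q [ -0.  34. 107.   0.  38.  78.]
-0.05 -0.29 0.06  -0.0026 0.0003 0.0015
```

```bash
python3 -m creep '0 -0.3 0 -0.001 0 0.001 0; 0 -0.3 0 -0.002 0 0.002 0; 0 -0.3 0 -0.002 0 0.002 0'; python3 -m creep '0 0 0 0 0 0 0.032; 0 0 0 0 0 0 0.032; 0 0 0 0 0 0 0.032; 0 0 0 0 0 0 0.032'
python3 -m creep '0 0 0 0 0 -0.02 0.032; 0 0 0 0 0 -0.05 0.032; 0 0 0 0 0 -0.09 0.032; 0 0 0 0 0 -0.13 0.032;0 0 0 0 0 -0.16 0.032;0 0 0 0 0 -0.16 0.032'
python3 - <<'E'
from h import *
o=st();w=cam("wrist");save(w,"y_w.png");rel([ug(5,.07)])
E
```

```text
time_s: 29.73
tcp_pos: [0.5186, 0.0451, -0.0237]
tool_rot: [[0.979, 0.203, 0.001], [0.203, -0.979, 0.001], [0.001, -0.001, -1.0]]
ft_force: [0.7, -0.6, 8.6]
gripper_width: 0.0195
time_s: 30.07
tcp_pos: [0.5173, 0.0452, -0.0248]
tool_rot: [[0.979, 0.204, -0.003], [0.204, -0.979, 0.001], [-0.003, -0.001, -1.0]]
ft_force: [0.2, 0.2, 0.1]
gripper_width: 0.0314
time_s: 30.57
tcp_pos: [0.521, 0.0452, 0.1409]
tool_rot: [[0.979, 0.204, 0.006], [0.204, -0.979, 0.001], [0.006, 0.001, -1.0]]
ft_force: [0.6, 0.0, 1.6]
gripper_width: 0.0322
t 30.57 tcp [0.521  0.0452 0.1409] z [ 0.006  0.001 -1.   ] y [ 0.204 -0.979  0.001] F [0.6 0.  1.6] w 0.0322 q [ -0.  20. 101.   0.  59.  78.]
0.10 -0.13 -87.38  0.0222 0.3210 0.0679
```

View pics/y_w.png

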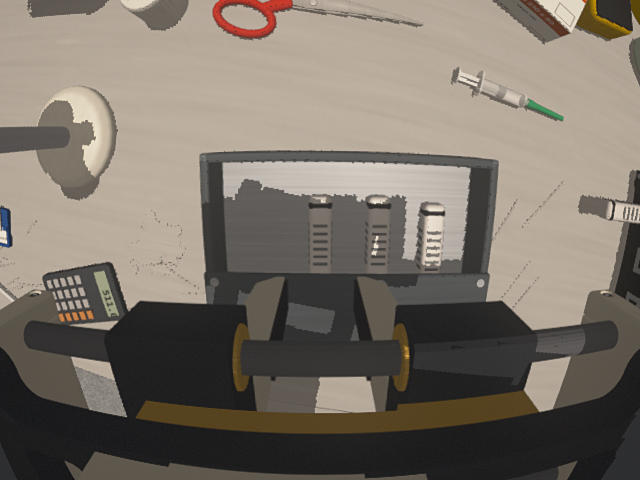

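```bash
python3 -m creep '0 0 -7 0.002 0.026 0 0.04; 0 0 -14 0.004 0.051 0 0.04; 0 0 -21 0.005 0.077 0 0.04; 0 0 -28 0.007 0.103 0 0.04; 0 0 -35 0.009 0.128 0 0.04; 0 0 -42 0.011 0.154 0.01 0.04; 0 0 -49 0.012 0.18 0.02 0.04; 0 0 -56 0.014 0.205 0.03 0.04; 0 0 -63 0.016 0.231 0.03 0.04; 0 0 -70 0.018 0.257 0.04 0.04'
python3 - <<'E'
from h import *
st();rel([ug(5,.07)])
E
```

```text
time_s: 31.45
tcp_pos: [0.5879, -0.2039, 0.0935]
tool_rot: [[0.137, 0.991, -0.004], [0.991, -0.137, 0.001], [0.001, -0.004, -1.0]]
ft_force: [-0.1, -0.0, 0.5]
gripper_width: 0.0402
t 31.45 tcp [ 0.5879 -0.2039  0.0935] z [-0.004  0.001 -1.   ] y [ 0.991 -0.137 -0.004] F [-0.1 -0.   0.5] w 0.0402 q [-23.  33.  88.  -0.  60. -15.]
-0.23 -0.07 -17.04  -0.0575 0.0274 0.0234
```

```bash
python3 -m creep '0 0 -6 -0.02 0.01 0.005 0.038; 0 0 -12 -0.04 0.02 0.008 0.038; -0.2 0 -17 -0.0575 0.0274 0.01 0.038; -0.2 0 -17 -0.0575 0.0274 0.023 0.038; -0.2 0 -17 -0.0575 0.0274 0.023 0.038;  -0.2 0 -17 -0.0575 0.0274 0.023 0.038'
python3 - <<'E'
from h import *
st();rel([ug(5)])
w=cam("wrist");save(w,"z_w.png",None,1,proj(w,np.array([(-.149,.112,.0535)])@yawR(U[2]).T+[U[0],U[1],0]))
p=cam("top");save(p,"z_t.png",(230,180,530,340),2.6)
E
```

```text
time_s: 31.95
tcp_pos: [0.6055, -0.2623, 0.0695]
tool_rot: [[-0.15, 0.989, -0.003], [0.989, 0.15, 0.003], [0.003, -0.003, -1.0]]
ft_force: [-0.8, 0.3, -0.0]
gripper_width: 0.0378
t 31.95 tcp [ 0.6055 -0.2623  0.0695] z [-0.003  0.003 -1.   ] y [ 0.989  0.15  -0.003] F [-0.8  0.3 -0. ] w 0.0378 q [-27.  38.  82.   0.  60. -36.]
-0.15 -0.18 -0.50  -0.0027 0.0014 0.0710
```

View pics/z_w.png

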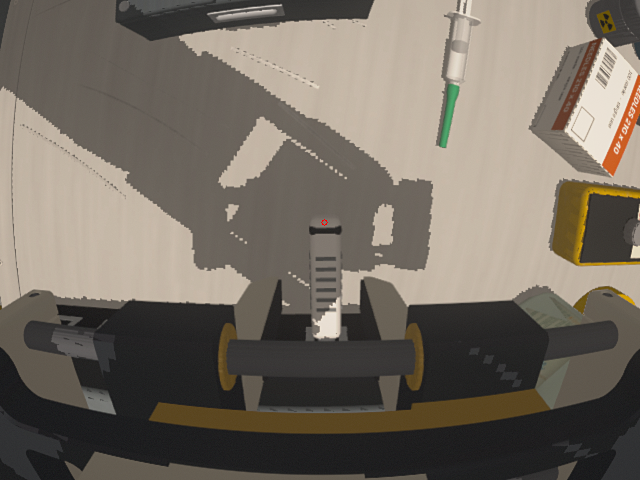

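View pics/z_t.png

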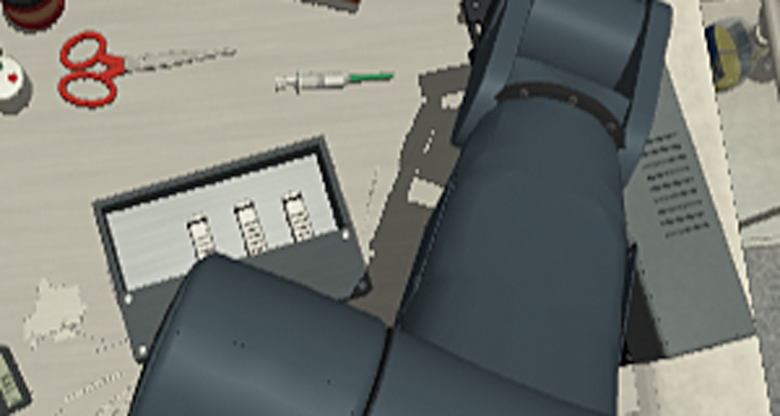

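```bash
python3 - <<'E'
from h import *
p=cam("top");print(plane(p,[[428,172],[413,170],[428,182]],0.0).round(3));print(plane(p,[[428,160],[440,140],[470,145]],.15).round(3))
o=sensors.observe()
for y in (-.094,.094,.11):
  for x in (-.04,.04):
    print(y,x,(o["tcp_pos"]+o["tool_rot"]@np.array([x,y,-.12])).round(3))
save(p,"z_b.png",(390,100,530,260),4)
s=cam("scene");save(s,"z_s.png",(270,140,440,260),4.5)
E
```

```text
[[ 0.782 -0.329  0.   ]
 [ 0.792 -0.287  0.   ]
 [ 0.751 -0.325  0.   ]]
[[ 0.764 -0.294  0.15 ]
 [ 0.816 -0.332  0.15 ]
 [ 0.795 -0.408  0.15 ]]
-0.094 -0.04 [ 0.52  -0.317  0.192]
-0.094 0.04 [ 0.508 -0.237  0.192]
0.094 -0.04 [ 0.706 -0.288  0.192]
0.094 0.04 [ 0.694 -0.209  0.192]
0.11 -0.04 [ 0.722 -0.285  0.192]
0.11 0.04 [ 0.709 -0.206  0.192]
```

View pics/z_b.png

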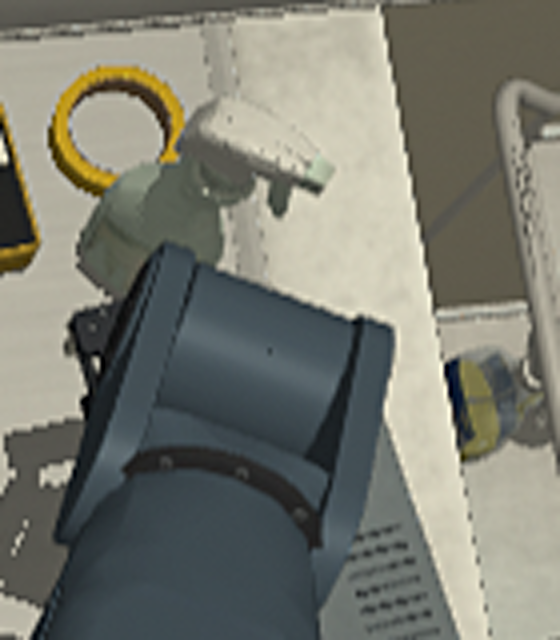

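View pics/z_s.png

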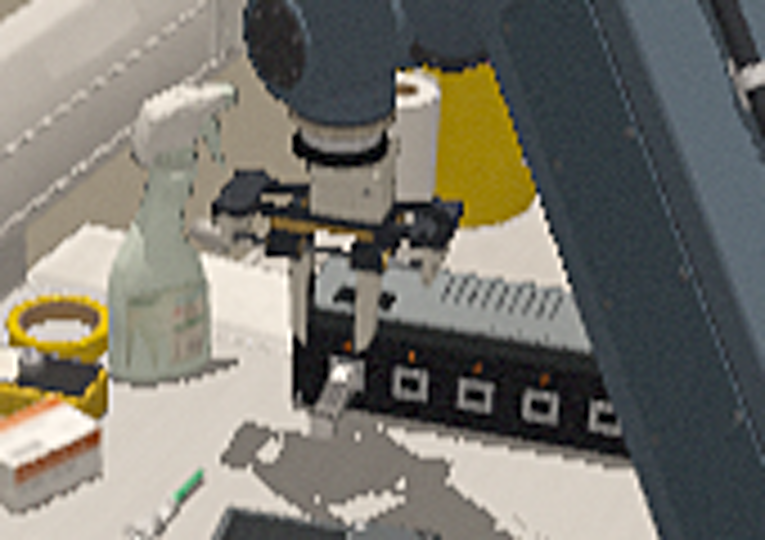

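```bash
python3 -m creep '-0.15 -0.2 -0.5 -0.0027 0.001 0.02 0.038; -0.15 -0.2 -0.5 -0.0027 0.001 0.045 0.038; -0.15 -0.2 -0.5 -0.0027 0.001 0.065 0.038; -0.15 -0.2 -0.5 -0.0027 0.001 0.073 0.038; -0.15 -0.2 -0.5 -0.0027 0.001 0.073 0.038; -0.15 -0.2 -0.5 -0.0027 0.001 0.073 0.038'
python3 - <<'E'
from h import *
rel([ug(5)])
E
```

```text
time_s: 32.65
tcp_pos: [0.6087, -0.2659, -0.0004]
tool_rot: [[-0.161, 0.987, 0.004], [0.987, 0.161, -0.003], [-0.003, 0.004, -1.0]]
ft_force: [0.1, -0.3, -0.1]
gripper_width: 0.0382
0.21 0.19 0.12  0.0016 -0.0014 0.0010
```

```bash
python3 -m creep '0.2 0.2 0.1 0.0012 -0.0013 0.001 0.03; 0.2 0.2 0.1 0.0012 -0.0013 0.001 0.0; 0.2 0.2 0.1 0.0012 -0.0013 0.001 0.0; 0.2 0.2 0.1 0.0012 -0.0013 0.001 0.0;0.2 0.2 0.1 0.0012 -0.0013 0.001 0.0;0.2 0.2 0.1 0.0012 -0.0013 0.001 0.0' 50; python3 -m creep '0 0 0 0.002 0 0 0; 0 0 0 0.005 0 0 0; 0 0 0 0.010 0 0 0; 0 0 0 0.018 0 0 0; 0 0 0 0.03 0 0 0; 0 0 0 0.045 0 0 0; 0 0 0 0.055 0 0 0; 0 0 0 0.055 0 -0.02 0;0 0 0 0.055 0 -0.05 0;0 0 0 0.055 0 -0.08 0'; python3 -m creep '0 0 0 0 0 -0.02 0; 0 0 0 0 0 -0.03 0;0 0 0 0 0 -0.03 0'
python3 - <<'E'
from h import *
o=st(); w=cam("wrist");save(w,"A_w.png",(270,220,380,420),3)
p=cam("top");save(p,"A_t.png",(230,180,530,340),2.6)
S=[.5057,.0155,11.7];rel([pose(S,40,78,95,24,-.014)])
E
```

```text
time_s: 33.15
tcp_pos: [0.607, -0.2653, -0.0019]
tool_rot: [[-0.159, 0.987, -0.0], [0.987, 0.159, 0.0], [0.0, 0.0, -1.0]]
ft_force: [-1.2, -0.3, 2.0]
gripper_width: 0.0193
time_s: 33.98
tcp_pos: [0.5974, -0.209, 0.078]
tool_rot: [[-0.161, 0.987, -0.003], [0.987, 0.161, 0.002], [0.002, -0.002, -1.0]]
ft_force: [-0.2, -0.5, -0.8]
gripper_width: 0.0198
time_s: 34.23
tcp_pos: [0.5991, -0.2103, 0.1098]
tool_rot: [[-0.16, 0.987, 0.003], [0.987, 0.16, -0.001], [-0.001, 0.002, -1.0]]
ft_force: [-0.1, 0.4, -1.3]
gripper_width: 0.0192
t 34.23 tcp [ 0.5991 -0.2103  0.1098] z [ 0.003 -0.001 -1.   ] y [0.987 0.16  0.002] F [-0.1  0.4 -1.3] w 0.0192 q [-24.  33.  85.   0.  62. -33.]
-18.43 19.12 86.07  0.3211 0.0750 0.0197
```

View pics/A_w.png

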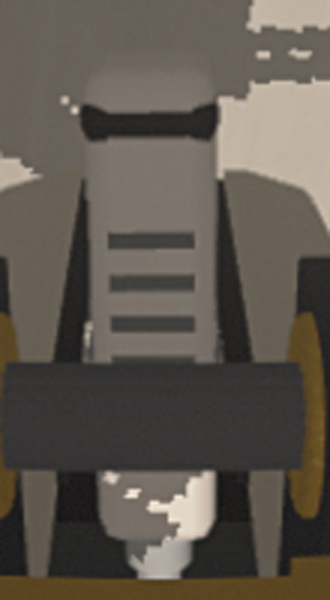

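View pics/A_t.png

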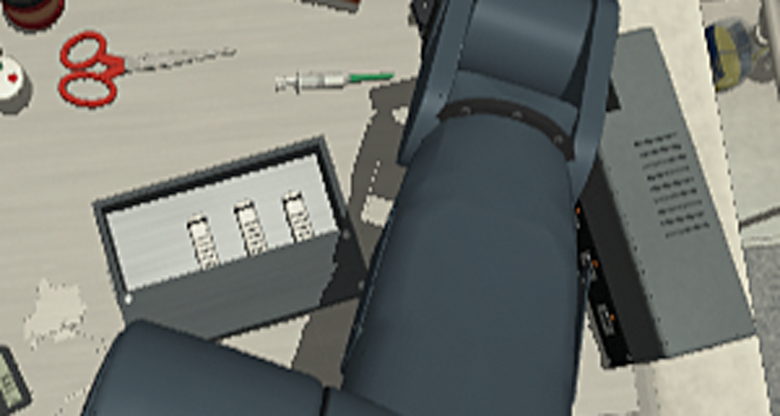

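```bash
python3 -m creep '-1.4 1.5 6.6 0.025 0.006 0.001 0; -2.8 2.9 13.2 0.049 0.012 0.002 0; -4.3 4.4 19.8 0.074 0.017 0.003 0; -5.7 5.9 26.4 0.099 0.023 0.004 0; -7.1 7.3 33 0.123 0.029 0.006 0; -8.5 8.8 39.6 0.148 0.035 0.008 0; -9.9 10.3 46.2 0.173 0.04 0.009 0; -11.3 11.8 52.8 0.197 0.046 0.011 0; -12.7 13.2 59.4 0.222 0.052 0.012 0; -14.1 14.7 66 0.247 0.058 0.014 0'
python3 - <<'E'
from h import *
st();S=[.5057,.0155,11.7]; rel([pose(S,40,78,95,24,-.014)])
E
```

```text
time_s: 35.17
tcp_pos: [0.6148, 0.0434, 0.0919]
tool_rot: [[0.796, 0.523, 0.304], [0.511, -0.851, 0.124], [0.324, 0.056, -0.945]]
ft_force: [-0.1, 0.0, -0.9]
gripper_width: 0.0194
t 35.17 tcp [0.6148 0.0434 0.0919] z [ 0.304  0.124 -0.945] y [ 0.523 -0.851  0.056] F [-0.1  0.  -0.9] w 0.0194 q [ -5.  25. 105.  15.  34.  42.]
-4.29 4.48 19.67  0.0415 -0.0616 0.0155
```

```bash
python3 -m creep '-1.4 1.5 6.6 0.014 -0.02 0.005 0; -2.8 3 13.2 0.028 -0.04 0.01 0; -4.3 4.5 19.7 0.0415 -0.0616 0.0155 0; -4.3 4.5 19.7 0.0415 -0.0616 0.0155 0; -4.3 4.5 19.7 0.0415 -0.0616 0.0155 0'
python3 - <<'E'
from h import *
o=st();S=[.5057,.0155,11.7]; 
t=np.tan(np.radians(24));rel([pose(S,x,78,18+(x+40)*t,24,-.014) for x in (40,20,0,-22,-40)])
p=cam("top");save(p,"B_t.png",(230,200,420,340),4,proj(p,np.array(STC)/1000@yawR(S[2]).T+[S[0],S[1],0]))
s=cam("scene");save(s,"B_s.png",(280,200,400,320),5, [proj(s,o["tcp_pos"]+o["tool_rot"]@np.array([x,0,-.045]))[0] for x in(-.082,-.014,.028)])
E
```

```text
time_s: 35.58
tcp_pos: [0.6191, 0.1198, 0.0866]
tool_rot: [[0.894, 0.209, 0.397], [0.192, -0.978, 0.084], [0.405, 0.001, -0.914]]
ft_force: [-1.0, -0.3, -1.3]
gripper_width: 0.0196
t 35.58 tcp [0.6191 0.1198 0.0866] z [ 0.397  0.084 -0.914] y [ 0.209 -0.978  0.001] F [-1.  -0.3 -1.3] w 0.0196 q [  5.  25. 108.   6.  24.  78.]
-0.08 0.09 0.37  -0.0156 0.0011 0.0377
-0.08 0.09 0.37  -0.0375 0.0010 0.0377
-0.08 0.09 0.37  -0.0594 0.0009 0.0378
-0.08 0.09 0.37  -0.0835 0.0007 0.0378
-0.08 0.09 0.37  -0.1032 0.0006 0.0378
```

View pics/B_s.png

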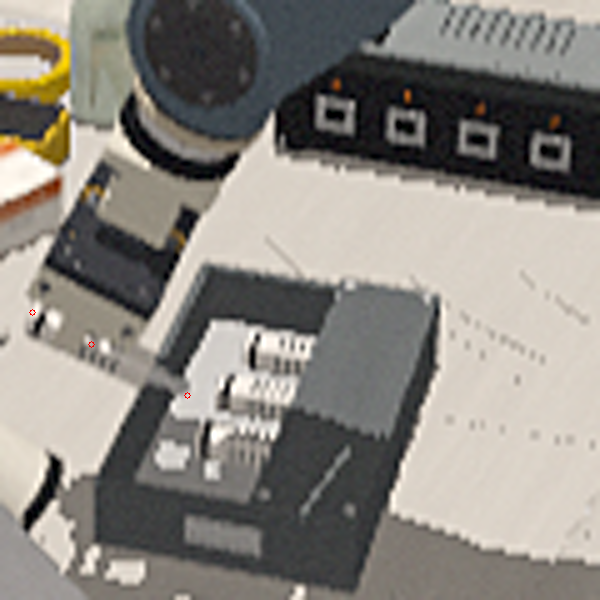

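View pics/B_t.png

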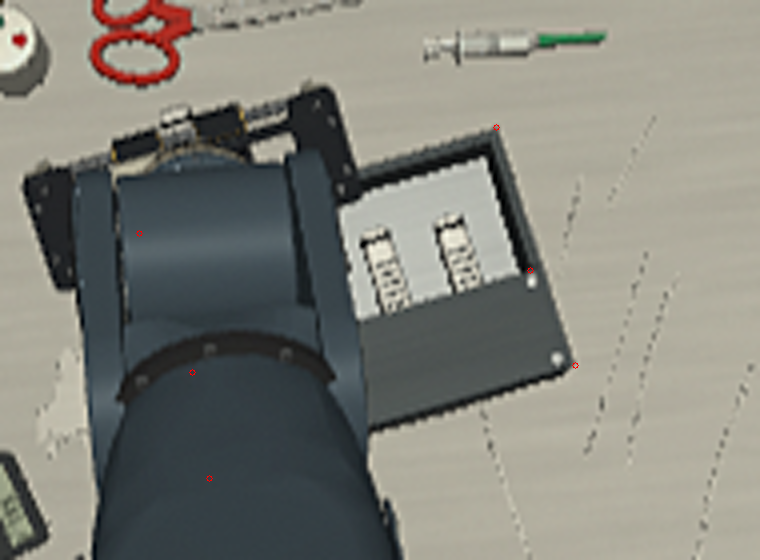

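```bash
python3 -m creep '0 0.1 0.4 -0.012 0.001 0.025 0; 0 0.1 0.4 -0.025 0.001 0.0375 0; 0 0.1 0.4 -0.045 0.001 0.0375 0; 0 0.1 0.4 -0.065 0.001 0.0375 0; 0 0.1 0.4 -0.085 0.001 0.0375 0; 0 0.1 0.4 -0.103 0.001 0.0375 0; 0 0.1 0.4 -0.103 0.001 0.0375 0;0 0.1 0.4 -0.103 0.001 0.0375 0'
python3 - <<'E'
from h import *
S=[.5057,.0155,11.7]; o=st();
rel([pose(S,x,77,z,a,-.014) for x,z,a in [(-40,18,24),(-48,19,17),(-55,20,10),(-61,20.5,4),(-65,20.5,0)]])
E
```

```text
time_s: 36.35
tcp_pos: [0.5443, 0.0993, 0.0124]
tool_rot: [[0.894, 0.202, 0.401], [0.184, -0.979, 0.083], [0.409, -0.0, -0.913]]
ft_force: [0.8, -0.2, -1.1]
gripper_width: 0.0196
t 36.35 tcp [0.5443 0.0993 0.0124] z [ 0.401  0.083 -0.913] y [ 0.202 -0.979 -0.   ] F [ 0.8 -0.2 -1.1] w 0.0196 q [  4.  27. 121.  21.   9.  62.]
0.01 -0.14 -0.07  -0.0023 -0.0027 0.0013
0.00 -7.14 -0.07  -0.0154 -0.0027 0.0068
-0.00 -14.14 -0.07  -0.0286 -0.0027 0.0119
-0.01 -20.14 -0.07  -0.0409 -0.0027 0.0158
-0.01 -24.14 -0.07  -0.0496 -0.0027 0.0182
```

```bash
python3 -m creep '0 -4 0 -0.009 -0.001 0.004 0; 0 -7 0 -0.0154 -0.002 0.0068 0; 0 -10.5 0 -0.022 -0.002 0.0094 0; 0 -14 0 -0.0286 -0.002 0.0119 0; 0 -17 0 -0.035 -0.0025 0.014 0; 0 -20 0 -0.041 -0.0025 0.0158 0; 0 -24 0 -0.0495 -0.0025 0.018 0; 0 -24 0 -0.0495 -0.0025 0.018 0; 0 -24 0 -0.0495 -0.0025 0.018 0; 0 -24 0 -0.0495 -0.0025 0.018 0'
python3 - <<'E'
from h import *
S=[.5057,.0155,11.7]; o=st();rel([pose(S,-65,77,20.5,0,-.014)])
E
```

```text
time_s: 37.18
tcp_pos: [0.5082, 0.0948, -0.0236]
tool_rot: [[0.979, 0.202, 0.006], [0.202, -0.979, 0.001], [0.006, 0.0, -1.0]]
ft_force: [1.1, -0.0, 0.4]
gripper_width: 0.0196
t 37.18 tcp [ 0.5082  0.0948 -0.0236] z [ 0.006  0.001 -1.   ] y [ 0.202 -0.979  0.   ] F [ 1.1 -0.   0.4] w 0.0196 q [  5.  34. 108.   0.  38.  84.]
0.01 -0.34 -0.04  -0.0015 0.0002 0.0009
```

```bash
python3 -m creep '0 -0.3 0 -0.001 0 0.0008 0; 0 -0.3 0 -0.001 0 0.0015 0; 0 -0.3 0 -0.001 0 0.0015 0'; python3 -m creep '0 0 0 0 0 0 0.032; 0 0 0 0 0 0 0.032; 0 0 0 0 0 0 0.032; 0 0 0 0 0 0 0.032'
python3 -m creep '0 0 0 0 0 -0.02 0.032; 0 0 0 0 0 -0.05 0.032; 0 0 0 0 0 -0.09 0.032; 0 0 0 0 0 -0.13 0.032;0 0 0 0 0 -0.16 0.032;0 0 0 0 0 -0.16 0.032'
python3 - <<'E'
from h import *
o=st();w=cam("wrist");save(w,"C_w.png")
E
```

```text
time_s: 37.43
tcp_pos: [0.5076, 0.0948, -0.024]
tool_rot: [[0.979, 0.202, 0.002], [0.202, -0.979, 0.0], [0.002, 0.0, -1.0]]
ft_force: [0.2, -1.6, 12.9]
gripper_width: 0.0195
time_s: 37.77
tcp_pos: [0.5057, 0.0949, -0.0256]
tool_rot: [[0.979, 0.202, -0.002], [0.202, -0.979, 0.0], [-0.002, -0.001, -1.0]]
ft_force: [-0.1, -0.6, -0.5]
gripper_width: 0.032
time_s: 38.27
tcp_pos: [0.5091, 0.0952, 0.1403]
tool_rot: [[0.979, 0.202, 0.007], [0.202, -0.979, 0.001], [0.007, 0.0, -1.0]]
ft_force: [0.8, -0.3, 1.5]
gripper_width: 0.0318
t 38.27 tcp [0.5091 0.0952 0.1403] z [ 0.007  0.001 -1.   ] y [ 0.202 -0.979  0.   ] F [ 0.8 -0.3  1.5] w 0.0318 q [  5.  19. 102.   0.  58.  84.]
```

View pics/C_w.png

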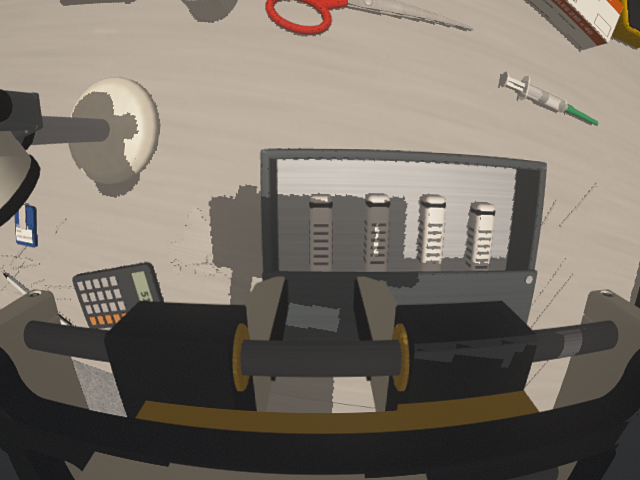

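```bash
python3 - <<'E'
from h import *
p=cam("top");save(p,"D_t.png",(130,200,290,320),5)
for q in ["monitor","head_pivot","grab_bar"]: print(q,[(d["point"],round(d["p"],2)) for d in spotter.landmark_of(p,q)])
s=cam("scene");
for q in ["head_pivot","grab_bar"]: print(q,[(d["point"],round(d["p"],2)) for d in spotter.landmark_of(s,q)])
save(s,"D_s.png",(60,340,160,480),5)
E
```

```text
monitor [([0.5634, 0.3261, -0.0006], 0.84), ([0.723, 0.0891, 0.0012], 0.75)]
head_pivot [([0.5635, 0.3199, 0.1964], 0.71)]
grab_bar [([0.5472, 0.3158, 0.2655], 0.55), ([0.4391, 0.4428, -0.0031], 0.17)]
head_pivot [([0.56, 0.3203, 0.1984], 0.76)]
grab_bar [([0.5422, 0.3135, 0.2645], 0.77)]
```

View pics/D_t.png

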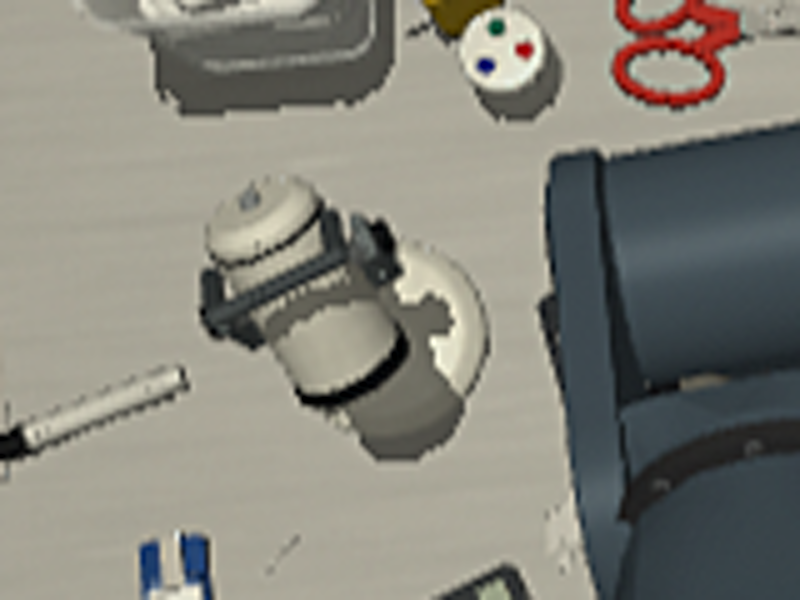

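View pics/D_s.png

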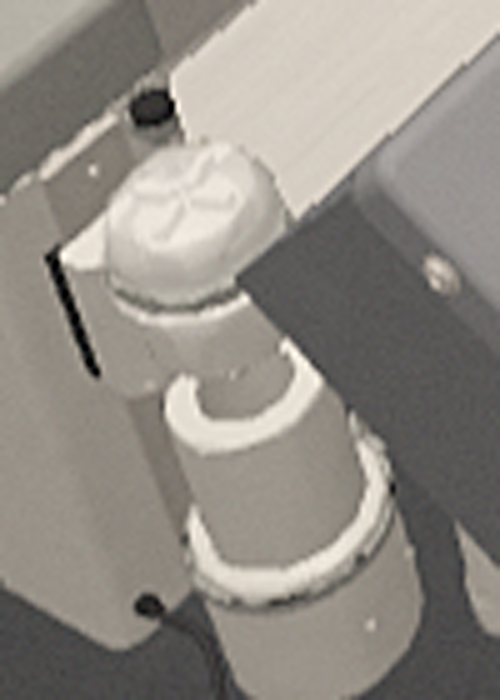

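```bash
python3 - <<'E'
from h import *
p=cam("top")
b=np.array([(228,306),(338,257)])/5+[130,200]-.4
B=plane(p,b,.267);print(B.round(4),np.linalg.norm(B[1]-B[0]));d=B[1]-B[0];print("bar dir",np.degrees(np.arctan2(d[1],d[0])))
s=cam("scene");c=proj(s,[.56,.32,.2])[0];print(c)
x,y=c.astype(int);save(s,"E_s.png",(max(x-60,0),max(0,y-50),x+60,y+50),6)
for q in ["head","swivel","grab_bar"]:
    r=spotter.cut_out(p,q)
    for dd in r[:2]:
        ys,xs=np.where(dd["mask"]);print(q,dd["p"],xs.min(),xs.max(),ys.min(),ys.max())
E
```

```text
[[0.5372 0.3361 0.267 ]
 [0.5551 0.2859 0.267 ]] 0.05324438036791664
bar dir -70.38648033427971
[269.60682377 288.36575951]
head 0.96 170 211 235 281
swivel 0.92 170 211 235 280
grab_bar 0.82 170 211 235 280
```

View pics/E_s.png

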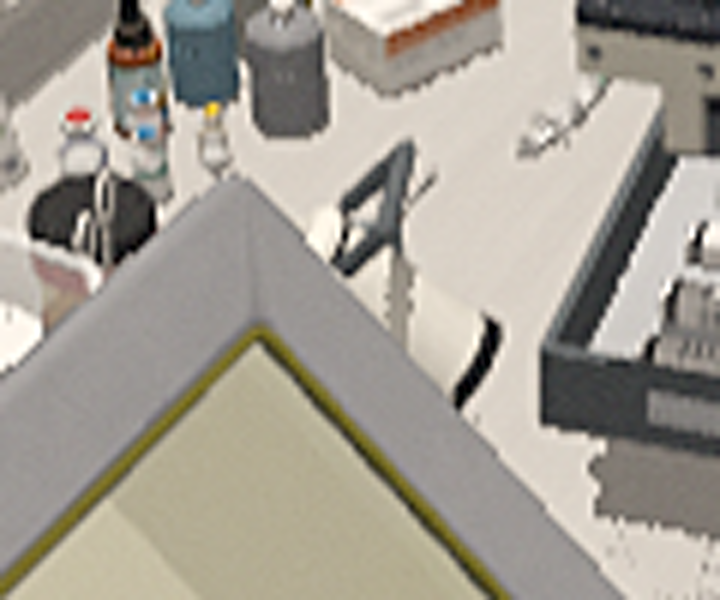

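```bash
python3 -m creep '0 0 0 0 0 -0.04 0.06; 0 0 0 0 0 -0.08 0.06; 0 0 0 0 0 -0.12 0.06; 0 0 0 0 0 -0.16 0.06; 0 0 0 0 0 -0.18 0.06; 0 0 0 0 0 -0.19 0.06;0 0 0 0 0 -0.19 0.06'
python3 - <<'E'
from h import *
st();rel([(np.array([.545,.3125,.33]),down(19.6))])
E
```

```text
time_s: 39.5
tcp_pos: [0.5071, 0.0949, 0.3261]
tool_rot: [[0.979, 0.202, 0.001], [0.202, -0.979, 0.0], [0.001, -0.0, -1.0]]
ft_force: [0.9, 0.3, 0.4]
gripper_width: 0.0597
t 39.5 tcp [0.5071 0.0949 0.3261] z [ 0.001  0.    -1.   ] y [ 0.202 -0.979 -0.   ] F [0.9 0.3 0.4] w 0.0597 q [ 5. 10. 87.  0. 83. 84.]
0.06 -0.07 -97.93  0.0811 -0.2054 -0.0038
```

```bash
python3 -m creep '0 0 -7 0.006 -0.015 0 0.06; 0 0 -14 0.012 -0.03 0 0.06; 0 0 -21 0.018 -0.045 0 0.06; 0 0 -28 0.024 -0.06 0 0.06; 0 0 -35 0.03 -0.075 0 0.06; 0 0 -42 0.035 -0.09 0 0.06; 0 0 -49 0.041 -0.105 0 0.06; 0 0 -56 0.047 -0.12 0 0.06; 0 0 -63 0.053 -0.135 0 0.06; 0 0 -70 0.058 -0.15 0 0.06'
python3 - <<'E'
from h import *
st();rel([(np.array([.545,.3125,.33]),down(19.6))])
w=cam("wrist");save(w,"F_w.png")
E
```

```text
time_s: 40.33
tcp_pos: [0.5325, 0.2541, 0.3217]
tool_rot: [[0.139, 0.99, -0.005], [0.99, -0.139, -0.001], [-0.002, -0.005, -1.0]]
ft_force: [-0.7, -0.5, -0.6]
gripper_width: 0.06
t 40.33 tcp [0.5325 0.2541 0.3217] z [-0.005 -0.001 -1.   ] y [ 0.99  -0.139 -0.005] F [-0.7 -0.5 -0.6] w 0.06 q [21. 19. 76.  0. 85. 29.]
-0.31 0.04 -27.59  0.0596 0.0042 -0.0084
```

View pics/F_w.png

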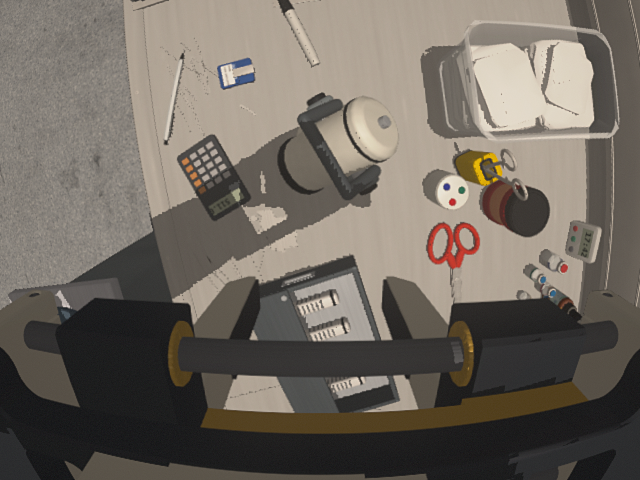

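```bash
python3 - <<'E'
from h import *
w=cam("wrist");save(w,"F2_w.png",(260,70,420,220),5)
np.savez("w1.npz",K=w["K"],E=w["extrinsics"])
for q in ["monitor","head_pivot","grab_bar"]: print(q,[(d["point"],round(d["p"],2)) for d in spotter.landmark_of(w,q)])
E
```

```text
monitor []
head_pivot [([0.56, 0.3204, 0.198], 0.87)]
grab_bar [([0.7207, 0.0931, -0.0014], 0.67), ([0.5471, 0.3191, 0.264], 0.56)]
```

View pics/F2_w.png

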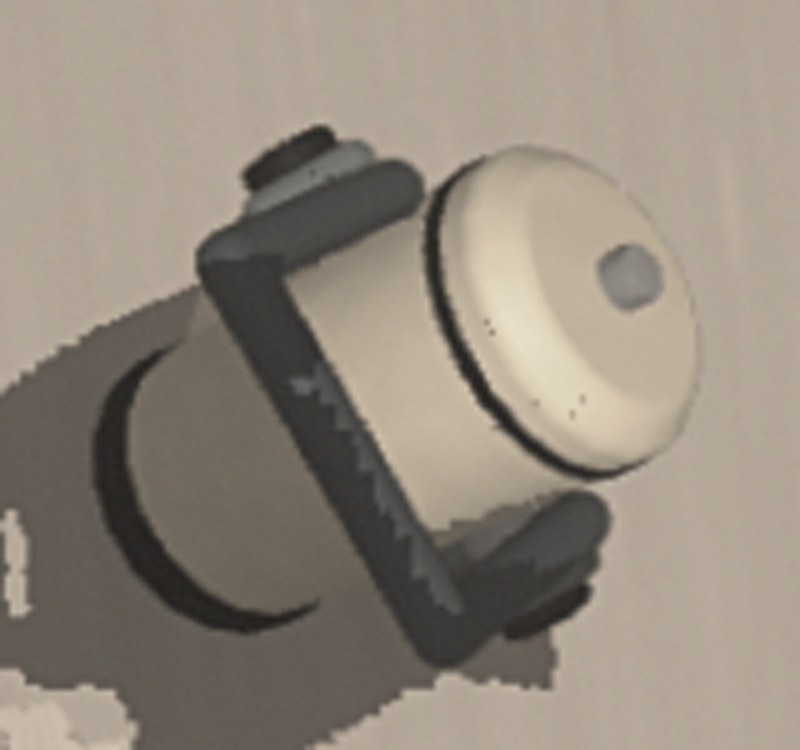

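```bash
cat >> h.py <<'E'
def headR(yaw,tilt):
    """yaw: look azimuth deg, tilt rad down. columns head x,y,z (look=-x)"""
    a=np.radians(yaw); l=np.array([np.cos(a)*np.cos(tilt),np.sin(a)*np.cos(tilt),-np.sin(tilt)])
    x=-l; y=np.cross([0,0,1],x); y/=np.linalg.norm(y); return np.c_[x,y,np.cross(x,y)]
def headpts(q,h):
    M=headR(q[3],q[4]);c=np.linspace(0,2*np.pi,40,endpoint=False)
    f=lambda P:np.array(P)@M.T+q[:3]
    return dict(bar=f([(.03,h,.062),(.03,-h,.062),(.03,0,.062)]),gland=f([(.045,0,0)]),front=f(np.c_[0*c-.059,.028*np.cos(c),.028*np.sin(c)]),rear=f(np.c_[0*c+.045,.02*np.cos(c),.02*np.sin(c)]),piv=f([(0,0,0)]))
def fithead(cams,obs,q0,h0=.029,sp=.002,sz=.001):
    """obs: list of (camidx,kind('bar0','bar1','gland'),uv)"""
    q0=np.array(q0,float)
    def f(v):
        q=v[:5];H=headpts(q,v[5]);r=[]
        for ci,k,uv in obs:
            P=H["bar"][int(k[3])] if k.startswith("bar") else H["gland"][0]
            r+=list((proj(cams[ci],P)[0]-uv)/1.0)
        return np.r_[r,(q[:2]-q0[:2])/sp,(q[2]-q0[2])/sz,(v[5]-h0)/.003]
    s=least_squares(f,np.r_[q0,h0],x_scale=[.01,.01,.01,5,.1,.01]);return s.x,s.fun
E
python3 - <<'E'
from h import *
z=np.load("w1.npz");w=dict(K=z["K"],extrinsics=z["E"],fish=True)
P=lambda x,y:np.array([x,y])/5+[260,70]-.4
p=cam("top");T=lambda x,y:np.array([x,y])/5+[130,200]-.4
obs=[(0,"bar0",P(440,640)),(0,"bar1",P(230,258)),(0,"gland",P(630,277))]
H=headpts([.56,.32,.2,199.6,.69],.029);print(proj(w,H["bar"]))
for o in (obs,[(0,"bar1",obs[0][2]),(0,"bar0",obs[1][2]),obs[2]]):
    v,f=fithead([w],o,[.5602,.3203,.2,199.6,.69]);print(v.round(4),f.round(2))
im=cv2.imread("pics/F2_w.png")
H=headpts(v[:5],v[5])
for k in H:
    for q in proj(w,H[k]): cv2.circle(im,tuple(int(t) for t in (q-[260,70]+.5)*5),3,(0,0,255),1)
cv2.imwrite("pics/F3_w.png",im)
E
```

```text
[[309.95187013 123.71534443]
 [347.51695447 197.14269972]
 [329.00335367 160.56038887]]
[ 5.617000e-01  3.228000e-01  2.009000e-01  2.016868e+02  7.400000e-01
 -2.900000e-02] [ -0.64  -2.36   1.02   1.94  -0.68   0.96   0.73   1.27   0.93 -19.34]
[5.620000e-01 3.229000e-01 2.002000e-01 2.016882e+02 7.472000e-01
 3.070000e-02] [ 0.36 -0.38 -0.16  0.06 -0.55  0.94  0.92  1.32  0.2   0.57]
```

View pics/F3_w.png

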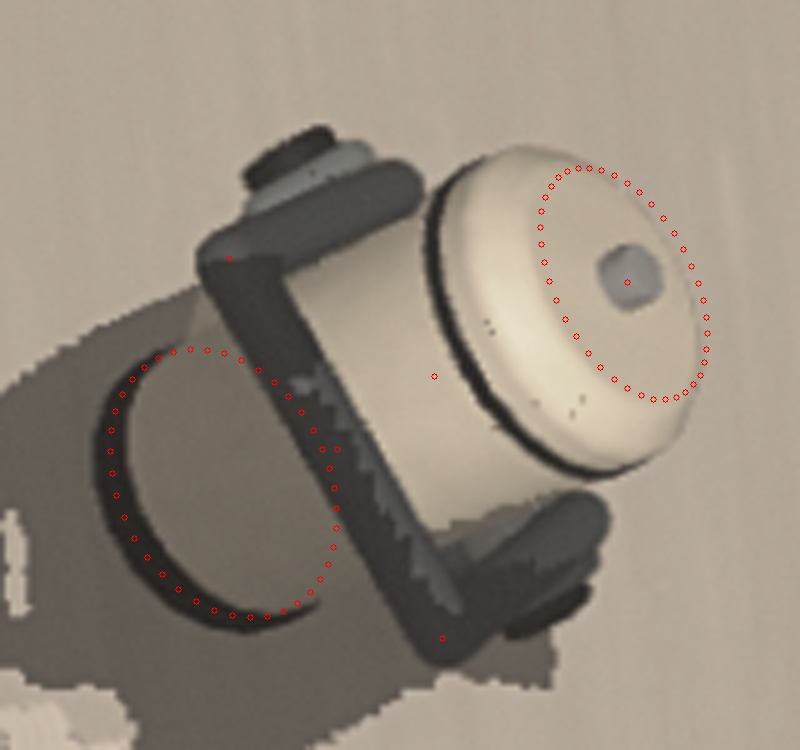

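```bash
python3 - <<'E'
from h import *
rel([(np.array([.543,.3146,.30]),down(21.7))])
E
```

```text
-0.17 0.01 -30.21  0.0628 0.0011 0.0236
```

```bash
python3 -m creep '0 0 -7 0.015 0 0 0.03; 0 0 -14 0.03 0 0 0.03; 0 0 -21 0.045 0.001 0 0.03; 0 0 -28 0.06 0.001 0 0.03; -0.2 0 -30.2 0.0628 0.001 0.01 0.03; -0.2 0 -30.2 0.0628 0.001 0.02 0.03;-0.2 0 -30.2 0.0628 0.001 0.0236 0.03;-0.2 0 -30.2 0.0628 0.001 0.0236 0.03;-0.2 0 -30.2 0.0628 0.001 0.0236 0.03'
python3 - <<'E'
from h import *
st();rel([(np.array([.543,.3146,.219]),down(21.7))])
w=cam("wrist");H=headpts([.5615,.322,.2,201.7,.747],.0307)
save(w,"G_w.png",None,1,np.r_[proj(w,H["bar"]),proj(w,H["gland"])])
E
```

```text
time_s: 41.38
tcp_pos: [0.543, 0.3147, 0.301]
tool_rot: [[-0.37, 0.929, 0.001], [0.929, 0.37, 0.0], [-0.0, 0.001, -1.0]]
ft_force: [0.6, -0.2, 0.3]
gripper_width: 0.0297
t 41.38 tcp [0.543  0.3147 0.301 ] z [ 0.001  0.    -1.   ] y [0.929 0.37  0.001] F [ 0.6 -0.2  0.3] w 0.0297 q [26. 24. 73. -0. 84.  4.]
0.09 0.01 0.02  -0.0001 -0.0002 0.0820
```

View pics/G_w.png

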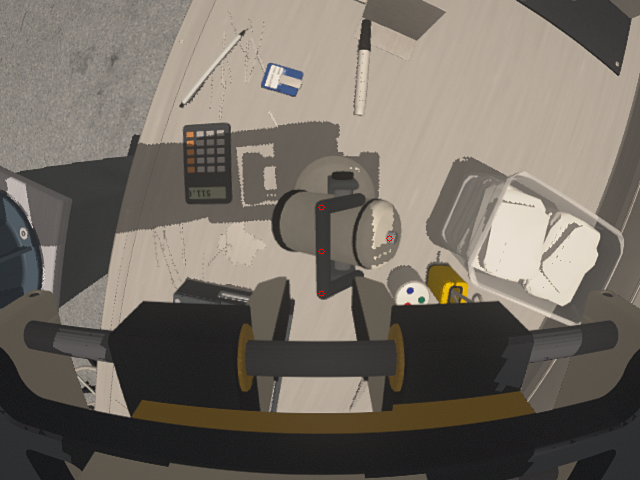

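```bash
python3 -m creep '0 0 0 0 0 0.02 0.03; 0 0 0 0 0 0.04 0.03; 0 0 0 0 0 0.055 0.03; 0 0 0 0 0 0.065 0.03; 0 0 0 0 0 0.073 0.03; 0 0 0 0 0 0.079 0.03; 0 0 0 0 0 0.082 0.03; 0 0 0 0 0 0.082 0.03; 0 0 0 0 0 0.082 0.03'
python3 - <<'E'
from h import *
st();w=cam("wrist");save(w,"H_w.png",(220,180,420,330),4)
E
```

```text
time_s: 42.18
tcp_pos: [0.5434, 0.3156, 0.2196]
tool_rot: [[-0.372, 0.928, 0.003], [0.928, 0.372, 0.001], [0.0, 0.003, -1.0]]
ft_force: [0.1, -0.2, -0.6]
gripper_width: 0.0301
t 42.18 tcp [0.5434 0.3156 0.2196] z [ 0.003  0.001 -1.   ] y [0.928 0.372 0.003] F [ 0.1 -0.2 -0.6] w 0.0301 q [26. 26. 80. -0. 74.  4.]
```

View pics/H_w.png

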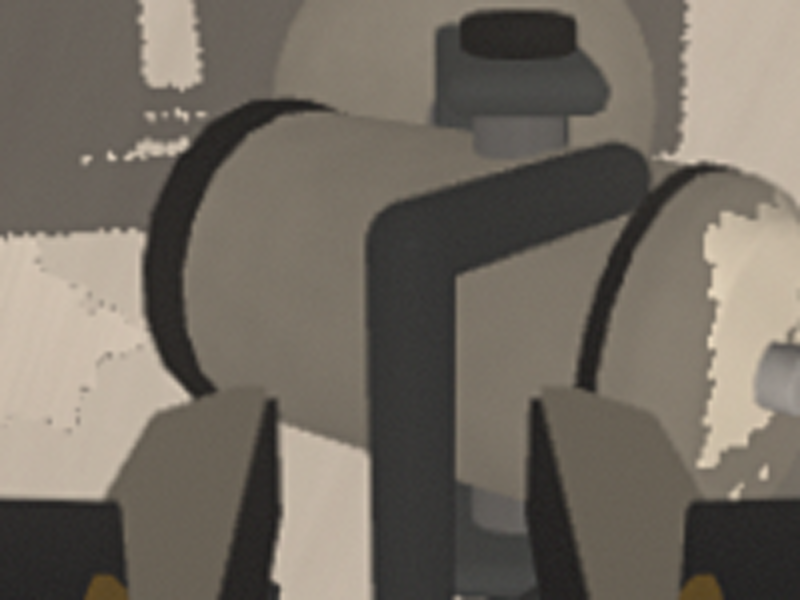

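```bash
python3 -m creep '0 0 0 0 0 0 0.0; 0 0 0 0 0 0 0; 0 0 0 0 0 0 0;0 0 0 0 0 0 0;0 0 0 0 0 0 0;0 0 0 0 0 0 0' 35
python3 - <<'E'
from h import *
s=st()
# arc from (yaw 201.7,tilt .747) to (265.1,.4571)
P=[]
piv=np.array([.5615,.322,.2])
for k in np.linspace(0,1,11)[1:]:
    yaw=201.7+k*63.4; t=.747+k*(.4571-.747); f=.0689*np.sin(t-.4508); u=.0689*np.cos(t-.4508)
    a=np.radians(yaw); P.append((piv+[f*np.cos(a),f*np.sin(a),u-.047],down(yaw-180)))
p0=piv+[.0689*np.sin(.747-.4508)*np.cos(np.radians(201.7)),.0689*np.sin(.747-.4508)*np.sin(np.radians(201.7)),.0689*np.cos(.747-.4508)-.047]
print(p0);rel(P,base=(p0,down(21.7)))
E
```

```text
time_s: 42.73
tcp_pos: [0.5434, 0.3156, 0.2191]
tool_rot: [[-0.373, 0.928, 0.002], [0.928, 0.373, 0.001], [-0.0, 0.002, -1.0]]
ft_force: [1.0, 1.6, -0.1]
gripper_width: 0.009
t 42.73 tcp [0.5434 0.3156 0.2191] z [ 0.002  0.001 -1.   ] y [0.928 0.373 0.002] F [ 1.   1.6 -0.1] w 0.009 q [26. 26. 80. -0. 74.  4.]
[0.54281415 0.314564   0.21889958]
0.00 0.00 -6.34  -0.0020 0.0020 -0.0006
0.00 0.00 -12.68  -0.0036 0.0042 -0.0011
0.00 0.00 -19.02  -0.0047 0.0066 -0.0015
0.00 0.00 -25.36  -0.0053 0.0089 -0.0019
0.00 0.00 -31.70  -0.0055 0.0113 -0.0022
0.00 0.00 -38.04  -0.0052 0.0135 -0.0025
0.00 0.00 -44.38  -0.0045 0.0155 -0.0027
0.00 0.00 -50.72  -0.0034 0.0173 -0.0029
0.00 0.00 -57.06  -0.0020 0.0188 -0.0030
0.00 0.00 -63.40  -0.0004 0.0199 -0.0030
```

```bash
python3 -m creep '0 0 -3.2 -0.001 0.001 -0.0003 0; 0 0 -6.3 -0.002 0.002 -0.0006 0; 0 0 -9.5 -0.0028 0.003 -0.0008 0; 0 0 -12.7 -0.0036 0.0042 -0.001 0; 0 0 -15.8 -0.0042 0.0054 -0.0013 0; 0 0 -19 -0.0047 0.0066 -0.0015 0; 0 0 -22.2 -0.005 0.0078 -0.0017 0; 0 0 -25.4 -0.0053 0.009 -0.0019 0; 0 0 -28.5 -0.0054 0.0101 -0.002 0; 0 0 -31.7 -0.0055 0.0113 -0.0022 0'
python3 - <<'E'
from h import *
st()
piv=np.array([.5615,.322,.2]);a=np.radians(265.1)
P=[]
for k in np.linspace(.5,1,9)[1:]:
    yaw=201.7+k*63.4; t=.747+k*(.4571-.747); f=.0689*np.sin(t-.4508); u=.0689*np.cos(t-.4508)
    a=np.radians(yaw); P.append((piv+[f*np.cos(a),f*np.sin(a),u-.047],down(yaw-180)))
rel(P)
w=cam("wrist");save(w,"I_w.png",(200,130,440,330),3)
E
```

```text
time_s: 43.57
tcp_pos: [0.5539, 0.3143, 0.221]
tool_rot: [[-0.806, 0.592, -0.003], [0.592, 0.806, -0.001], [0.002, -0.002, -1.0]]
ft_force: [-9.1, -2.7, 3.8]
gripper_width: 0.0086
t 43.57 tcp [0.5539 0.3143 0.221 ] z [-0.003 -0.001 -1.   ] y [ 0.592  0.806 -0.002] F [-9.1 -2.7  3.8] w 0.0086 q [ 25.  27.  78.   0.  75. -28.]
-0.12 -0.09 -3.64  -0.0021 0.0016 -0.0003
-0.11 -0.10 -7.60  -0.0026 0.0029 -0.0004
-0.11 -0.10 -11.56  -0.0029 0.0042 -0.0006
-0.11 -0.11 -15.53  -0.0030 0.0055 -0.0007
-0.10 -0.11 -19.49  -0.0029 0.0068 -0.0008
-0.10 -0.11 -23.45  -0.0027 0.0080 -0.0008
-0.10 -0.12 -27.41  -0.0023 0.0092 -0.0009
-0.09 -0.12 -31.38  -0.0018 0.0103 -0.0009
```

View pics/I_w.png

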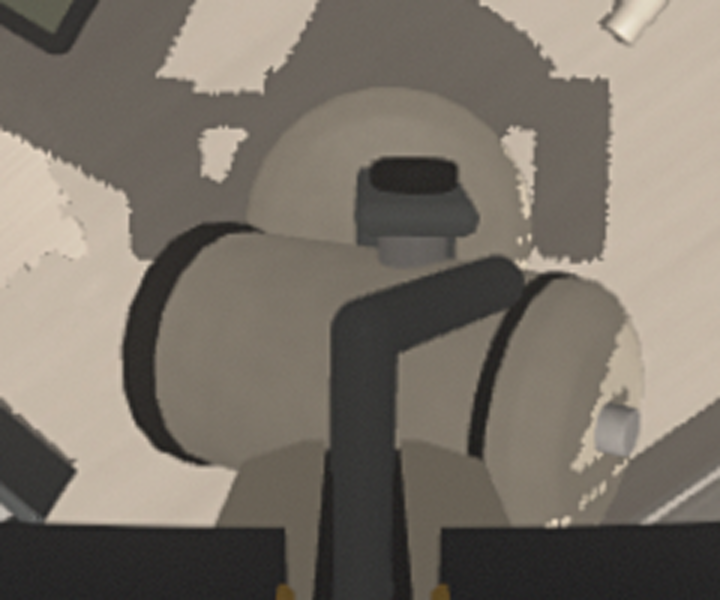

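```bash
python3 -m creep '0 0 -3.6 -0.0012 0.0016 -0.0003 0; 0 0 -7.6 -0.0022 0.0029 -0.0004 0; 0 0 -11.5 -0.0028 0.0042 -0.0006 0; 0 0 -15.5 -0.003 0.0055 -0.0007 0; 0 0 -19.5 -0.0029 0.0068 -0.0008 0; 0 0 -23.4 -0.0027 0.008 -0.0008 0; 0 0 -27.4 -0.0023 0.0092 -0.0009 0; 0 0 -31.4 -0.0018 0.0103 -0.0009 0; 0 0 -31.4 -0.0018 0.0103 -0.0009 0;0 0 -31.4 -0.0018 0.0103 -0.0009 0'
python3 - <<'E'
from h import *
st()
rel([(np.array([.5615,.3216,.2219]),down(85.1))])
w=cam("wrist");save(w,"J_w.png",(200,130,440,330),3)
E
```

```text
time_s: 44.45
tcp_pos: [0.5611, 0.3212, 0.2217]
tool_rot: [[-0.996, 0.087, -0.003], [0.087, 0.996, -0.002], [0.003, -0.002, -1.0]]
ft_force: [-10.0, -3.2, 4.1]
gripper_width: 0.0087
t 44.45 tcp [0.5611 0.3212 0.2217] z [-0.003 -0.002 -1.   ] y [ 0.087  0.996 -0.002] F [-10.   -3.2   4.1] w 0.0087 q [ 26.  28.  76.  -0.  76. -59.]
-0.11 -0.19 -0.09  -0.0003 0.0005 -0.0002
```

View pics/J_w.png

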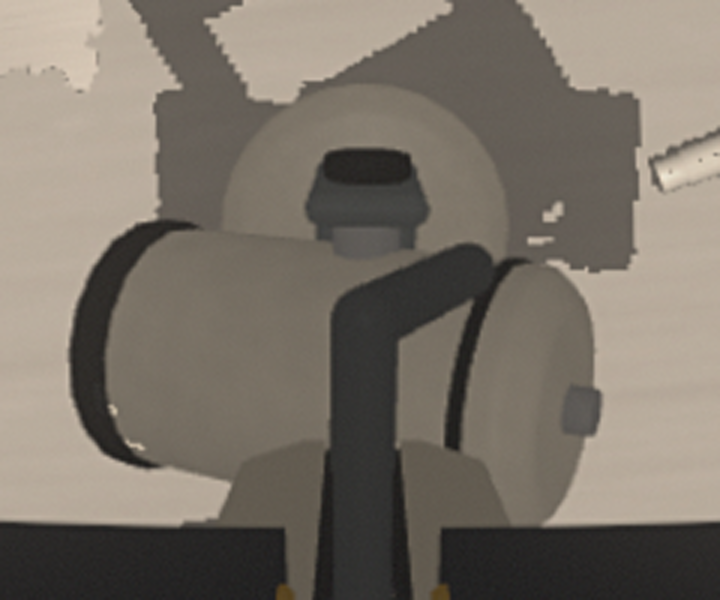

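```bash
python3 -m creep '0 0 0 0 0 0 0.012; 0 0 0 0 0 0 0.03; 0 0 0 0 0 0 0.03; 0 0 0 0 0 0 0.03;0 0 0 0 0 0 0.03; 0 0 0 0 0 -0.02 0.03; 0 0 0 0 0 -0.05 0.03;0 0 0 0 0 -0.08 0.03; 0 0 0 0 0 -0.10 0.03;0 0 0 0 0 -0.10 0.03'
python3 - <<'E'
from h import *
st()
w=cam("wrist");save(w,"K_w.png",(240,100,400,250),5)
w2=w;np.savez("w2.npz",K=w["K"],E=w["extrinsics"])
p=cam("top");save(p,"K_t.png")
E
```

```text
time_s: 45.33
tcp_pos: [0.5643, 0.3224, 0.3271]
tool_rot: [[-0.996, 0.088, 0.008], [0.088, 0.996, 0.004], [-0.008, 0.005, -1.0]]
ft_force: [-0.4, 0.1, 0.4]
gripper_width: 0.0302
t 45.33 tcp [0.5643 0.3224 0.3271] z [ 0.008  0.004 -1.   ] y [0.088 0.996 0.005] F [-0.4  0.1  0.4] w 0.0302 q [ 26.  25.  66.  -0.  88. -59.]
```

View pics/K_w.png

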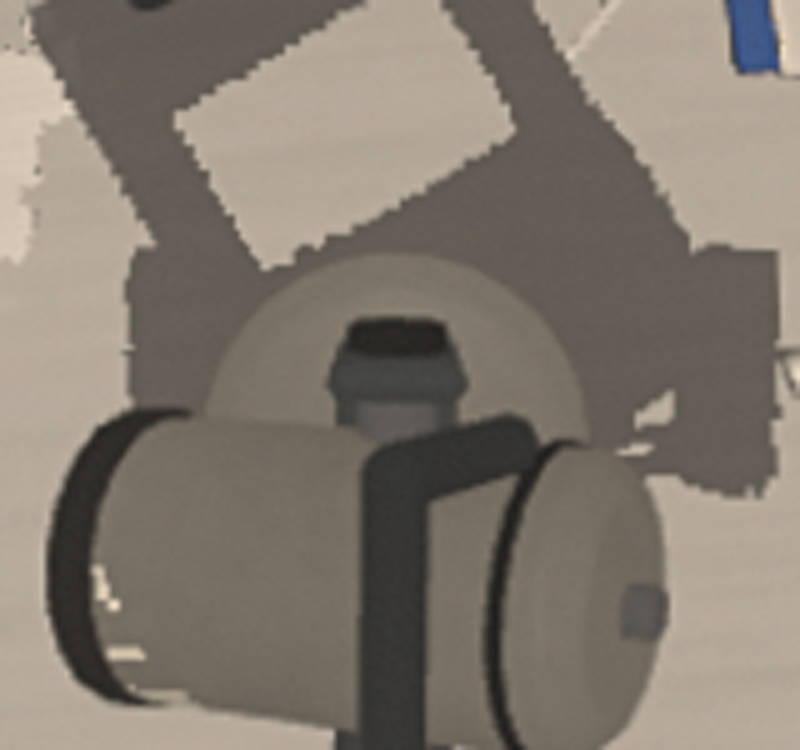

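View pics/K_t.png

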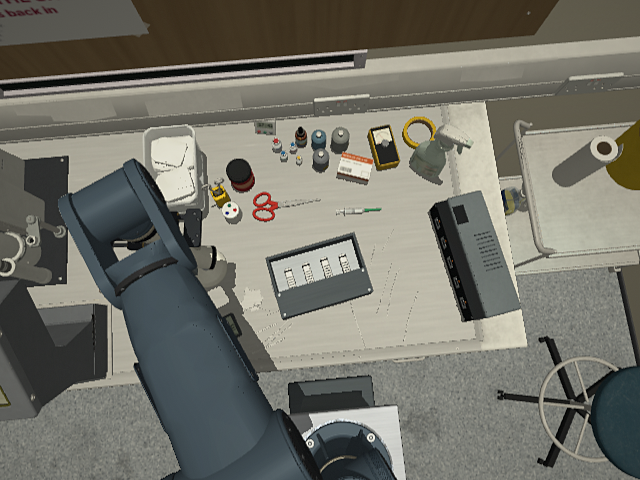

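```bash
python3 -m creep '0 0 0 -0.02 0 -0.005 0.03; 0 0 0 -0.04 0 -0.01 0.03; 0 0 0 -0.06 0 -0.015 0.03; 0 0 0 -0.07 0 -0.02 0.03; 0 0 0 -0.07 0 -0.02 0.03;0 0 0 -0.07 0 -0.02 0.03'
python3 - <<'E'
from h import *
st()
w=cam("wrist");save(w,"L_w.png");save(w,"L2_w.png",(240,60,400,210),5)
np.savez("w2.npz",K=w["K"],E=w["extrinsics"])
for q in ["monitor","head_pivot","grab_bar","store","store_mouth"]: print(q,[(d["point"],round(d["p"],2)) for d in spotter.landmark_of(w,q)])
E
```

```text
time_s: 45.93
tcp_pos: [0.6325, 0.3155, 0.3402]
tool_rot: [[-0.996, 0.088, -0.001], [0.088, 0.996, -0.0], [0.001, -0.0, -1.0]]
ft_force: [0.5, -0.0, 0.4]
gripper_width: 0.0296
t 45.93 tcp [0.6325 0.3155 0.3402] z [-0.001 -0.    -1.   ] y [ 0.088  0.996 -0.   ] F [ 0.5 -0.   0.4] w 0.0296 q [ 23.  33.  53.   0.  94. -62.]
monitor []
head_pivot [([0.5621, 0.3207, 0.1983], 0.95)]
grab_bar [([0.5619, 0.3189, 0.2691], 0.8)]
store [([0.5103, 0.0104, -0.0], 0.97)]
store_mouth [([0.535, 0.0236, 0.0494], 0.7)]
```

View pics/L_w.png

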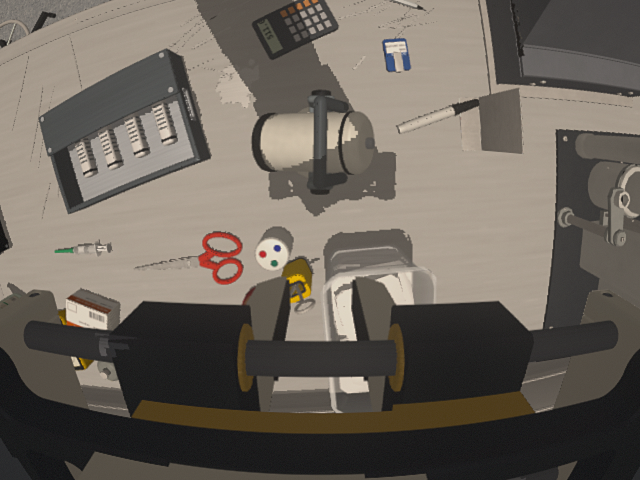

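View pics/L2_w.png

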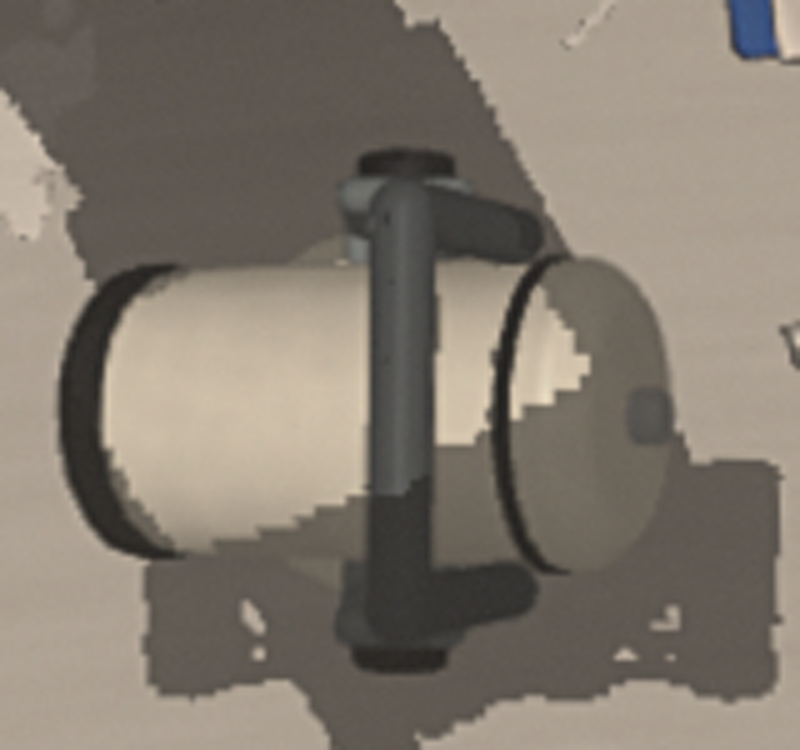

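```bash
python3 - <<'E'
from h import *
z=np.load("w2.npz");w=dict(K=z["K"],extrinsics=z["E"],fish=True)
P=lambda x,y:np.array([x,y])/5+[240,60]-.4
obs=[(0,"bar0",P(402,200)),(0,"bar1",P(400,612)),(0,"gland",P(650,415))]
for q0 in ([.5602,.3203,.2,265,.457],[.562,.3229,.2,265,.457]):
    v,f=fithead([w],obs,q0,.0305,.0015);print(v.round(4),f.round(2))
im=cv2.imread("pics/L2_w.png");H=headpts(v[:5],v[5])
for k in H:
    for q in proj(w,H[k]): cv2.circle(im,tuple(int(t) for t in (q-[240,60]+.5)*5),3,(0,0,255),1)
cv2.imwrite("pics/L3_w.png",im)
ww=cam("wrist")
save(ww,"L4_w.png",(25,35,225,225),4,proj(w,np.array(STC)/1000@yawR(11.7).T+[.5057,.0155,0]))
E
```

```text
[5.592000e-01 3.236000e-01 2.002000e-01 2.644033e+02 4.744000e-01
 3.080000e-02] [ 0.3   0.35 -0.01  0.32 -1.6  -0.29 -0.68  2.21  0.24  0.1 ]
[5.594000e-01 3.246000e-01 2.001000e-01 2.644547e+02 4.901000e-01
 3.080000e-02] [ 0.19  0.53 -0.05  0.5  -0.74 -0.15 -1.73  1.15  0.12  0.11]
```

View pics/L3_w.png

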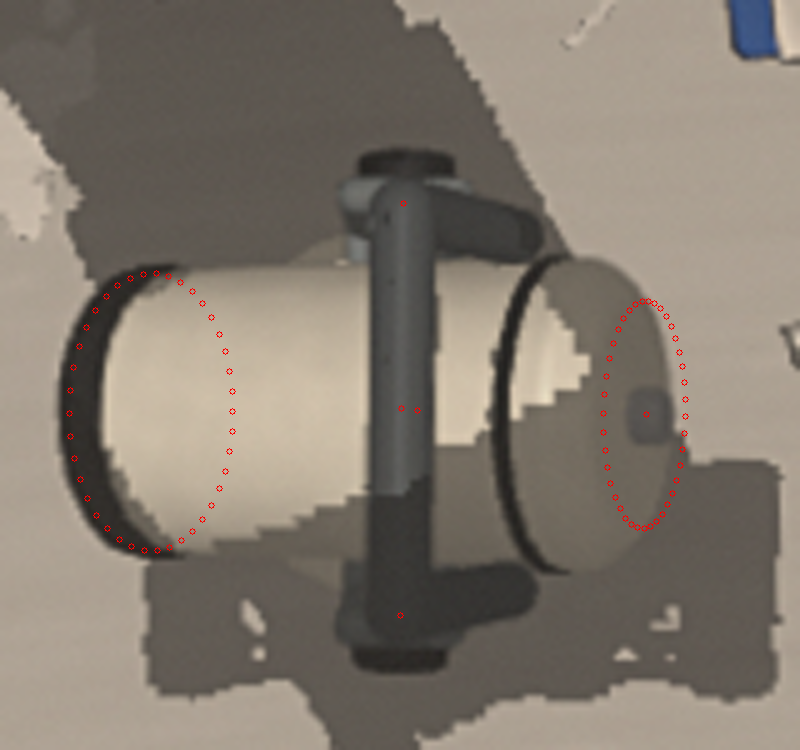

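View pics/L4_w.png

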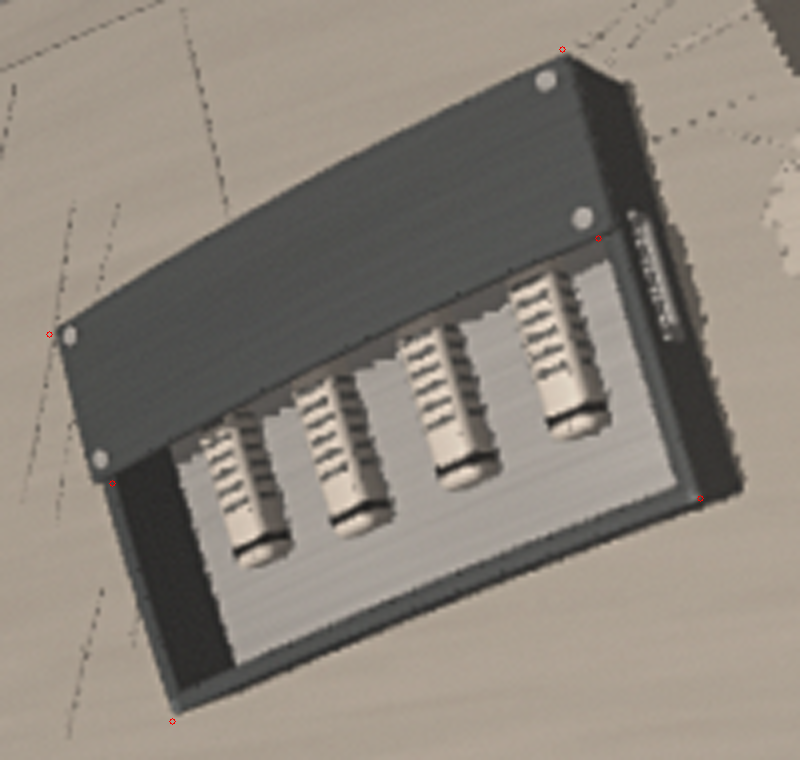

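```bash
cat > j.py <<'E'
from h import *
L=lambda f:(lambda z:dict(K=z["K"],extrinsics=z["E"],fish=True))(np.load(f))
A,B=L("w1.npz"),L("w2.npz")
PA=lambda x,y:np.array([x,y])/5+[260,70]-.4
PB=lambda x,y:np.array([x,y])/5+[240,60]-.4
oA=[PA(230,258),PA(440,640),PA(630,277)];oB=[PB(402,200),PB(400,612),PB(650,415)]
def solve(sp,m=(.5605,.3208),rob=True):
    def f(v):
        r=[]
        for c,o,yw,t in((A,oA,v[3],v[4]),(B,oB,v[5],v[6])):
            M=headR(yw,t);X=np.array([(.03,v[7],.062),(.03,-v[7],.062),(v[8],0,0)])@M.T+v[:3]
            if c is A:X=X[:] 
            r+=list((proj(c,X)-np.array(o)).ravel()/.7)
            # robot: bar position along look when gripped
        if rob:
            for yw,t,g in((v[3],v[4],(.5434,.3156)),(v[5],v[6],(.5611,.3212))):
                d=np.array([np.cos(np.radians(yw)),np.sin(np.radians(yw))]);ff=.0689*np.sin(t-.4508)
                r.append(((np.array(g)-v[:2])@d-ff)/.0007)
        r+=list((v[:2]-m)/sp)+[(v[2]-.2)/.0008,(v[7]-.03)/.002,(v[8]-.046)/.002]
        return np.array(r)
    s=least_squares(f,[*m,.2,201.7,.747,264.5,.48,.03,.046],x_scale=[.01,.01,.01,5,.1,5,.1,.01,.01]);return s
for sp in(.001,.002,.02):
  for rob in(0,1):
    s=solve(sp,rob=rob);print(sp,rob,s.x.round(4),round(s.cost,2)); 
print(s.fun.round(1))
E
python3 j.py
```

```text
0.001 0 [5.590000e-01 3.218000e-01 2.001000e-01 2.016921e+02 6.996000e-01
 2.644341e+02 4.494000e-01 3.070000e-02 4.800000e-02] 3.2
0.001 1 [5.590000e-01 3.218000e-01 2.001000e-01 2.016925e+02 6.991000e-01
 2.644209e+02 4.509000e-01 3.070000e-02 4.800000e-02] 3.41
0.002 0 [5.589000e-01 3.218000e-01 2.001000e-01 2.016951e+02 6.985000e-01
 2.643841e+02 4.497000e-01 3.070000e-02 4.800000e-02] 1.97
0.002 1 [5.589000e-01 3.218000e-01 2.001000e-01 2.016954e+02 6.980000e-01
 2.643710e+02 4.512000e-01 3.070000e-02 4.810000e-02] 2.17
0.02 0 [5.58900e-01 3.21800e-01 2.00100e-01 2.01696e+02 6.98000e-01 2.64366e+02
 4.49800e-01 3.07000e-02 4.81000e-02] 1.54
0.02 1 [5.589000e-01 3.218000e-01 2.001000e-01 2.016963e+02 6.976000e-01
 2.643529e+02 4.513000e-01 3.070000e-02 4.810000e-02] 1.73
[-0.5 -0.2  0.5 -0.4 -0.1  0.7  0.1  0.5 -0.5  0.1  0.1 -0.4 -0.2  0.5
 -0.1  0.1  0.1  0.4  1. ]
```

```bash
python3 - <<'E'
from h import *
z=np.load("w2.npz");w=dict(K=z["K"],extrinsics=z["E"],fish=True)
uv=np.array([(700,500),(177,712),(57,330),(566,55)])/4+[25,35]-.4
q,r=fit(w,np.array(STC[:4])/1000,uv,[.5057,.0155,11.7]);print(q,r.round(1).tolist())
for Q in(q,[.5057,.0150,11.7]):
    m=yawR(Q[2])@[.031,0,0]+[Q[0],Q[1],.052]; d=m-np.array([.5589,.3218,.2]);print(m,np.degrees(np.arctan2(d[1],d[0]))%360,np.arctan2(-d[2],np.hypot(*d[:2])))
E
```

```text
[ 0.50543132  0.01665234 11.17294855] [[0.6, 0.3], [1.4, 1.6], [1.3, 0.2], [0.4, 1.3]]
[0.53584377 0.02265925 0.052     ] 265.59264999607876 0.45826308599926074
[0.53605591 0.02128641 0.052     ] 265.65291649929 0.4564808578624052
```

```bash
python3 - <<'E'
from h import *
rel([(np.array([.5589,.3218,.32]),down(84.4))])
E
```

```text
0.05 0.10 0.59  0.0737 -0.0004 0.0222
```

```bash
python3 -m creep '0 0 0.3 0.02 0 0 0.03; 0 0 0.6 0.04 0 0.005 0.03; 0 0.1 0.6 0.06 0 0.01 0.03; 0 0.1 0.6 0.07 0 0.02 0.03; 0 0.1 0.6 0.0737 -0.0004 0.022 0.03;0 0.1 0.6 0.0737 -0.0004 0.022 0.03;0 0.1 0.6 0.0737 -0.0004 0.022 0.03'
python3 - <<'E'
from h import *
st();rel([(np.array([.5589,.3218,.2215]),down(84.4))])
w=cam("wrist");save(w,"M_w.png",(240,100,400,300),3,proj(w,headpts([.5589,.3218,.2,264.4,.451],.0307)["bar"]))
E
```

```text
time_s: 46.87
tcp_pos: [0.5597, 0.3217, 0.3205]
tool_rot: [[-0.995, 0.098, 0.0], [0.098, 0.995, 0.001], [-0.0, 0.001, -1.0]]
ft_force: [-0.2, -0.3, 0.0]
gripper_width: 0.0299
t 46.87 tcp [0.5597 0.3217 0.3205] z [ 0.     0.001 -1.   ] y [0.098 0.995 0.001] F [-0.2 -0.3  0. ] w 0.0299 q [ 26.  25.  67.   0.  87. -59.]
0.06 0.02 -0.03  0.0009 -0.0001 0.0990
```

View pics/M_w.png

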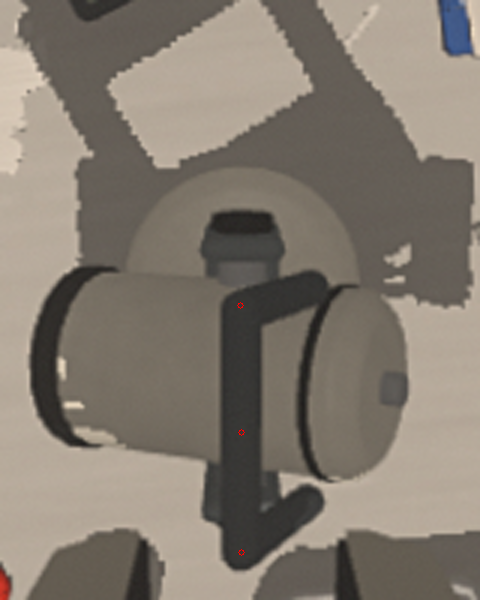

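```bash
python3 -m creep '0 0 0 0 0 0.03 0.03; 0 0 0 0 0 0.055 0.03; 0 0 0 0 0 0.075 0.03; 0 0 0 0 0 0.09 0.03; 0 0 0 0 0 0.097 0.03; 0 0 0 0.001 0 0.0985 0.03; 0 0 0 0.001 0 0.0985 0.03; 0 0 0 0.001 0 0.0985 0.03'
python3 - <<'E'
from h import *
st();rel([(np.array([.5589,.3216,.2215]),down(84.4))])
E
```

```text
time_s: 47.58
tcp_pos: [0.559, 0.3221, 0.2228]
tool_rot: [[-0.995, 0.098, 0.002], [0.098, 0.995, 0.002], [-0.001, 0.002, -1.0]]
ft_force: [1.0, 0.2, 0.4]
gripper_width: 0.0301
t 47.58 tcp [0.559  0.3221 0.2228] z [ 0.002  0.002 -1.   ] y [0.098 0.995 0.002] F [1.  0.2 0.4] w 0.0301 q [ 26.  28.  76.   0.  75. -59.]
0.10 0.08 -0.03  0.0000 -0.0005 0.0013
```

```bash
python3 -m creep '0 0 0 0 -0.0005 0.001 0.01; 0 0 0 0 -0.0005 0.001 0; 0 0 0 0 -0.0005 0.001 0; 0 0 0 0 -0.0005 0.001 0; 0 0 0 0 -0.0005 0.001 0; 0 0 -0.8 0 -0.0006 0.001 0; 0 0 -1.7 0 -0.0006 0.001 0; 0 0 -1.7 0 -0.0006 0.001 0;0 0 -1.7 0 -0.0006 0.001 0' 35; python3 -m creep '0 0 0 0 0 0 0;0 0 0 0 0 0 0.012; 0 0 0 0 0 0 0.03; 0 0 0 0 0 0 0.03; 0 0 0 0 0 0 0.03; 0 0 0 0 0 -0.02 0.03; 0 0 0 0 0 -0.05 0.03;0 0 0 0 0 -0.08 0.03; 0 0 0 0 0 -0.11 0.03;0 0 0 0 0 -0.11 0.03'; python3 -m creep '0 0 0 -0.02 0 0 0.03; 0 0 0 -0.04 0 0 0.03; 0 0 0 -0.06 0 0 0.03; 0 0 0 -0.07 0 0 0.03; 0 0 0 -0.07 0 0 0.03;0 0 0 -0.07 0 0 0.03'
python3 - <<'E'
from h import *
st()
w=cam("wrist");save(w,"N_w.png",(240,60,400,210),5)
np.savez("w3.npz",K=w["K"],E=w["extrinsics"])
E
```

```text
time_s: 48.33
tcp_pos: [0.5584, 0.3215, 0.2209]
tool_rot: [[-0.998, 0.068, 0.001], [0.068, 0.998, 0.001], [-0.001, 0.001, -1.0]]
ft_force: [0.1, 0.9, 4.4]
gripper_width: 0.0086
time_s: 49.17
tcp_pos: [0.5597, 0.3219, 0.3369]
tool_rot: [[-0.998, 0.069, 0.008], [0.069, 0.998, 0.004], [-0.007, 0.005, -1.0]]
ft_force: [-0.2, 0.4, 0.6]
gripper_width: 0.0298
time_s: 49.67
tcp_pos: [0.628, 0.3163, 0.3295]
tool_rot: [[-0.998, 0.069, -0.001], [0.069, 0.998, 0.0], [0.001, 0.0, -1.0]]
ft_force: [-0.8, 1.2, 1.1]
gripper_width: 0.0299
t 49.67 tcp [0.628  0.3163 0.3295] z [-0.001  0.    -1.   ] y [0.069 0.998 0.   ] F [-0.8  1.2  1.1] w 0.0299 q [ 23.  33.  55.   0.  92. -63.]
```

View pics/N_w.png

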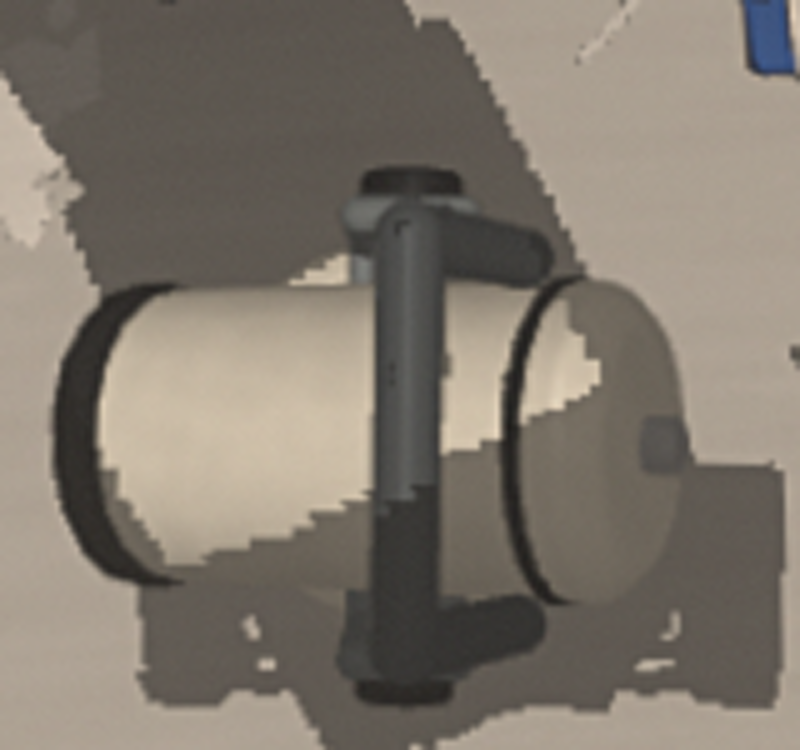

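```bash
python3 - <<'E'
from h import *
z=np.load("w3.npz");w=dict(K=z["K"],extrinsics=z["E"],fish=True)
P=lambda x,y:np.array([x,y])/5+[240,60]-.4
o=np.array([P(408,220),P(404,640),P(664,444)])
for sp in(.0005,.002):
    def f(v):
        X=np.array([(.03,.0307,.062),(.03,-.0307,.062),(.048,0,0)])@headR(v[3],v[4]).T+v[:3]
        return np.r_[(proj(w,X)-o).ravel()/.7,(v[:2]-[.5589,.3218])/sp,(v[2]-.2)/.0005]
    s=least_squares(f,[.5589,.3218,.2,265,.45],x_scale=[.01,.01,.01,5,.1]);print(s.x.round(4),s.fun.round(1))
p=cam("top");save(p,"N_t.png",(130,180,390,330),3)
E
```

```text
[5.583000e-01 3.220000e-01 1.999000e-01 2.648232e+02 4.537000e-01] [ 0.7  0.3 -0.7  2.  -0.3 -1.1 -1.3  0.3 -0.2]
[5.580000e-01 3.222000e-01 1.999000e-01 2.646838e+02 4.571000e-01] [ 0.8 -0.2 -0.9  1.5  0.  -1.4 -0.4  0.2 -0.2]
```

View pics/N_t.png

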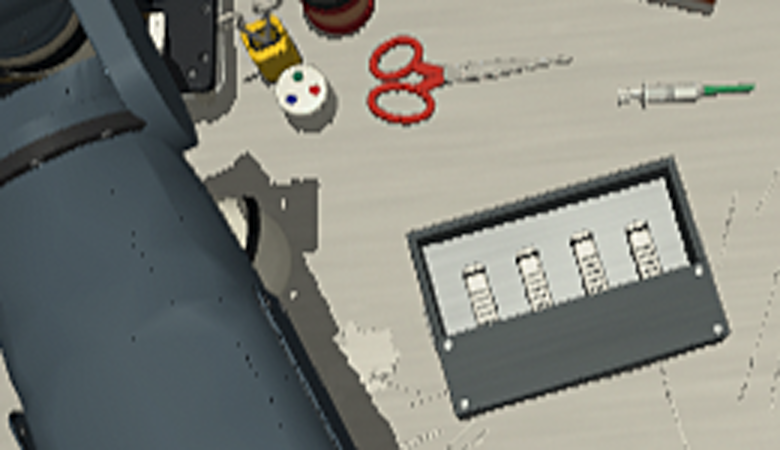

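```bash
python3 -m creep '0 0 0 0 0 -0.03 0.03; 0 0 0 0.01 -0.03 -0.05 0.03; 0 0 0 0.02 -0.07 -0.05 0.03; 0 0 0 0.04 -0.11 -0.05 0.03; 0 0 0 0.06 -0.15 -0.05 0.03; 0 0 0 0.08 -0.19 -0.05 0.03; 0 0 0 0.1 -0.23 -0.05 0.03; 0 0 0 0.12 -0.27 -0.05 0.03; 0 0 0 0.13 -0.31 -0.05 0.03; 0 0 0 0.14 -0.35 -0.05 0.03'; python3 -m creep '0 0 0 0 -0.04 0 0.03; 0 0 0 0 -0.08 0 0.03; 0 0 0 0 -0.12 0 0.03; 0 0 0 0 -0.16 0 0.03; 0 0 0 0 -0.2 0 0.03; 0 0 0 0 -0.2 0 0.03;0 0 0 0 -0.2 0 0.03'
python3 - <<'E'
from h import *
st();p=cam("top");save(p,"O_t.png");save(p,"O2_t.png",(150,220,390,330),3.3)
for q in ["monitor","head_pivot","grab_bar","store","store_mouth","finger_dosimeter","syringe_1","scissors"]: print(q,[(d["point"],round(d["p"],2)) for d in spotter.landmark_of(p,q)][:2])
S=[.5057,.0152,11.7]; save(p,"O3_t.png",(150,220,270,310),6,np.r_[proj(p,headpts([.5589,.3218,.2,265.2,.455],.0307)["bar"]),proj(p,headpts([.5589,.3218,.2,265.2,.455],.0307)["front"])])
save(p,"O4_t.png",(255,220,385,330),5,proj(p,np.array(STC)/1000@yawR(S[2]).T+[S[0],S[1],0]))
E
```

```text
time_s: 50.6
tcp_pos: [0.4668, -0.0106, 0.3809]
tool_rot: [[-0.998, 0.067, 0.002], [0.067, 0.998, 0.001], [-0.001, 0.001, -1.0]]
ft_force: [0.3, -1.0, -0.6]
gripper_width: 0.0299
time_s: 51.18
tcp_pos: [0.4545, -0.2102, 0.38]
tool_rot: [[-0.997, 0.071, -0.0], [0.071, 0.997, 0.001], [0.0, 0.001, -1.0]]
ft_force: [0.7, 0.3, -1.0]
gripper_width: 0.0298
t 51.18 tcp [ 0.4545 -0.2102  0.38  ] z [-0.     0.001 -1.   ] y [0.071 0.997 0.001] F [ 0.7  0.3 -1. ] w 0.0298 q [ -30.    7.   83.    0.   89. -116.]
monitor [([0.5589, 0.3248, 0.0007], 0.62)]
head_pivot [([0.5588, 0.3191, 0.1989], 0.98), ([0.5049, 0.0443, 0.0141], 0.44)]
grab_bar [([0.564, 0.3181, 0.2682], 0.95)]
store [([0.5063, 0.015, 0.001], 0.82)]
store_mouth [([0.5364, 0.0233, 0.0489], 0.72), ([0.6827, -0.112, 0.0015], 0.2)]
finger_dosimeter [([0.4352, 0.442, 0.0008], 0.59)]
syringe_1 [([0.6808, -0.1127, -0.0033], 0.71), ([0.5373, 0.0241, 0.0498], 0.36)]
scissors [([0.7252, 0.0891, 0.0002], 0.82)]
```

View pics/O_t.png

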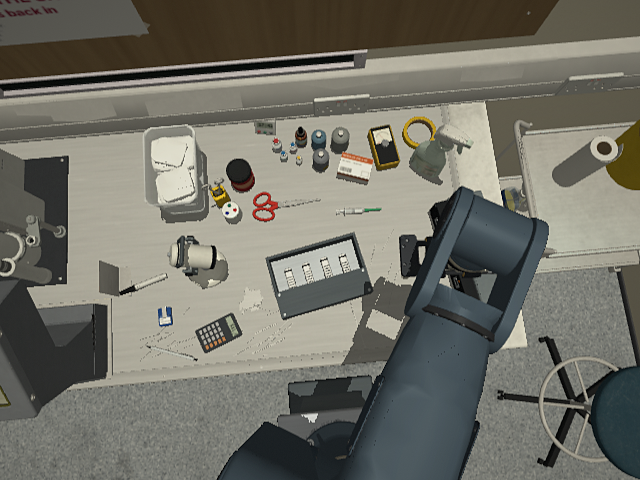

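View pics/O3_t.png

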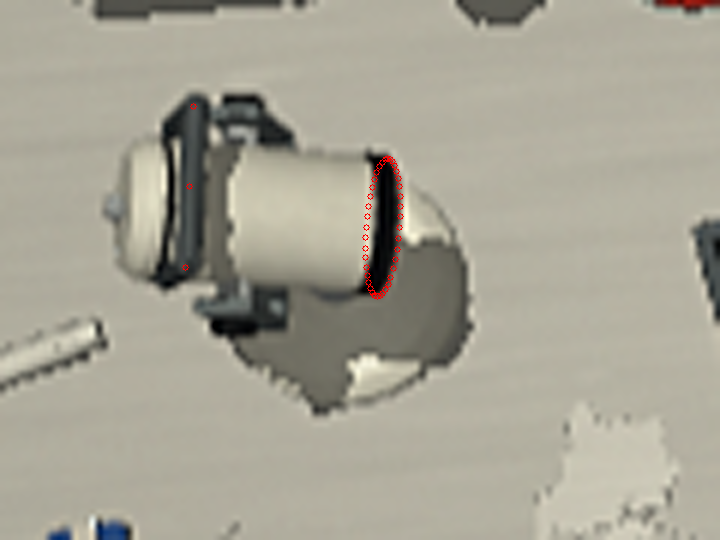

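View pics/O4_t.png

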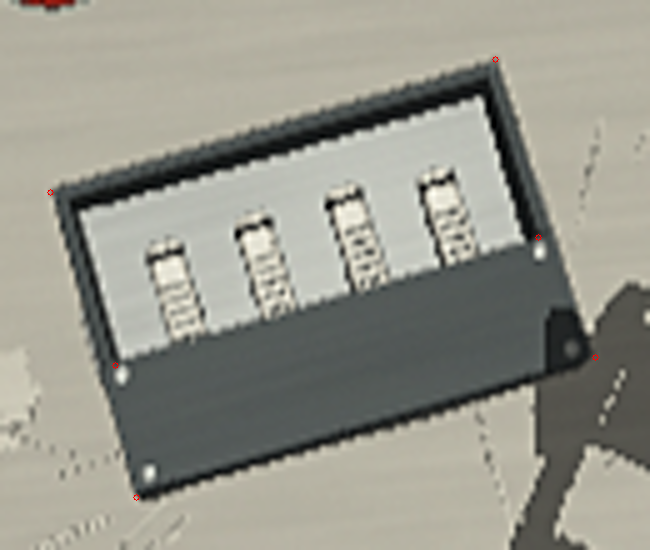

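```bash
H='x'; python3 -m creep '0 0 0 0 0 0 0.03;0 0 0 0 0 0 0.03;0 0 0 0 0 0 0.03;0 0 0 0 0 0 0.03;0 0 0 0 0 0 0.03;0 0 0 0 0 0 0.03;0 0 0 0 0 0 0.03;0 0 0 0 0 0 0.03;0 0 0 0 0 0 0.03;0 0 0 0 0 0 0.03' | head -1; python3 -m creep '0 0 0 0 0 0 0.03;0 0 0 0 0 0 0.03;0 0 0 0 0 0 0.03;0 0 0 0 0 0 0.03;0 0 0 0 0 0 0.03;0 0 0 0 0 0 0.03;0 0 0 0 0 0 0.03;0 0 0 0 0 0 0.03;0 0 0 0 0 0 0.03;0 0 0 0 0 0 0.03' | head -1
python3 - <<'E'
from h import *
p=cam("top");a=p["img"].astype(int);b=cv2.imread("pics/O_t.png")[...,::-1].astype(int)
d=np.abs(a-b).max(2)[:,:390]>40;print(d.sum())
s=cam("scene");save(s,"P_s.png",(250,200,400,320),5)
E
```

```text
time_s: 52.47
time_s: 53.3
151
```

View pics/P_s.png

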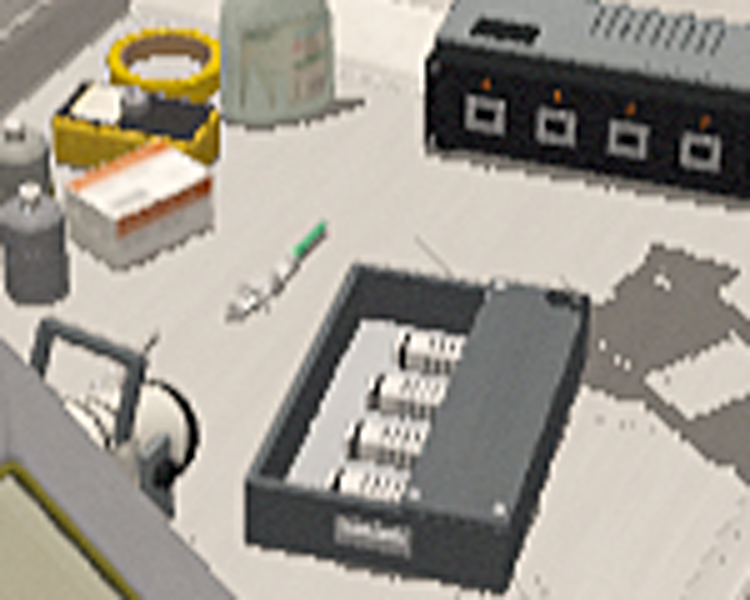

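```bash
python3 - <<'E'
from station import ctrl
print(ctrl.sign_off())
E
```

```text
the job is handed in; nothing more can be done
None
```

I handed the job in at about 53 s. The four sources present (1, 2, 3 and 5; socket 4 was empty) are out of the test unit and in the store. They lie flat side by side, pins under the hood. After that I turned the detector head to face the store mouth and let go.

**Sources:** The last overhead and scene pictures show all four flat. I measured the tail position only for source 1, which puts its tip about 4 mm from the near wall. The other three are set about 9–12 mm from that wall by the commanded positions.

**Aim:** Wrist-camera fits put the head at azimuth 264.7–264.8° and tilt 0.454–0.457 rad. The aim wanted is about 265.6° and 0.457 rad. Allowing for my pixel picking, the head is within about 1°, so the line of sight misses the middle of the mouth by roughly 5 mm. An overlay drawn at 265.2° and 0.455 rad on the top camera also matched.

**Surroundings:** The store and its contents did not move during or after the work. The badge, syringe and scissors were found within about 3 mm of where they were before, which is within the networks' error.

**Disagreements and failed checks:**
- **Finger tips:** they end about 38 mm short of the reported TCP. My first grasp closed on air above source 1. A light touch on the bench then gave the offset, and I allowed for it from there on.
- **Monitor position:** the networks and my fit for the monitor's axis differ by 2–3 mm.

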